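Fill and close a truffle tin

TASK

Pack the truffle tin at the counter: stand the tin in the pocket of the packing board, set the funnel on it, and tip all the truffles from both scoops through the funnel into the tin without touching a truffle with the gripper. Then stand the funnel back on its dark tray and put the lid on, swing the clamp arm over onto the lid's knob, press it down firmly for a moment, and swing it back as far as it goes. Leave the scoops standing on the counter and do not push the sugar pourer or the honey jar about.

Things in the scene. Friction and masses are not known exactly. Their poses are not given: they have to be found in the camera images.
- nest: wooden packing board 150 x 250 x 12 mm fixed on the counter, with a square pocket (66 mm inside, fences 8 mm thick, 14 mm high above the board) and a swing clamp. The pocket's floor is the board's top. Origin: underside of the board below the pocket's centre, z up; the clamp's posts (34 mm wide, 150 mm above the counter) stand 95 mm from the pocket's centre towards +y
- clamp (a joint): swing clamp: steel arm 16 mm wide, 10 mm thick, swinging in the board's y-z plane. 0 = level, pointing to the board's -y over the pocket, its rubber pad then on the knob of a fitted lid; grows as the arm rises; 1.57 = upright; stops at 2.4, leaning back. It falls to whichever side of upright it is left
- clamp_hinge (a point): middle of the clamp's hinge pin, 142 mm above the counter; the pin runs along the board's x; point axes are the board's
- clamp_ball (a point): centre of the black ball knob, 24 mm across, at the end of the clamp's arm, 160 mm from the hinge; the rubber pad is 95 mm from the hinge
- tin: round open aluminium tin, 60 mm across outside, 54 mm inside, 90 mm tall, floor 5 mm thick. Origin: centre of its underside, z up
- tin_rim (a point): centre of the tin's mouth, level with the rim, 90 mm above its origin
- lid: pale wooden lid: a plug 48 mm across and 8 mm deep under a disc 66 mm across and 5 mm thick, with a round knob 22 mm across and 25 mm tall on top (38 mm tall in all). Origin: centre of the plug's underside, z up
- lid_seat (a point): centre of the disc's underside, 8 mm above the lid's origin; meets the tin's rim when the lid is on
- funnel: steel funnel standing on its spout: spout 47 mm across outside, 42 inside, z 0 to 22; flat collar 72 mm across, underside at z = 18; cone up to a mouth 112 mm across at z = 65; upright black handle plate 8 mm thick (along y), x from -101 to -55, z from 53 to 93 (pinch it across its thickness at about x = -80, z = 79). Origin: centre of the spout's lower end, z up
- funnel_seat (a point): centre of the collar's underside, 18 mm above the funnel's origin; meets the tin's rim when the funnel is on it
- tray: square dark tray fixed on the counter, 150 x 150 mm, 6 mm thick, on which the funnel stands. Origin: centre of its underside
- scoop1: steel scoop tray 60 mm wide (y), 120 mm long (x from -75 at the pouring lip to +45 at the back wall), sides 42 mm high and 3 mm thick, to be gripped across its sides at x = 0. Floor flat from x = 45 to -15, then a ramp rising at 18 degrees to the lip, whose edge is at x = -74, z = 23. Open at the front (-x) above the lip. Origin: on the underside, z up
- scoop2: steel scoop tray 60 mm wide (y), 120 mm long (x from -75 at the pouring lip to +45 at the back wall), sides 42 mm high and 3 mm thick, to be gripped across its sides at x = 0. Floor flat from x = 45 to -15, then a ramp rising at 18 degrees to the lip, whose edge is at x = -74, z = 23. Open at the front (-x) above the lip. Origin: on the underside, z up
- truffle1: centre of a dark chocolate truffle, a ball 20 mm across lying in one of the scoops; may be absent
- truffle2: centre of a dark chocolate truffle, a ball 20 mm across lying in one of the scoops; may be absent
- truffle3: centre of a dark chocolate truffle, a ball 20 mm across lying in one of the scoops; may be absent
- truffle4: centre of a dark chocolate truffle, a ball 20 mm across lying in one of the scoops; may be absent
- truffle5: centre of a dark chocolate truffle, a ball 20 mm across lying in one of the scoops; may be absent
- truffle6: centre of a dark chocolate truffle, a ball 20 mm across lying in one of the scoops; may be absent
- truffle7: centre of a dark chocolate truffle, a ball 20 mm across lying in one of the scoops; may be absent
- truffle8: centre of a dark chocolate truffle, a ball 20 mm across lying in one of the scoops; may be absent
- sugar: sugar pourer with a steel cap, 70 mm across, 120 mm tall; not part of the job. Origin: centre of its underside
- honey: small amber jar with a wooden cap, 52 mm across, 64 mm tall; not part of the job. Origin: centre of its underside
Not all that is in view belongs to the job. What is shaped like the scoop1 but orange is not meant. What is shaped like the scoop2 but blue is not meant.

How it is judged:
By the outcome, as a careful person would: the job done as asked, in the order asked, and still so for the second after the job is handed in, with the robot touching nothing.
Of truffle1, truffle2, truffle3, truffle4, truffle5, truffle6, truffle7, truffle8 only 4 to 8 are there at a start; the rules pass over those that are not, and their reading is None.
At some moment in a run one of lid may be knocked a few centimetres aside while the robot is not near it.
It also fails if it takes over 210 s, if anything falls off the work surface, if the arm or the gripper's body presses on something with over 40 N, if the wrist force passes 120 N, or if a joint passes its speed limit or range.

ROBOT

A 6-joint arm with a two-finger parallel gripper is mounted at the origin on the work surface. World frame = base frame: x ahead of the robot, y to its left, z up, the work surface at z = 0. Lengths are in m, angles in degrees, forces in N, time in s.
With the tool pointing down it reaches from about 0.275 to 1 m from the base axis. Payload 8.4 kg.
Tool frame: the origin (TCP) lies on the centre line of the jaws, within the pads' length; the fingertips stand 17 mm ahead of it and the grasp point (between the pads) lies 2 mm behind it (manip.tip_reach is the distance from the TCP to the fingertips, in m); x points along the fingers, y is the direction in which the jaws open and shut, and the axes are right-handed (so a half turn about x gives the same grasp; the last joint's range is limited). The gripper opens to 85 mm and grips with 20 to 120 N. Pads are 22 mm wide; open, the fingers measure 114 mm over their backs; the gripper's body (76 mm by 85 mm) begins 54 mm behind the grasp point. The pads swing forward as they close: fully open they stand 13 mm farther back than shut.
Start: joints at [75.493, 20.225, 93.587, -0, 66.188, -0.138], TCP at [0.155, 0.605, 0.248] pointing down, gripper open.
Joint ranges: [-150.9, 150.9], [-52.94, 120.26], [3.33, 152.33], [-74.26, 254.26], [0, 154.13], [-172.89, 172.89]. Speed limits (degrees/s): [127.2, 127.2, 159.86, 180, 180, 180].

INTERFACE

Orientations are given as [roll, pitch, yaw] about the fixed x, y, z axes, in that order (R = Rz(yaw) Ry(pitch) Rx(roll)).
In Python, from cell import manip, vision, search_frame, trace, landmark_of gives the robot as it stands.
- The arm moves only by the tool arm_command, never from a script. Its argument "series" is text: rows parted by semicolons, each of 7 numbers parted by spaces: the shift along the world's x, y, z as a fraction of full scale, then the turn, a rotation vector about the world's x, y, z as a fraction of full scale, then the finger opening in mm, from 0 to 85.4. A call has 1 to 8 rows; each row shifts and turns the commanded pose from where the row before left it; what a row does not reach is not made up. Full scale, the value 1, is 5 cm for a shift and 0.12 rad for a turn. A row lasts 1/8 s, in which the tool goes at most 62.5 mm and 10.7 degrees, less where a joint would pass 70% of its speed; a pose out of reach is approached as far as the arm can. A call with a number of a shift or a turn outside -1 to 1 is refused whole. A call with a gripper value outside its range is refused whole. The fingers move at their own pace and stop on an object; "newtons" is the grip in N (left out, the last holds). Time passes only in rows, so rows that do not move let the fingers close. It gives the time, the measured TCP pose, the force and the opening at its end, in the units of the state.
- manip.sense(): the state, without advancing time (a new reading comes with each control period).
- vision.camera(name): name is "side" or "top"; returns the picture (384x512x3 uint8, red, green, blue); there is no depth.
- vision.calibration(name): a dict with "K" (3x3 intrinsics, pixels), "T" (4x4, takes a point from camera to world coordinates). Camera axes: x right, y up, looking along -z (the intrinsics and any distortion apply to the point x, -y, -z); pixel columns grow to the right and rows downward; lengths in m; the calibration is good to about 2 mm. A picture is of the moment at which its call begins. calibration takes no time and is no camera call.
- manip.close_job(): hands the job in, once; it reports no verdict.
Trained networks look in the newest picture that a camera, given by its name, has taken for a name from the list of things; names that differ only in an ending like _2 or _b are one class to them, and where a whole thing is asked for, a point or a joint stands for the part that bears it (a point fixed in the world has none). Each returns a list of dicts, best first, with "score" (0 to 1); they miss things now and then, are a little off and sometimes report something else, mostly with a low value. They report only what shows in the picture. A call takes as long as a camera call. They do not tell look-alikes from the thing itself.
- search_frame(name, camera): "extent" ([left, top, width, height] as shares, 0 to 1, of the picture: columns of its width, rows of its height, round what is visible of it).
- trace(name, camera): "mask" (384x512 bool, what is visible of it) and "extent" ([left, top, width, height] as shares, 0 to 1, of the picture: columns of its width, rows of its height, round what is visible of it).
- landmark_of(name, camera): "at" ([column, row] as shares, 0 to 1, of the picture: columns of its width, rows of its height: a listed point, or the origin of a listed thing).
The state is a dict: "time_s": time; "q": joint angles; "qvel": joint speeds; "tau": joint torques, N m; "tcp_pos": TCP position; "tcp_rot": TCP orientation; "ft_force": force on the tool from outside, world axes, zero at the start; "moment": the same for the moment, N m; "opening": opening from 0.0 (shut) to 1.0 (fully open).
Only numpy, scipy, OpenCV 4.12 (cv2) and the standard library are available. Lean on these libraries where they do the work, as an engineer would, in place of code of your own. Each camera call takes 0.05 s, during which the arm holds its last target.

## Working session

There is one attempt and no reset: what is moved stays moved. The work goes in short steps, Python scripts to look and compute and a tool call to move; the robot and the scene stay as the last step left them, time stands still between calls to the robot, and variables do not carry over. Pictures are saved under pics/ and viewed, and the job is handed in when it is done.

Besides the shell and the picture viewer there is one more tool, called after "Request:" as name(argument=value, ...), one argument or row to a line, values as JSON. arm_command: Moves the arm, as the interface text tells. Its arguments: {"type":"object","properties":{"series":{"type":"string"},"newtons":{"type":"number"}},"required":["series"]}

```bash
ls -la; mkdir -p pics
cat > h.py <<'E'
import numpy as np, cv2
from cell import manip, vision, search_frame, trace, landmark_of
def save(name,fn,crop=None,scale=1):
    im=vision.camera(name)[:,:,::-1].copy()
    if crop: a,b,c,d=crop; im=im[b:d,a:c]
    if scale!=1: im=cv2.resize(im,None,fx=scale,fy=scale,interpolation=cv2.INTER_CUBIC)
    cv2.imwrite('pics/'+fn,im)
def cal(name):
    c=vision.calibration(name); return np.array(c['K']),np.array(c['T'])
def ray(name,px):
    K,T=cal(name); d=np.linalg.inv(K)@np.array([px[0],px[1],1.]); d=np.array([d[0],-d[1],-d[2]])
    return T[:3,3],T[:3,:3]@d
def atz(name,px,z):
    o,d=ray(name,px); return o+d*(z-o[2])/d[2]
def proj(name,P):
    K,T=cal(name); p=np.linalg.inv(T)@np.append(P,1); q=K@np.array([p[0],-p[1],-p[2]]); return q[:2]/q[2]
def tri(p1,p2,n1='side',n2='top'):
    o1,d1=ray(n1,p1);o2,d2=ray(n2,p2)
    d1=d1/np.linalg.norm(d1);d2=d2/np.linalg.norm(d2)
    A=np.stack([d1,-d2],1); s=np.linalg.lstsq(A,o2-o1,rcond=None)[0]
    a=o1+s[0]*d1;b=o2+s[1]*d2
    return (a+b)/2,np.linalg.norm(a-b)
def lm(name,cam):
    return [(round(r['score'],2),np.round(np.array(r['at'])*[512,384],1).tolist()) for r in landmark_of(name,cam)]
E
python3 - <<'E'
from h import *
for c in('side','top'):
    save(c,c+'0.png',scale=1.5)
    v=vision.calibration(c); print(v)
print(manip.sense())
E
```

```text
total 12
drwxr-xr-x  3 agent agent 4096 Dec  6 23:05 .
drwxr-xr-x 23 root  root  4096 Dec  6 23:04 ..
drwxr-xr-x  2 agent agent 4096 Dec  6 23:05 pics
{'K': array([[361.5615074 ,   0.        , 256.39886547],
       [  0.        , 361.5615074 , 187.55441394],
       [  0.        ,   0.        ,   1.        ]]), 'T': array([[ 0.72584791,  0.46095682, -0.51055227,  0.12358777],
       [-0.68768796,  0.50266655, -0.52384311, -0.51165032],
       [ 0.01516849,  0.73133108,  0.68185392,  0.75979695],
       [ 0.        ,  0.        ,  0.        ,  1.        ]])}
{'K': array([[346.95493396,   0.        , 261.51051467],
       [  0.        , 346.95493396, 190.85204679],
       [  0.        ,   0.        ,   1.        ]]), 'T': array([[-0.01749281,  0.98734268, -0.15763389,  0.45244185],
       [-0.99979512, -0.01566728,  0.01281611, -0.02059797],
       [ 0.01018419,  0.15782578,  0.98741445,  1.05262672],
       [ 0.        ,  0.        ,  0.        ,  1.        ]])}
{'time_s': 0.1, 'q': array([ 7.54944239e+01,  2.02562194e+01,  9.36258649e+01, -1.91051378e-03,
        6.61883464e+01, -1.37360491e-01]), 'qvel': array([-0.0508419 , -0.03221309, -0.15960795, -0.01271744,  0.09978448,
       -0.01155106]), 'tau': array([ 8.76947179e-04, -6.06355691e+01, -3.42821145e+01,  9.87589146e-05,
        4.05983068e-03,  2.37214476e-05]), 'tcp_pos': array([0.15499884, 0.60504448, 0.24765396]), 'tcp_rot': array([ -88.71650933,   89.92954759, -103.08395252]), 'ft_force': array([-0.39461969,  0.60371197, -0.03541483]), 'moment': array([ 0.07159884,  0.00152336, -0.01179045]), 'opening': 1.0010465957390369}
```

View pics/side0.png

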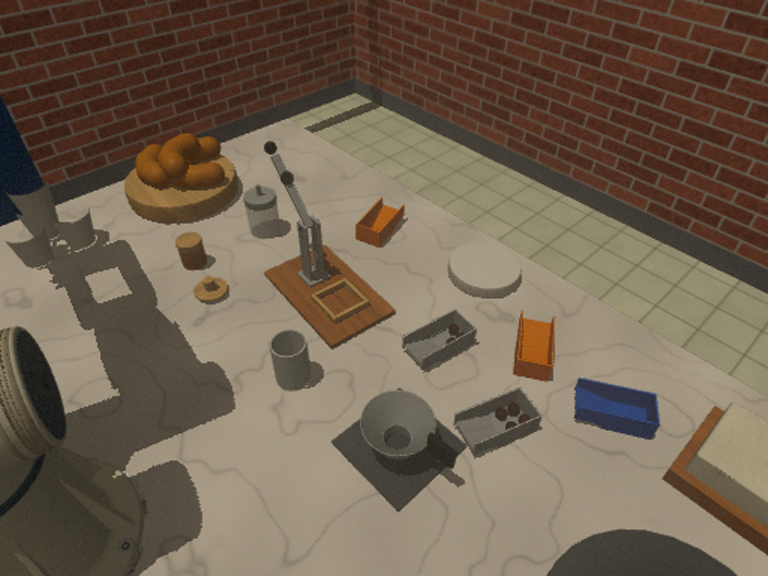

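View pics/top0.png

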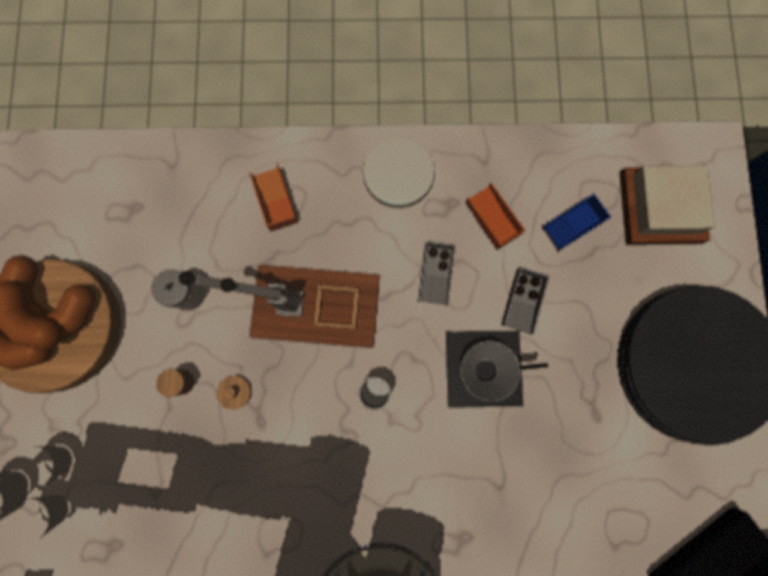

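Run:
```python
from h import *
for n in ['nest','clamp_hinge','clamp_ball','tin','tin_rim','lid','lid_seat','funnel','funnel_seat','tray','scoop1','scoop2','truffle1','sugar','honey']:
    for c in('side','top'): print(n,c,lm(n,c))
print(manip.sense()['time_s'])
```

```text
nest side [(0.97, [226.8, 203.6])]
nest top [(0.86, [225.9, 204.3]), (0.17, [354.5, 195.5])]
clamp_hinge side [(0.94, [204.8, 152.8])]
clamp_hinge top [(0.79, [185.2, 192.2])]
clamp_ball side [(0.77, [179.7, 98.8])]
clamp_ball top [(0.7, [124.3, 182.6]), (0.54, [183.5, 193.1])]
tin side [(0.79, [191.4, 251.8])]
tin top [(0.78, [251.8, 265.3])]
tin_rim side [(0.8, [194.1, 229.8])]
tin_rim top [(0.66, [249.3, 262.4])]
lid side [(0.69, [342.4, 270.4]), (0.59, [141.9, 194.6]), (0.41, [177.8, 97.8]), (0.21, [227.9, 202.8])]
lid top [(0.62, [155.9, 261.1]), (0.57, [289.2, 181.6])]
lid_seat side [(0.78, [139.4, 196.6])]
lid_seat top [(0.83, [154.6, 258.5])]
funnel side [(0.94, [262.6, 295.3])]
funnel top [(0.7, [323.4, 247.6])]
funnel_seat side [(0.72, [265.0, 293.1])]
funnel_seat top [(0.88, [321.7, 246.3])]
tray side [(0.55, [267.1, 294.1])]
tray top [(0.86, [322.2, 244.3])]
scoop1 side [(0.84, [297.0, 226.8]), (0.83, [409.0, 274.5]), (0.74, [359.2, 238.6]), (0.71, [250.7, 158.4])]
scoop1 top [(0.91, [347.0, 199.5]), (0.88, [291.6, 179.5]), (0.88, [381.5, 144.7]), (0.65, [331.8, 149.5]), (0.57, [187.6, 136.8])]
scoop2 side [(0.84, [297.0, 226.8]), (0.83, [409.0, 274.5]), (0.74, [359.2, 238.6]), (0.71, [250.7, 158.4])]
scoop2 top [(0.91, [347.0, 199.5]), (0.88, [291.6, 179.5]), (0.88, [381.5, 144.7]), (0.65, [331.8, 149.5]), (0.57, [187.6, 136.8])]
truffle1 side [(0.58, [304.8, 220.4]), (0.57, [342.4, 284.4]), (0.5, [339.9, 271.8]), (0.42, [332.3, 274.5])]
truffle1 top [(0.61, [348.4, 187.9]), (0.56, [288.2, 166.2]), (0.46, [358.8, 191.4]), (0.46, [346.3, 193.7]), (0.43, [354.3, 194.5]), (0.36, [297.4, 173.1]), (0.35, [294.4, 175.1])]
sugar side [(0.94, [177.3, 154.6])]
sugar top [(0.85, [124.7, 196.2]), (0.59, [251.6, 264.1])]
honey side [(0.65, [133.6, 173.9]), (0.32, [203.1, 152.2]), (0.21, [340.1, 270.4])]
honey top [(0.93, [120.9, 253.4])]
1.6
```

Run:
```python
from h import *
P=dict(nest=((226.8,203.6),(225.9,204.3)),hinge=((204.8,152.8),(185.2,192.2)),ball=((179.7,98.8),(124.3,182.6)),tin=((191.4,251.8),(251.8,265.3)),rim=((194.1,229.8),(249.3,262.4)),lid=((141.9,194.6),(155.9,261.1)),lidseat=((139.4,196.6),(154.6,258.5)),funnel=((262.6,295.3),(323.4,247.6)),fseat=((265,293.1),(321.7,246.3)),tray=((267.1,294.1),(322.2,244.3)),s1=((297,226.8),(291.6,179.5)),s2=((330,282),(347,199.5)),sugar=((177.3,154.6),(124.7,196.2)),honey=((133.6,173.9),(120.9,253.4)))
Z=dict(nest=0,hinge=.142,tin=0,rim=.09,lid=0,lidseat=.008,funnel=.006,fseat=.024,tray=0,s1=0,s2=0,sugar=0,honey=0)
for k,(a,b) in P.items():
    p,e=tri(a,b); print(k,p.round(3),round(e,4), end=' ')
    if k in Z: print(atz('side',a,Z[k]).round(3),atz('top',b,Z[k]).round(3))
    else: print()
save('top','t1.png',(110,150,380,290),2.9)
save('side','s1.png',(120,80,380,340),2.3)
```

```text
nest [0.579 0.075 0.006] 0.003 [0.581 0.081 0.   ] [0.581 0.075 0.   ]
hinge [0.595 0.177 0.127] 0.0127 [0.578 0.163 0.142] [0.597 0.17  0.142]
ball [0.604 0.293 0.246] 0.0058 
tin [ 0.397 -0.001  0.014] 0.0017 [0.402 0.009 0.   ] [ 0.397 -0.002  0.   ]
rim [0.412 0.002 0.084] 0.0061 [ 0.412 -0.004  0.09 ] [0.41  0.004 0.09 ]
lid [0.416 0.281 0.001] 0.0037 [0.418 0.282 0.   ] [0.414 0.283 0.   ]
lidseat [ 0.418  0.294 -0.017] 0.0084 [0.405 0.271 0.008] [0.422 0.285 0.008]
funnel [ 0.444 -0.213  0.016] 0.0033 [ 0.447 -0.208  0.006] [ 0.445 -0.216  0.006]
fseat [ 0.45  -0.21   0.014] 0.0027 [ 0.447 -0.215  0.024] [ 0.449 -0.208  0.024]
tray [ 0.456 -0.213  0.007] 0.0015 [ 0.459 -0.211 -0.   ] [ 0.455 -0.214  0.   ]
s1 [ 0.653 -0.127  0.017] 0.0031 [ 0.666 -0.119 -0.   ] [ 0.655 -0.128  0.   ]
s2 [ 0.588 -0.294  0.009] 0.0003 [ 0.593 -0.291  0.   ] [ 0.589 -0.296  0.   ]
sugar [ 0.614  0.387 -0.012] 0.0029 [0.607 0.373 0.   ] [0.611 0.384 0.   ]
honey [0.443 0.384 0.002] 0.0099 [0.448 0.383 0.   ] [0.439 0.387 0.   ]
```

View pics/t1.png

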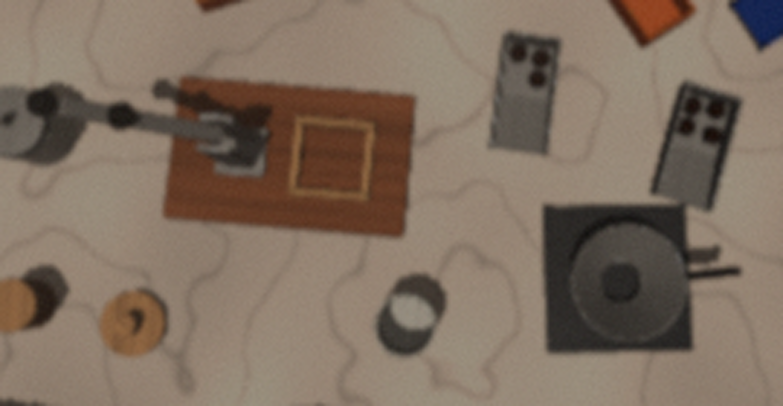

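View pics/s1.png

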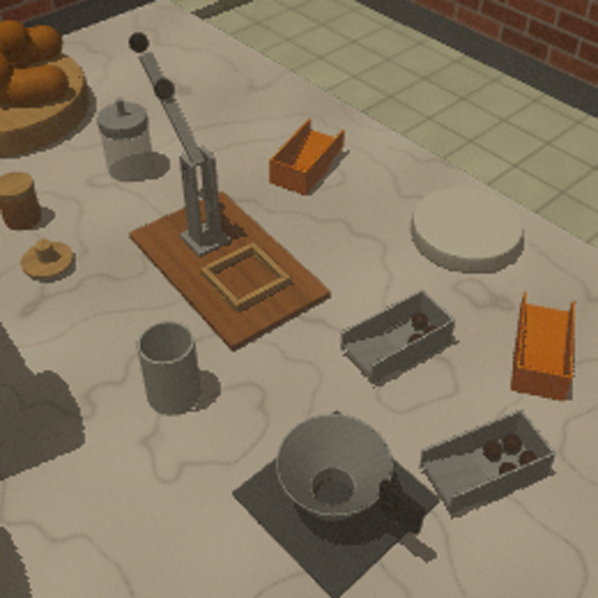

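```bash
cat > fit.py <<'E'
from h import *
from scipy.optimize import minimize
def circ(r,z,n=40,x=0,y=0):
    a=np.linspace(0,2*np.pi,n,endpoint=False); return np.stack([x+r*np.cos(a),y+r*np.sin(a),0*a+z],1)
def box(x0,x1,y0,y1,z0,z1): return np.array([[x,y,z] for x in(x0,x1) for y in(y0,y1) for z in(z0,z1)],float)
M={'tin':[np.r_[circ(.03,0),circ(.03,.09)]],
'lid':[np.r_[circ(.033,.008),circ(.033,.013)],np.r_[circ(.011,.013),circ(.011,.038)],np.r_[circ(.024,0),circ(.024,.008)]],
'funnel':[np.r_[circ(.0235,0),circ(.0235,.02)],circ(.036,.018),np.r_[circ(.0235,.02),circ(.056,.065)],box(-.101,-.055,-.004,.004,.053,.093)],
'scoop':[box(-.015,.045,-.03,.03,0,.042),np.r_[box(-.015,-.015,-.03,.03,0,.042),box(-.075,-.075,-.03,.03,.021,.042)]],
'tray':[box(-.075,.075,-.075,.075,0,.006)],
'sugar':[np.r_[circ(.035,0),circ(.035,.1)]],
'honey':[np.r_[circ(.026,0),circ(.026,.064)]],
'fence':[box(-.041,.041,-.041,.041,.012,.026)]}
S=4
def render(cam,m,x,y,z,yaw):
    K,T=cal(cam); Ti=np.linalg.inv(T)
    c,s=np.cos(yaw),np.sin(yaw); im=np.zeros((384*S,512*S),np.uint8)
    for P in M[m]:
        W=np.c_[P[:,0]*c-P[:,1]*s+x,P[:,0]*s+P[:,1]*c+y,P[:,2]+z,np.ones(len(P))]@Ti.T
        u=np.c_[W[:,0],-W[:,1],-W[:,2]]@K.T; u=(u[:,:2]/u[:,2:]+.5)*S
        cv2.fillConvexPoly(im,cv2.convexHull(u.astype(np.float32)).astype(np.int32),1)
    return im
def fit(m,masks,x,y,z=0,yaw=0,fy=False):
    big={c:cv2.resize(k.astype(np.uint8),None,fx=S,fy=S,interpolation=cv2.INTER_NEAREST) for c,k in masks.items()}
    def cost(p):
        t=0
        for c,k in big.items():
            r=render(c,m,p[0]/100,p[1]/100,z,yaw if fy else p[2]/5)
            t+=1-(r&k).sum()/max(1,(r|k).sum())
        return t/len(big)
    x0=[x*100,y*100]+([] if fy else [yaw*5])
    sim=np.array([x0]+[[v+(1.0 if i==j else 0) for j,v in enumerate(x0)] for i in range(len(x0))])
    r=minimize(cost,x0,method='Nelder-Mead',options=dict(initial_simplex=sim,xatol=.01,fatol=1e-4,maxiter=150))
    return r.x[0]/100,r.x[1]/100,(None if fy else np.degrees(r.x[2]/5)),r.fun
def mask(name,cam,near):
    best=None
    for r in trace(name,cam):
        v,u=np.nonzero(r['mask']); 
        if len(u)<10: continue
        d=np.hypot(u.mean()-near[0],v.mean()-near[1])
        if best is None or d<best[0]: best=(d,r['mask'],r['score'])
    return best
E
python3 - <<'E'
from fit import *
import pickle
J=[('tin','tin',.405,0,0,0,True),('lid','lid',.416,.282,0,0,True),('funnel','funnel',.447,-.212,.006,np.pi/2,False),
('scoop1','scoop',.653,-.127,0,-.08,False),('scoop2','scoop',.589,-.294,0,-.2,False),('tray','tray',.456,-.213,0,0,False),('sugar','sugar',.611,.38,0,0,True),('honey','honey',.442,.385,0,0,True)]
out={}
for n,m,x,y,z,yaw,fy in J:
    ms={}
    for c in('side','top'):
        b=mask(n,c,proj(c,np.array([x,y,z+.03])))
        if b is not None and b[0]<15: ms[c]=b[1]
        else: print('nomask',n,c,b and b[0])
    out[n]=ms
    if m=='tray': continue
    print(n,'both',np.round(np.array(fit(m,ms,x,y,z,yaw,fy),float),4))
    for c in ms: print('   ',c,np.round(np.array(fit(m,{c:ms[c]},x,y,z,yaw,fy),float),4))
pickle.dump(out,open('m.pkl','wb'))
print(manip.sense()['time_s'],manip.tip_reach)
E
```

```text
tin both [0.4114 0.0039    nan 0.0587]
    side [0.4111 0.0043    nan 0.0668]
    top [0.4115 0.0039    nan 0.0484]
lid both [0.4151 0.283     nan 0.1049]
    side [0.4147 0.2849    nan 0.0691]
    top [0.415  0.281     nan 0.1072]
funnel both [ 0.4488 -0.2125 94.4655  0.1586]
    side [ 0.4479 -0.2112 94.606   0.1247]
    top [ 0.4505 -0.2126 93.1317  0.1834]
scoop1 both [ 0.6584 -0.1237 -7.5118  0.15  ]
    side [ 0.6581 -0.1232 -7.9125  0.0808]
    top [  0.659   -0.1251 -10.7445   0.213 ]
nomask scoop2 side 50.39235535363524
scoop2 both [  0.5992  -0.3024 -19.0281   0.2004]
    top [  0.5992  -0.3024 -19.0281   0.2004]
nomask tray side 20.606755602719613
sugar both [0.6101 0.3807    nan 0.1188]
    side [0.6086 0.3786    nan 0.0812]
    top [0.6109 0.3802    nan 0.1506]
honey both [0.4373 0.387     nan 0.1362]
    side [0.4374 0.3903    nan 0.1845]
    top [0.4367 0.3872    nan 0.0835]
2.5 0.017
```

Run:
```python
from h import *
# big crops of fence & handle for corner reading
save('top','fence.png',(200,180,260,225),12)
save('top','board.png',(160,170,260,240),8)
save('side','fence_s.png',(190,175,270,230),10)
```

```text
(no output)
```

View pics/board.png

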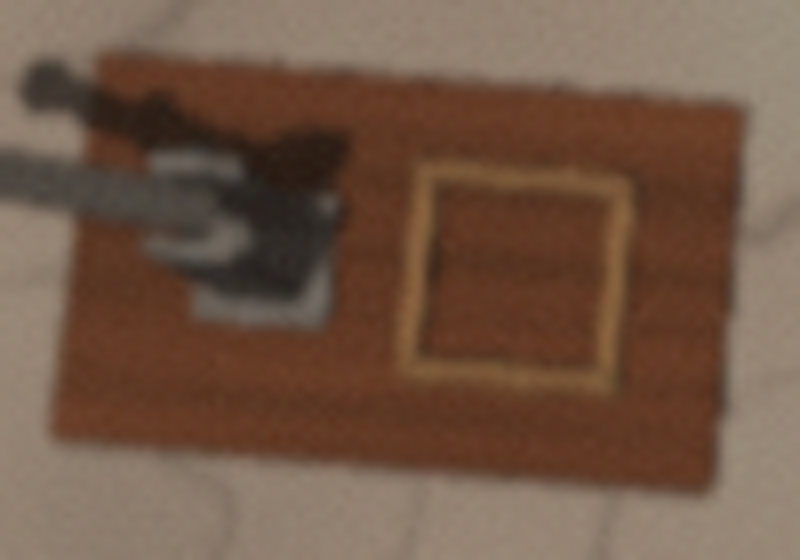

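View pics/fence_s.png

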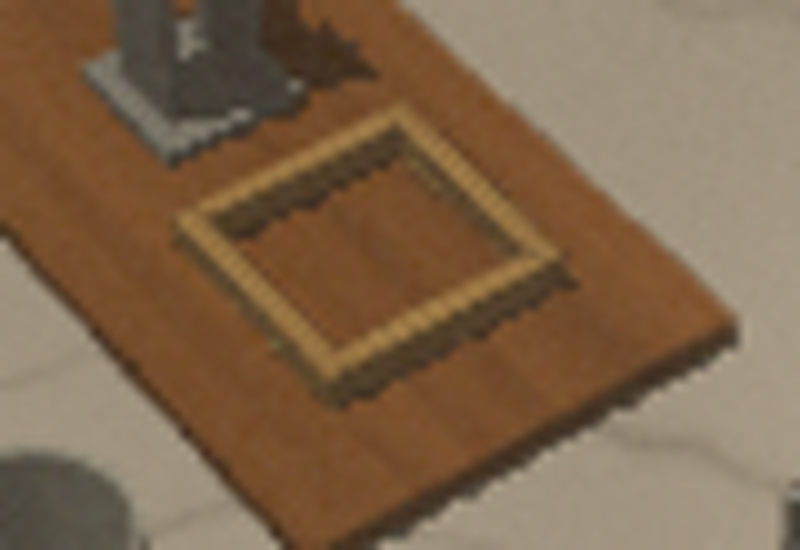

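```bash
cat >> h.py <<'E'
def up(p,off,s): return (np.array(p,float)+.5)/s-.5+np.array(off)
E
python3 - <<'E'
from h import *
top=[atz('top',up(p,(160,170),8),.026) for p in [(420,158),(632,175),(615,390),(398,375)]]
sd=[atz('side',up(p,(190,175),10),.026) for p in [(402,103),(562,255),(329,380),(178,218)]]
for n,c in(('top',top),('side',sd)):
    c=np.array(c)[:,:2]; print(n,c.round(4).tolist(),c.mean(0).round(4))
    # order: tl(+x,+y), tr(+x,-y), br(-x,-y), bl
    y=(c[0]-c[1])+(c[3]-c[2]); x=(c[0]-c[3])+(c[1]-c[2])
    print(np.degrees(np.arctan2(-y[0],y[1])),np.degrees(np.arctan2(x[1],x[0])),np.linalg.norm(x)/2,np.linalg.norm(y)/2)
b=[atz('top',up(p,(160,170),8),.012) for p in [(98,50),(745,102),(712,492),(52,437)]]
b=np.array(b)[:,:2]; print(b.round(4).tolist()); y=(b[0]-b[1])+(b[3]-b[2]); print(np.degrees(np.arctan2(-y[0],y[1])),np.linalg.norm(y)/2, b.mean(0))
save('top','sc_t.png',(270,155,370,225),8)
save('side','sc_s.png',(260,200,370,310),7)
E
```

```text
top [[0.6234, 0.1141], [0.6157, 0.0348], [0.5353, 0.0417], [0.5422, 0.1218]] [0.5791 0.0781]
-5.228992049175805 -5.151546323892211 0.08109668025989034 0.08001367173829964
side [[0.6224, 0.1147], [0.6144, 0.0346], [0.5341, 0.042], [0.5428, 0.1209]] [0.5784 0.078 ]
-5.9880029403475685 -4.8710398375439246 0.0802052329295355 0.07995402546429228
[[0.6694, 0.2387], [0.6454, -0.0077], [0.4978, 0.0066], [0.5224, 0.2524]]
-5.639408163647265 0.24725964578788928 [0.58373113 0.1225052 ]
```

View pics/sc_t.png

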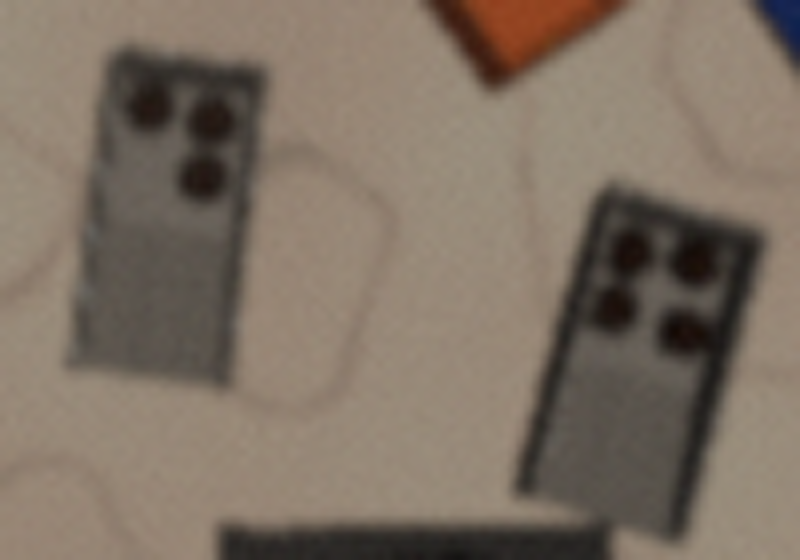

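View pics/sc_s.png

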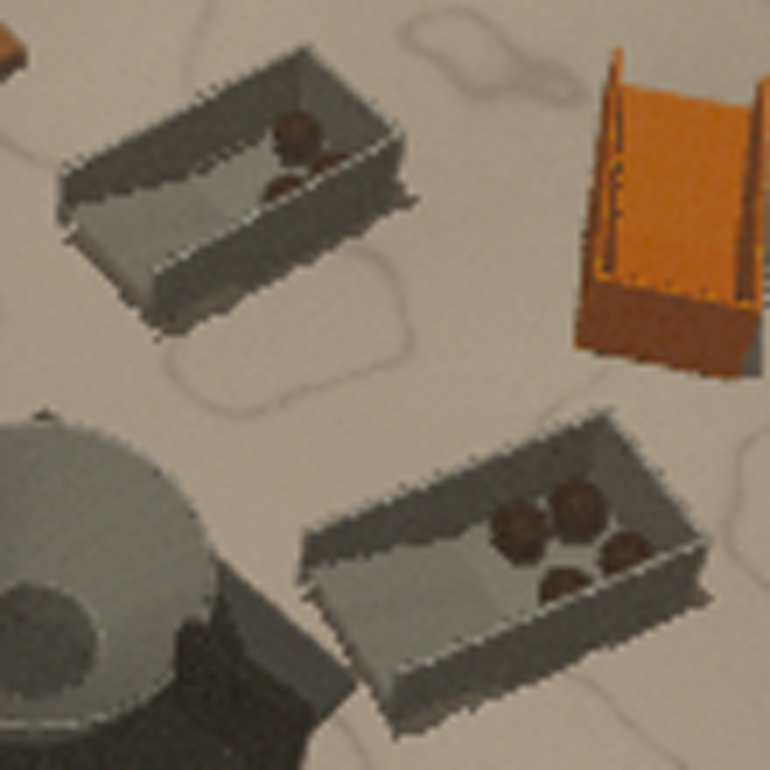

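Run:
```python
from h import *
D={'A':([(62,178),(310,48),(403,138),(153,272)],[(68,362),(115,48),(266,68),(228,384)]),
'B':([(302,540),(608,412),(706,548),(395,682)],[(517,492),(605,186),(765,237),(683,540)])}
for k,(s,t) in D.items():
    for c,P,off,sc in(('side',s,(260,200),7),('top',t,(270,155),8)):
        c4=np.array([atz(c,up(p,off,sc),.042)[:2] for p in P])
        fl,bl,br,fr=c4
        x=(bl-fl)+(br-fr); L=np.linalg.norm(x)/2; x/=np.linalg.norm(x)
        w=np.linalg.norm(fl-fr),np.linalg.norm(bl-br)
        back=(bl+br)/2; front=(fl+fr)/2
        print(k,c,'yaw',np.degrees(np.arctan2(x[1],x[0])).round(2),'L',L.round(4),'w',np.round(w,4),'org from back',(back-.045*x).round(4),'from front',(front+.075*x).round(4))
```

```text
A side yaw -9.15 L 0.1201 w [0.0547 0.0565] org from back [ 0.6557 -0.1251] from front [ 0.6556 -0.1251]
A top yaw -9.31 L 0.1201 w [0.0593 0.0569] org from back [ 0.6559 -0.1233] from front [ 0.6558 -0.1233]
B side yaw -18.48 L 0.1211 w [0.0571 0.0586] org from back [ 0.5956 -0.3027] from front [ 0.5946 -0.3024]
B top yaw -18.63 L 0.1187 w [0.0625 0.0618] org from back [ 0.5964 -0.2982] from front [ 0.5976 -0.2986]
```

```bash
cat >> h.py <<'E'
from scipy.spatial.transform import Rotation as Ro
def tcpR(): 
    return Ro.from_euler('xyz',manip.sense()['tcp_rot'],degrees=True).as_matrix()
def down(jaw_deg):
    "tool x down, tool y (jaw) at world angle jaw_deg"
    y=np.array([np.cos(np.radians(jaw_deg)),np.sin(np.radians(jaw_deg)),0]); x=np.array([0,0,-1.]); return np.stack([x,y,np.cross(x,y)],1)
def st():
    s=manip.sense(); R=tcpR(); j=np.degrees(np.arctan2(R[1,1],R[0,1]))
    print('t',round(s['time_s'],2),'p',np.round(s['tcp_pos'],4),'jaw',round(j,2),'x',R[:,0].round(3),'open',round(s['opening']*85.4,1),'F',np.round(s['ft_force'],1),'q',np.round(s['q'],1))
    return s,R
def go(p,R2,n=1):
    s,R=st(); d=(np.array(p)-s['tcp_pos'])/.05; rv=Ro.from_matrix(R2@R.T).as_rotvec()/.12
    print('shift units',d.round(3),'rot units',rv.round(3),'rot deg',np.degrees(np.linalg.norm(rv)*.12).round(2)); print('per row',n,(d/n).round(4),(rv/n).round(4))
E
python3 - <<'E'
from h import *
go([.411,.004,.20],down(0),10)
go([.411,.004,.20],down(-90),10)
E
```

```text
t 2.75 p [0.1551 0.6055 0.2483] jaw 75.63 x [ 0.  0. -1.] open 85.7 F [ 0.8 -0.4 -0.6] q [75.5 20.2 93.6 -0.  66.2 -0.1]
shift units [  5.117 -12.029  -0.966] rot units [ -0.   0. -11.] rot deg 75.63
per row 10 [ 0.5117 -1.2029 -0.0966] [-0.   0.  -1.1]
t 2.75 p [0.1551 0.6055 0.2483] jaw 75.63 x [ 0.  0. -1.] open 85.7 F [ 0.8 -0.4 -0.6] q [75.5 20.2 93.6 -0.  66.2 -0.1]
shift units [  5.117 -12.029  -0.966] rot units [  0.     0.   -24.09] rot deg 165.63
per row 10 [ 0.5117 -1.2029 -0.0966] [ 0.     0.    -2.409]
```

Request:
arm_command(
  series="0.427 -1 -0.1 0 0 -0.92 85;0.427 -1 -0.1 0 0 -0.92 85;0.427 -1 -0.1 0 0 -0.92 85;0.427 -1 -0.1 0 0 -0.92 85;0.427 -1 -0.1 0 0 -0.92 85;0.427 -1 -0.1 0 0 -0.92 85",
)

```text
time_s: 3.5
tcp_pos: [0.2837, 0.304, 0.2184]
tcp_rot: [91.1, 89.9, 38.6]
ft_force: [1.0, 0.7, -0.5]
opening: 0.998
```

Request:
arm_command(
  series="0.427 -1 -0.1 0 0 -0.92 85;0.427 -1 -0.1 0 0 -0.92 85;0.427 -1 -0.1 0 0 -0.92 85;0.427 -1 -0.1 0 0 -0.92 85;0.427 -1 -0.1 0 0 -0.92 85;0.427 -1 -0.1 0 0 -0.92 85;0 0 0 0 0 0 85",
)

```text
time_s: 4.38
tcp_pos: [0.4125, 0.0025, 0.1883]
tcp_rot: [54.8, 89.9, -35.8]
ft_force: [-1.1, -0.1, -1.0]
opening: 0.994
```

Run:
```python
from h import *
go([.411,.004,.068],down(0),4)
save('top','t2.png',scale=1.5)
```

```text
t 4.38 p [0.4125 0.0025 0.1883] jaw -0.63 x [ 0.001 -0.001 -1.   ] open 84.9 F [-1.1 -0.1 -1. ] q [  0.2   5.5 121.8  -0.   52.7   0.8]
shift units [-0.03   0.03  -2.406] rot units [0.004 0.006 0.091] rot deg 0.63
per row 4 [-0.0076  0.0074 -0.6014] [0.0011 0.0015 0.0228]
```

View pics/t2.png

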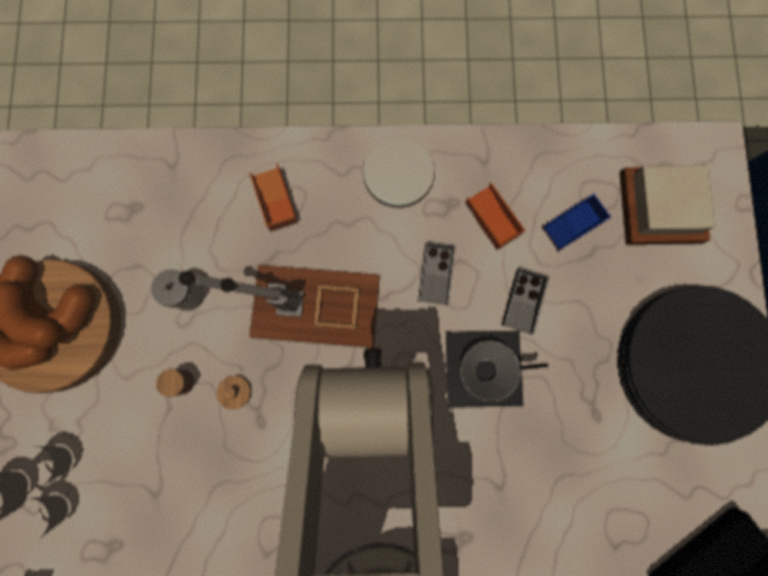

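Request:
arm_command(
  series="-0.02 0.02 -0.6 0 0 0.05 85;-0.01 0.01 -0.6 0 0 0.04 85;0 0 -0.6 0 0 0 85;0 0 -0.55 0 0 0 85;0 0 -0.06 0 0 0 85;0 0 0 0 0 0 40;0 0 0 0 0 0 40;0 0 0 0 0 0 40",
  newtons=45,
)

```text
time_s: 5.42
tcp_pos: [0.4104, 0.0073, 0.0691]
tcp_rot: [101.8, 89.9, 12.1]
ft_force: [-1.7, 3.0, 5.3]
opening: 0.692
```

Request:
arm_command(
  series="0 0 0 0 0 0 40;0 0 0 0 0 0 40;0 0 0.3 0 0 0 40;0 0 0.7 0 0 0 40;0 0 1 0 0 0 40;0 0 0.2 0 0 0 40",
)

```text
time_s: 6.18
tcp_pos: [0.4118, 0.007, 0.1814]
tcp_rot: [90.4, 89.6, 0.8]
ft_force: [0.9, -0.8, -2.3]
opening: 0.691
```

Run:
```python
from h import *
go([.5788,.078,.18],down(0),4)
save('side','s3.png',(120,80,380,340),2.3)
```

```text
t 6.17 p [0.4118 0.007  0.1814] jaw 0.35 x [ 0.007  0.    -1.   ] open 59.0 F [ 0.9 -0.8 -2.3] q [  0.8   5.8 122.4   0.   51.3   0.4]
shift units [ 3.341  1.419 -0.027] rot units [-0.001  0.056 -0.051] rot deg 0.52
per row 4 [ 0.8352  0.3548 -0.0069] [-0.0002  0.0141 -0.0128]
```

View pics/s3.png

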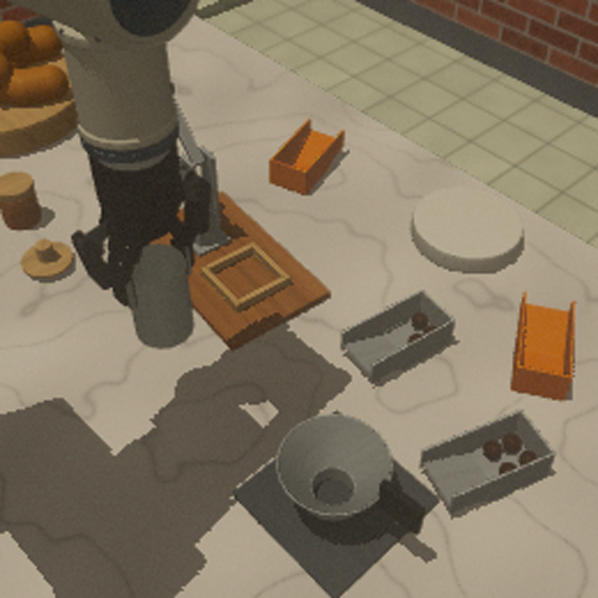

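Request:
arm_command(
  series="0.6 0.25 0 0 0.04 0 40;0.85 0.36 0 0 0.01 -0.03 40;0.85 0.36 0 0 0 -0.02 40;0.7 0.3 0 0 0 0 40;0.34 0.2 0 0 0 0 40;0 0 -0.5 0 0 0 40;0 0 -0.6 0 0 0 40;0 0 0 0 0 0 40",
)

```text
time_s: 7.22
tcp_pos: [0.5742, 0.0801, 0.1196]
tcp_rot: [-86.0, 89.3, -176.0]
ft_force: [-0.1, -0.5, -1.4]
opening: 0.694
```

Run:
```python
from fit import *
go([.5788,.0805,.081],down(0),4)
save('side','s4.png',(170,130,290,250),5)
print(lm('tin','side'),lm('tin_rim','side'))
b=mask('tin','side',(225,190)); print(b[0],b[2])
if b: print(fit('tin',{'side':b[1]},.579,.078,.055,0,True))
o=vision.camera('side')[:,:,::-1].copy(); o[b[1]]=o[b[1]]//2+[0,0,127]; cv2.imwrite('pics/s4m.png',cv2.resize(o[130:250,170:290].astype(np.uint8),None,fx=5,fy=5))
```

```text
t 7.22 p [0.5742 0.0801 0.1196] jaw 0.01 x [-0.012 -0.001 -1.   ] open 59.2 F [-0.1 -0.5 -1.4] q [7.800e+00 2.530e+01 1.047e+02 1.000e-01 5.070e+01 7.700e+00]
shift units [ 0.092  0.007 -0.772] rot units [ 0.007 -0.103 -0.001] rot deg 0.71
per row 4 [ 0.0229  0.0018 -0.193 ] [ 0.0018 -0.0258 -0.0002]
[(0.96, [222.1, 190.5]), (0.44, [177.7, 150.7])] [(0.93, [226.8, 167.3]), (0.72, [297.6, 230.0])]
7.933311589245068 0.55
(np.float64(0.5713176574707031), np.float64(0.07360646057128907), None, np.float64(0.21782790050980994))
```

View pics/s4m.png

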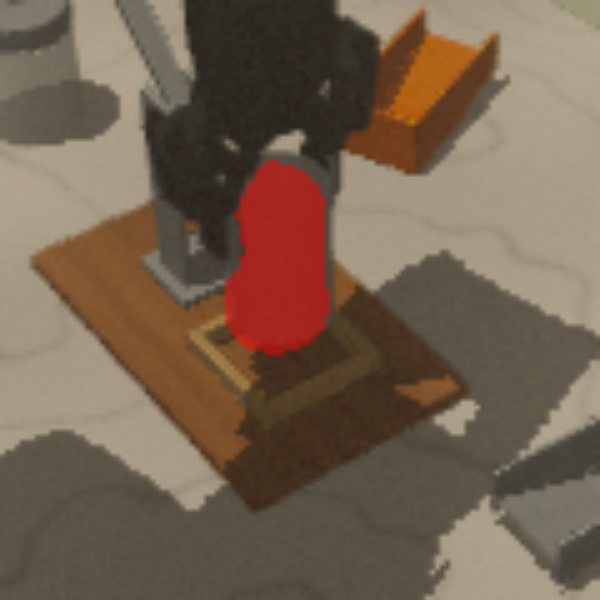

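```bash
cat >> h.py <<'E'
def avg(n=6):
    P=[];X=[];F=[]
    for i in range(n):
        s=manip.sense(); P.append(s['tcp_pos']); X.append(tcpR()[:,0]); F.append(s['ft_force']); vision.camera('side')
    print('avg',np.mean(P,0).round(4),np.std(P,0).round(4),np.mean(X,0).round(4),np.std(X,0).round(4),'F',np.mean(F,0).round(1),'t',round(manip.sense()['time_s'],2))
    return np.mean(P,0)
E
python3 -c "
from h import *
avg()"
```

```text
avg [0.5773 0.0805 0.1237] [0.0002 0.     0.0002] [-4.5e-03  2.0e-04 -1.0e+00] [0.0003 0.0001 0.    ] F [-0.  -0.  -2.1] t 7.78
```

Run:
```python
from fit import *
print(avg(1))
im=cv2.resize(vision.camera('side')[130:250,170:290,::-1],None,fx=6,fy=6,interpolation=cv2.INTER_CUBIC)
z=.1237+.002-.068-.000
def draw(m,x,y,z,yaw,col):
    r=render('side',m,x,y,z,yaw); r=cv2.resize(r,(512*6,384*6),interpolation=cv2.INTER_NEAREST)[130*6:250*6,170*6:290*6]
    cs,_=cv2.findContours(r,cv2.RETR_EXTERNAL,cv2.CHAIN_APPROX_NONE); cv2.drawContours(im,cs,-1,col,1)
draw('tin',.5773,.078,.0565,0,(0,255,0))
draw('fence',.5788,.078,0,np.radians(-5.3),(255,255,0))
cv2.imwrite('pics/s5.png',im[:600])
```

```text
avg [0.577  0.0804 0.1232] [0. 0. 0.] [-5.3e-03  1.0e-04 -1.0e+00] [0. 0. 0.] F [ 0.   0.  -2.2] t 7.83
[0.57699592 0.08044766 0.1232245 ]
```

View pics/s5.png

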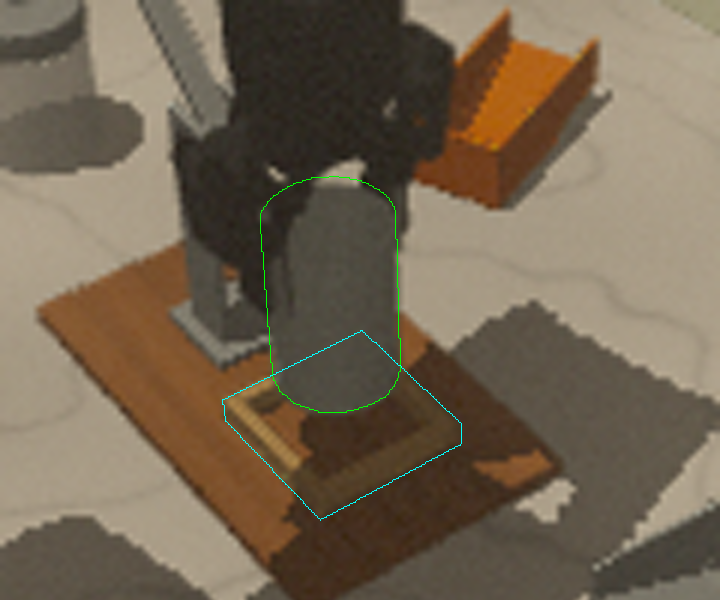

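Request:
arm_command(
  series="0.035 0 -0.2 0 -0.04 0 40;0 0 -0.25 0 0 0 40;0 0 -0.2 0 0 0 40;0 0 -0.15 0 0 0 40;0 0 -0.06 0 0 0 40;0 0 0 0 0 0 40;0 0 0 0 0 0 40",
)

```text
time_s: 8.75
tcp_pos: [0.5782, 0.0804, 0.0812]
tcp_rot: [-88.1, 89.9, -178.1]
ft_force: [-9.2, -0.6, 18.8]
opening: 0.691
```

Run:
```python
from h import *
avg(3)
```

```text
avg [0.5782 0.0804 0.0812] [0. 0. 0.] [-2.e-03 -1.e-04 -1.e+00] [0. 0. 0.] F [-8.3 -1.  19. ] t 8.9
```

Request:
arm_command(
  series="0 0 0 0 0 0 85;0 0 0 0 0 0 85;0 0 0 0 0 0 85;0 0 0 0 0 0 85;0 0 0.5 0 0 0 85;0 0 1 0 0 0 85;0 0 1 0 0 0 85;0 -1 0.5 0 0 0 85",
)

```text
time_s: 9.9
tcp_pos: [0.58, 0.0321, 0.2328]
tcp_rot: [107.4, 89.8, 17.6]
ft_force: [0.6, -0.4, -0.5]
opening: 0.997
```

Request:
arm_command(
  series="-0.6 -1 0 0 0 0 85;-0.6 -1 0 0 0 0 85;-0.5 -1 0 0 0 0 85;0 -1 0 0 0 0 85;0 -1 0 0 0 0 85;0 0 0 0 0 0 85;0 0 0 0 0 0 85",
)

```text
time_s: 10.78
tcp_pos: [0.4932, -0.2193, 0.2295]
tcp_rot: [-111.3, 89.9, 158.7]
ft_force: [-0.1, -0.1, -0.3]
opening: 0.995
```

Run:
```python
from fit import *
save('side','s6.png',(120,80,380,340),2.3)
ms={}
for c in('side','top'):
    b=mask('tin',c,proj(c,np.array([.579,.078,.057]))); print(c,b[0],b[2]); ms[c]=b[1]
    print(fit('tin',{c:b[1]},.579,.078,.012,0,True))
print(fit('tin',ms,.579,.078,.012,0,True))
avg(1)
```

```text
side 0.8297081734252227 0.57
(np.float64(0.5797485270500183), np.float64(0.07930271315574647), None, np.float64(0.09962358845671271))
top 72.92275008037497 0.28
(np.float64(0.579), np.float64(0.078), None, np.float64(1.0))
(np.float64(0.5797485270500183), np.float64(0.07930271315574647), None, np.float64(0.5498117942283564))
avg [ 0.4936 -0.2184  0.2297] [0. 0. 0.] [-1.5e-03  4.0e-04 -1.0e+00] [0. 0. 0.] F [ 0.4 -0.4  0.1] t 10.97
```

View pics/s6.png

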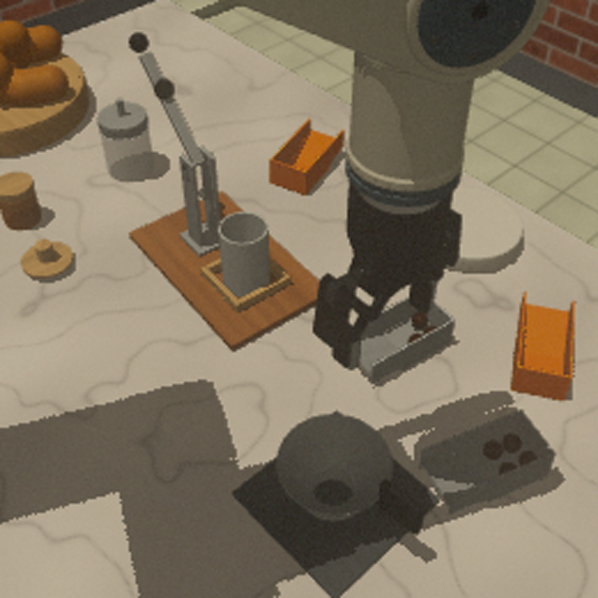

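Run:
```python
from h import *
go([.455,-.292,.13],down(4.4),4)
```

```text
t 10.97 p [ 0.4936 -0.2184  0.2298] jaw 0.08 x [-0.001  0.    -1.   ] open 85.0 F [-0.2 -0.   0.4] q [-24.   13.8 105.1  -0.   61.2 -24.1]
shift units [-0.773 -1.471 -1.995] rot units [-0.002 -0.011  0.628] rot deg 4.32
per row 4 [-0.1932 -0.3678 -0.4988] [-0.0004 -0.0029  0.1569]
```

Request:
arm_command(
  series="-0.19 -0.37 -0.2 0 0 0.16 40;-0.19 -0.37 -0.5 0 0 0.16 40;-0.19 -0.37 -0.5 0 0 0.16 40;-0.2 -0.36 -0.5 0 0 0.15 40;0 0 -0.3 0 0 0 40;0 0 0 0 0 0 40;0 0 0 0 0 0 40",
)

```text
time_s: 11.85
tcp_pos: [0.4559, -0.2926, 0.1305]
tcp_rot: [-39.5, 90.0, -125.1]
ft_force: [0.9, -0.8, 0.3]
opening: 0.466
```

Run:
```python
from h import *
avg(2); st()
save('side','s7.png',(220,180,340,330),4)
save('top','t7.png',(270,150,410,290),4)
```

```text
avg [ 0.456  -0.2927  0.1306] [0.0001 0.0001 0.0001] [-1.e-04 -6.e-04 -1.e+00] [0.0002 0.0002 0.    ] F [ 0.6 -0.9  0.5] t 11.95
t 11.95 p [ 0.4559 -0.2928  0.1307] jaw 4.38 x [ 0.    -0.001 -1.   ] open 40.0 F [0.1 1.2 0.3] q [-32.8  21.2 109.6  -0.   49.2 -37.2]
```

View pics/s7.png

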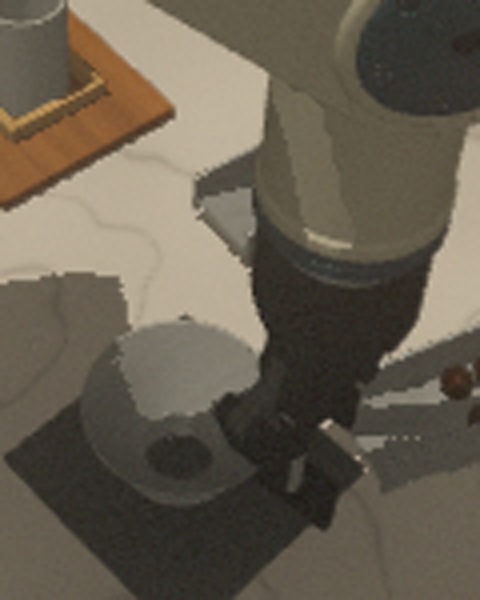

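View pics/t7.png

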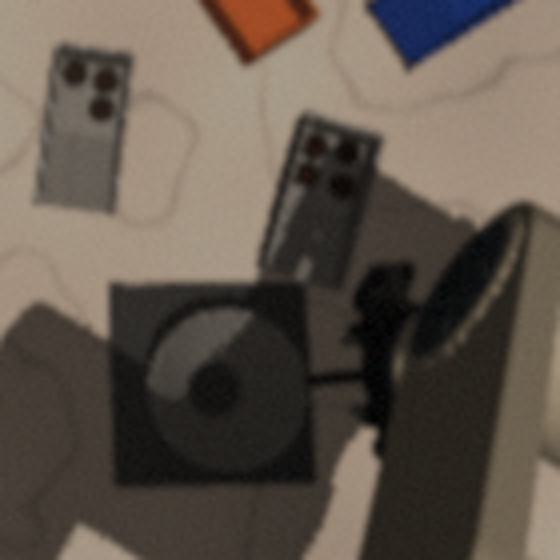

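Request:
arm_command(
  series="0 0 -0.3 0 0 0 40;0 0 -0.4 0 0 0 40;0 0 -0.25 0 0 0 40;0 0 0 0 0 0 40;0 0 0 0 0 0 0;0 0 0 0 0 0 0;0 0 0 0 0 0 0;0 0 0 0 0 0 0",
  newtons=110,
)

```text
time_s: 13.05
tcp_pos: [0.4555, -0.2934, 0.0828]
tcp_rot: [-14.7, 90.0, -100.4]
ft_force: [0.5, -1.6, 3.4]
opening: 0.075
```

Run:
```python
from h import *
avg(2); st()
```

```text
avg [ 0.4555 -0.2934  0.0828] [0. 0. 0.] [-1.e-04 -8.e-04 -1.e+00] [0. 0. 0.] F [-0.1 -1.1  4. ] t 13.15
t 13.15 p [ 0.4555 -0.2934  0.0828] jaw 4.33 x [-0.    -0.001 -1.   ] open 6.8 F [-0.2 -1.3  3.8] q [-3.290e+01  2.540e+01  1.111e+02 -1.000e-01  4.350e+01 -3.720e+01]
```

Request:
arm_command(
  series="0 0 0.2 0 0 0 0;0 0 0.5 0 0 0 0;0 0 0.7 0 0 0 0;0 0 0.8 0 0 0 0;0 0 0.6 0 0 0 0;0 0 0 0 0 0 0",
)

```text
time_s: 13.9
tcp_pos: [0.456, -0.2937, 0.2249]
tcp_rot: [40.0, 89.8, -45.6]
ft_force: [-0.1, -0.3, -0.9]
opening: 0.078
```

Run:
```python
from h import *
avg(2); go([.5857,-.0024,.223],down(4.33),10)
save('side','s8.png',(170,130,370,330),3)
```

```text
avg [ 0.4556 -0.2934  0.224 ] [0.0004 0.0003 0.0009] [ 0.0013 -0.0017 -1.    ] [0.0012 0.0008 0.    ] F [ 0.2 -0.3 -0.9] t 14.0
t 14.0 p [ 0.4546 -0.2928  0.2219] jaw 4.34 x [-0.002  0.    -1.   ] open 6.4 F [ 0.1  0.3 -1.3] q [-3.290e+01  1.440e+01  1.054e+02 -1.000e-01  6.030e+01 -3.720e+01]
shift units [2.622 5.808 0.022] rot units [-0.001 -0.014 -0.001] rot deg 0.1
per row 10 [0.2622 0.5808 0.0022] [-0.0001 -0.0014 -0.0001]
```

View pics/s8.png

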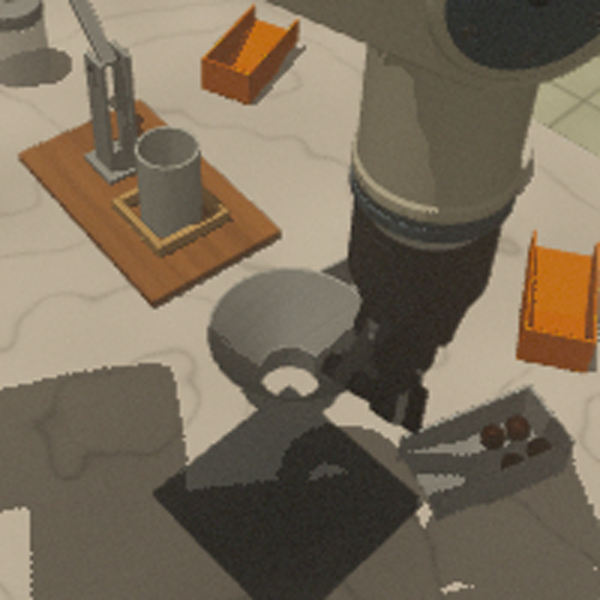

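Funnel held, upright. The tray is fully visible now; the funnel goes over the tin next.

Request:
arm_command(
  series="0.1 0.2 0 0 0 0 0;0.2 0.45 0 0 0 0 0;0.29 0.65 0 0 0 0 0;0.35 0.8 0 0 0 0 0;0.38 0.83 0 0 0 0 0;0.38 0.83 0 0 0 0 0;0.35 0.78 0 0 0 0 0;0.25 0.6 0 0 0 0 0",
)

```text
time_s: 15.05
tcp_pos: [0.5701, -0.0336, 0.2212]
tcp_rot: [-100.8, 89.8, 173.6]
ft_force: [-0.3, -0.1, -1.9]
opening: 0.078
```

Request:
arm_command(
  series="0.18 0.4 0 0 0 0 0;0.12 0.26 0 0 0 0 0;0 0 -0.3 0 0 0 0;0 0 0 0 0 0 0;0 0 0 0 0 0 0;0 0 0 0 0 0 0",
)

```text
time_s: 15.8
tcp_pos: [0.5851, -0.0037, 0.2075]
tcp_rot: [-84.4, 90.0, -170.1]
ft_force: [0.1, -0.9, -1.2]
opening: 0.077
```

Run:
```python
from fit import *
p=avg(2); st()
im=vision.camera('side').copy()
b=mask('tin','side',(226,180)); f=mask('funnel','side',(235,160)); print(b[0],b[2],f[0],f[2])
print('funnel',fit('funnel',{'side':f[1]},.579,.0785,p[2]-.083+.006,np.radians(94.3),True))
print('funnel yaw',fit('funnel',{'side':f[1]},.579,.0785,p[2]-.083+.006,np.radians(94.3),False))
im=cv2.resize(im[90:240,160:310,::-1],None,fx=4,fy=4,interpolation=cv2.INTER_CUBIC)
for m,x,y,z,yaw,col in (('tin',.5795,.0788,.012,0,(0,255,0)),('funnel',p[0]-.0067,p[1]+.0809,p[2]-.077,np.radians(94.3),(255,255,0))):
    r=render('side',m,x,y,z,yaw)[90*4:240*4,160*4:310*4].copy()
    cs,_=cv2.findContours(r,cv2.RETR_EXTERNAL,cv2.CHAIN_APPROX_NONE); cv2.drawContours(im,cs,-1,col,1)
cv2.imwrite('pics/s9.png',im)
```

```text
avg [ 0.5851 -0.0036  0.2076] [0.     0.0001 0.    ] [-7.e-04 -1.e-04 -1.e+00] [0.0001 0.     0.    ] F [ 0.6 -0.5 -1.2] t 15.9
t 15.9 p [ 0.5851 -0.0034  0.2076] jaw 4.3 x [-0.001 -0.    -1.   ] open 6.5 F [-0.1  0.3 -1.7] q [ -0.5  19.1 100.8  -0.   60.1  -4.8]
10.414021841976952 0.74 13.100453953556011 0.76
funnel (np.float64(0.5780859049931167), np.float64(0.0783557354696095), None, np.float64(0.34798385267836895))
funnel yaw (np.float64(0.5789963553831287), np.float64(0.07732823031226874), np.float64(93.25571672197412), np.float64(0.34720959825486275))
```

View pics/s9.png

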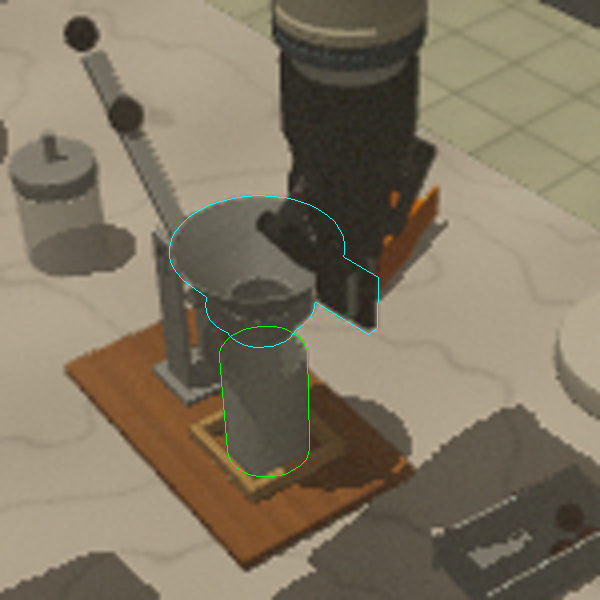

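Request:
arm_command(
  series="0.015 0.03 -0.2 0 0 0 0;0 0 -0.2 0 0 0 0;0 0 -0.2 0 0 0 0;0 0 -0.2 0 0 0 0;0 0 0 0 0 0 0;0 0 0 0 0 0 0",
)

```text
time_s: 16.8
tcp_pos: [0.5856, -0.0017, 0.167]
tcp_rot: [-85.3, 89.9, -171.0]
ft_force: [-0.2, -0.8, -1.7]
opening: 0.077
```

Run:
```python
from h import *
avg(2)
save('side','s10.png',(160,90,310,240),4)
```

```text
avg [ 0.5856 -0.0017  0.1671] [0.0001 0.     0.0001] [-1.8e-03 -3.0e-04 -1.0e+00] [0.0002 0.     0.    ] F [ 0.2 -0.7 -1.8] t 16.9
```

View pics/s10.png

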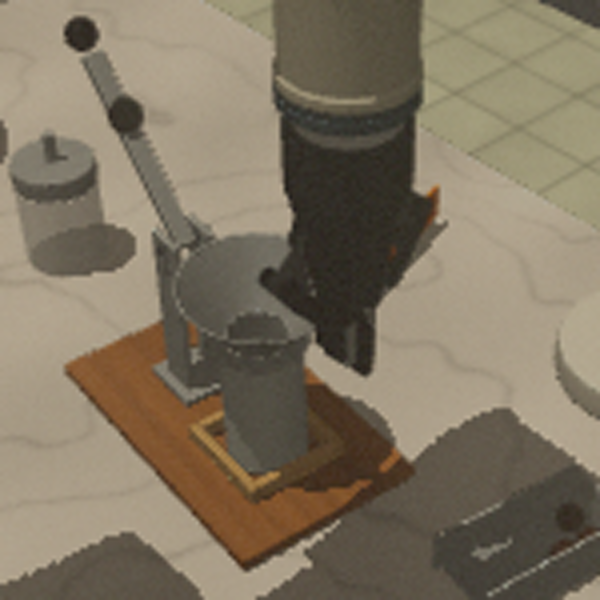

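Request:
arm_command(
  series="0 0 -0.06 0 0 0 0;0 0 -0.06 0 0 0 0;0 0 0 0 0 0 0;0 0 0 0 0 0 0",
)

```text
time_s: 17.45
tcp_pos: [0.5857, -0.0016, 0.1612]
tcp_rot: [-89.3, 89.9, -175.0]
ft_force: [-0.4, -0.7, -1.5]
opening: 0.078
```

Run:
```python
from h import *
avg(2)
```

```text
avg [ 0.5858 -0.0016  0.1612] [0. 0. 0.] [-1.4e-03 -1.0e-04 -1.0e+00] [0. 0. 0.] F [-0.5 -0.8 -1.1] t 17.55
```

Request:
arm_command(
  series="0 0 -0.04 0 0 0 0;0 0 0 0 0 0 0;0 0 0 0 0 0 0",
)

```text
time_s: 17.92
tcp_pos: [0.5859, -0.0019, 0.1597]
tcp_rot: [-60.6, 89.9, -146.2]
ft_force: [-1.1, -3.1, 5.0]
opening: 0.075
```

Run:
```python
from h import *
avg(2)
```

```text
avg [ 0.5859 -0.0019  0.1597] [0. 0. 0.] [-9.e-04 -6.e-04 -1.e+00] [0. 0. 0.] F [-1.5 -3.9  5.5] t 18.02
```

Request:
arm_command(
  series="0 0 0 0 0 0 40;0 0 0 0 0 0 40;0 0 0 0 0 0 40;0 0 0.4 0 0 0 40;0 0 0.8 0 0 0 60;0 -0.6 0.5 0 0 0 85;0 -0.8 0 0 0 0 85;0.5 -0.8 0 0 0 0 85",
)

```text
time_s: 19.02
tcp_pos: [0.6103, -0.1123, 0.245]
tcp_rot: [-101.9, 89.9, 172.5]
ft_force: [0.9, 0.9, -0.0]
opening: 0.996
```

Run:
```python
from fit import *
save('side','s11.png',(160,90,310,240),4)
st()
f=mask('funnel','side',(235,150)); print(f[0],f[2])
print('funnel yaw',fit('funnel',{'side':f[1]},.579,.0785,.084,np.radians(94.3),False))
```

```text
t 19.07 p [ 0.6138 -0.1169  0.2449] jaw 4.29 x [ 0.002 -0.003 -1.   ] open 85.1 F [ 2.3 -3.3 -0.4] q [-10.9  20.3  93.9  -0.1  65.6 -15.1]
21.347318322563492 0.67
funnel yaw (np.float64(0.5783090860417566), np.float64(0.07853182961330314), np.float64(94.65253327411975), np.float64(0.05634139348179301))
```

View pics/s11.png

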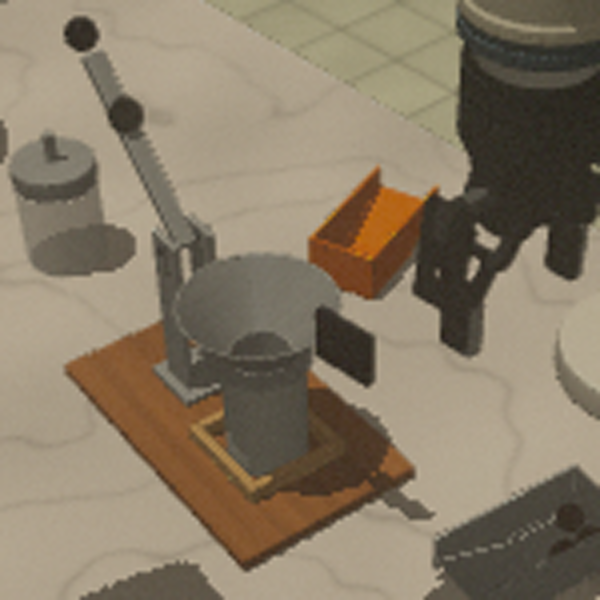

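Run:
```python
import numpy as np
from scipy.optimize import least_squares
D=np.array([[20.225,93.587,np.hypot(.155,.605),.248],[5.5,121.8,.4125,.1883],[5.8,122.4,.4119,.1814],[25.3,104.7,np.hypot(.5742,.0801),.1196],[13.8,105.1,np.hypot(.4936,.2184),.2298],[21.2,109.6,np.hypot(.4559,.2928),.1307],[25.4,111.1,np.hypot(.4555,.2934),.0828],[14.4,105.4,np.hypot(.4546,.2928),.2219],[19.1,100.8,.5851,.2076],[20.3,93.9,np.hypot(.6138,.1169),.2449]])
q2=np.radians(D[:,0]);q23=np.radians(D[:,0]+D[:,1])
def f(p):
    a,h,L1,L2,b=p
    return np.r_[a+L1*np.sin(q2)+L2*np.sin(q23+b)-D[:,2],h+L1*np.cos(q2)+L2*np.cos(q23+b)-D[:,3]]
for b0 in(0,-.3,.3):
    r=least_squares(f,[0,.2,.4,.4,b0]); print(r.x,np.abs(r.fun).max())
r=least_squares(lambda p:f(np.r_[p,0]),[0,.2,.4,.4]); print(r.x,np.abs(r.fun).max())
```

```text
[ 0.00290994 -0.02529242  0.5615071   0.49705432  0.11960019] 0.003038815504827874
[ 0.00290994 -0.02529242  0.5615071   0.49705432  0.11960019] 0.003038815700971864
[ 0.00290994 -0.02529242  0.5615071   0.49705432  0.11960019] 0.003038815492447111
[-0.02792479 -0.06811875  0.55510481  0.4933327 ] 0.010193270608515492
```

```bash
cat >> h.py <<'E'
def scoopR(yaw,tilt=0):
    return Ro.from_euler('z',yaw,degrees=True).as_matrix()@Ro.from_euler('y',-tilt,degrees=True).as_matrix()
def toolR(yaw,pre,tilt=0):
    "tool gripping scoop, pretilted back by pre deg, scoop tilted by tilt"
    Rt=np.array([[0,0,1],[0,1,0],[-1,0,0.]]).T  # tool axes cols in scoop frame: x=-z,y=+y,z=cross
    x=np.array([0,0,-1.]);y=np.array([0,1.,0]);Rt=np.stack([x,y,np.cross(x,y)],1)
    return scoopR(yaw,tilt)@Ro.from_euler('y',pre,degrees=True).as_matrix()@Rt
E
python3 - <<'E'
from h import *
R=toolR(-9.2,30); a=R[:,0]; print(a)
g=np.array([.656,-.1242,.030])+.002*a
print(g)
go(g-.13*a,R,14)
E
```

```text
[-0.49356813  0.07994059 -0.8660254 ]
[ 0.65501286 -0.12404012  0.02826795]
t 19.12 p [ 0.6127 -0.1148  0.2445] jaw 4.19 x [ 0.001 -0.001 -1.   ] open 84.8 F [-0.1  0.1  0.4] q [-10.7  20.2  94.1  -0.1  65.6 -14.9]
shift units [ 2.13  -0.392 -2.073] rot units [ 3.469  3.189 10.871] rot deg 81.46
per row 14 [ 0.1522 -0.028  -0.148 ] [0.2478 0.2278 0.7765]
```

Request:
arm_command(
  series="0.15 -0.03 -0.1 0.248 0.228 0.777 85;0.15 -0.03 -0.1 0.248 0.228 0.777 85;0.15 -0.03 -0.1 0.248 0.228 0.777 85;0.15 -0.03 -0.1 0.248 0.228 0.777 85;0.15 -0.03 -0.15 0.248 0.228 0.777 85;0.15 -0.03 -0.15 0.248 0.228 0.777 85;0.15 -0.03 -0.15 0.248 0.228 0.777 85",
)

```text
time_s: 20.0
tcp_pos: [0.6634, -0.1215, 0.2013]
tcp_rot: [-160.4, 73.9, 151.7]
ft_force: [0.3, 0.2, 0.1]
opening: 0.996
```

Request:
arm_command(
  series="0.15 -0.03 -0.15 0.248 0.228 0.777 85;0.15 -0.03 -0.15 0.248 0.228 0.777 85;0.15 -0.03 -0.2 0.248 0.228 0.777 85;0.15 -0.03 -0.2 0.248 0.228 0.777 85;0.15 -0.03 -0.2 0.248 0.228 0.777 85;0.15 -0.03 -0.2 0.248 0.228 0.777 85;0.18 -0.03 -0.12 0.248 0.228 0.777 85;0 0 0 0 0 0 85",
)

```text
time_s: 21.0
tcp_pos: [0.7173, -0.1315, 0.139]
tcp_rot: [-180.0, 59.8, 171.1]
ft_force: [0.1, 0.3, 0.3]
opening: 0.996
```

Run:
```python
from h import *
avg(3)
R=toolR(-9.2,30); a=R[:,0]; g=np.array([.656,-.1242,.030])+.002*a
go(g-.13*a,R,1); go(g,R,4)
save('side','s12.png',(190,100,390,300),3)
```

```text
avg [ 0.7172 -0.1318  0.1398] [0.0001 0.0002 0.0006] [-0.4963  0.0781 -0.8646] [0.0007 0.0001 0.0004] F [-0.1  0.2 -0.1] t 21.15
t 21.15 p [ 0.7171 -0.1323  0.1411] jaw 80.93 x [-0.495  0.078 -0.865] open 84.7 F [-0.2  0.2  0.1] q [-10.3  51.9  57.9  -0.7 100.3 -91.1]
shift units [ 0.042 -0.042 -0.004] rot units [ 0.006 -0.013 -0.019] rot deg 0.16
per row 1 [ 0.0423 -0.0421 -0.0042] [ 0.0062 -0.0125 -0.0192]
t 21.15 p [ 0.7171 -0.1323  0.1411] jaw 80.93 x [-0.495  0.078 -0.865] open 84.7 F [-0.2  0.2  0.1] q [-10.3  51.9  57.9  -0.7 100.3 -91.1]
shift units [-1.241  0.166 -2.256] rot units [ 0.006 -0.013 -0.019] rot deg 0.16
per row 4 [-0.3102  0.0414 -0.564 ] [ 0.0015 -0.0031 -0.0048]
```

View pics/s12.png

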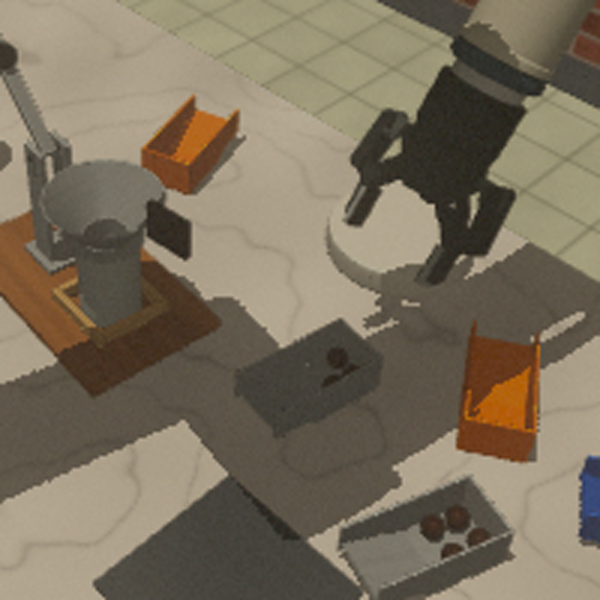

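Request:
arm_command(
  series="-0.31 0.04 -0.56 0 0 0 85;-0.31 0.04 -0.56 0 0 0 85;-0.31 0.04 -0.56 0 0 0 85;-0.25 0.03 -0.45 0 0 0 85;-0.06 0.01 -0.1 0 0 0 85;0 0 0 0 0 0 85",
)

```text
time_s: 21.95
tcp_pos: [0.6557, -0.1247, 0.0302]
tcp_rot: [-179.9, 60.0, 171.0]
ft_force: [-0.2, -0.3, 0.3]
opening: 0.993
```

Run:
```python
from h import *
R=toolR(-9.2,30); a=R[:,0]; g=np.array([.656,-.1242,.030])+.002*a
avg(2);go(g,R,1)
save('side','s13.png',(240,160,340,280),5)
```

```text
avg [ 0.656  -0.1248  0.0304] [0.0003 0.     0.0002] [-0.4942  0.0778 -0.8658] [0.0004 0.0001 0.0002] F [0.  0.  0.5] t 22.05
t 22.05 p [ 0.6565 -0.1248  0.0306] jaw 81.01 x [-0.493  0.078 -0.866] open 85.0 F [-0.7 -0.5  0.8] q [-10.5  52.9  71.   -0.8  86.1 -91.2]
shift units [-0.03   0.015 -0.048] rot units [ 0.005  0.004 -0.031] rot deg 0.22
per row 1 [-0.0299  0.0145 -0.0476] [ 0.0048  0.004  -0.0309]
```

View pics/s13.png

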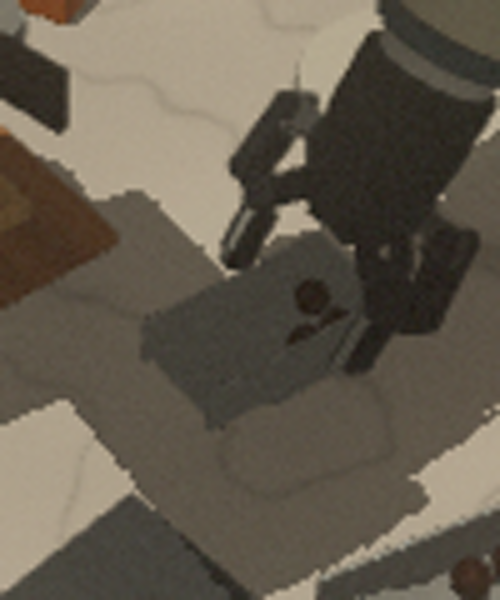

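Request:
arm_command(
  series="-0.02 0.01 -0.04 0 0 0 70;0 0 0 0 0 0 66;0 0 0 0 0 0 50;0 0 0 0 0 0 50;0 0 0 0 0 0 50;0 0 0 0 0 0 50",
  newtons=60,
)

```text
time_s: 22.85
tcp_pos: [0.6548, -0.1241, 0.0276]
tcp_rot: [-180.0, 60.0, 171.1]
ft_force: [3.1, -0.0, 4.0]
opening: 0.697
```

Run:
```python
from h import *
avg(2);st()
save('side','s14.png',(240,160,340,280),5)
```

```text
avg [ 0.6548 -0.1241  0.0276] [0. 0. 0.] [-0.4947  0.0778 -0.8656] [0. 0. 0.] F [ 3.1 -0.2  4.4] t 22.95
t 22.95 p [ 0.6547 -0.1241  0.0276] jaw 81.03 x [-0.495  0.078 -0.866] open 59.0 F [ 3.7 -0.5  4.6] q [-10.5  53.   71.2  -0.8  85.8 -91.2]
```

View pics/s14.png

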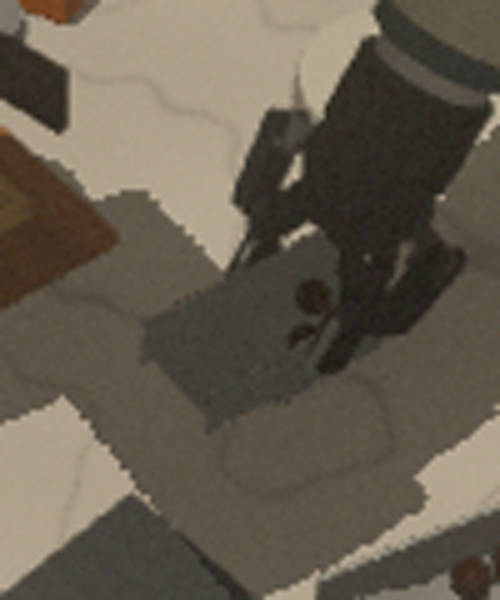

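```bash
cat >> h.py <<'E'
LIP=np.array([-.074,0,.023])
def pose(L,yaw,pre,tilt,tcps):
    return np.array(L)+scoopR(yaw,tilt)@(np.array(tcps)-LIP), toolR(yaw,pre,tilt)
def plan(ways,p0=None,R0=None):
    "ways: list of (p,R,nrows)"
    s=manip.sense(); p=s['tcp_pos'] if p0 is None else p0; R=tcpR() if R0 is None else R0
    for q,R2,n in ways:
        d=(q-p)/.05/n; rv=Ro.from_matrix(R2@R.T).as_rotvec()/.12/n
        print(n,'x',d.round(3),rv.round(3)); p,R=q,R2
E
python3 - <<'E'
from h import *
T=(-.0012,0,.0276); y=-9.2
p0,R0=np.array([.6547,-.1241,.0276]),toolR(y,30)
w=[(p0+[0,0,.2],R0,6)]
L=np.array([.600,.0785,0])
w.append((*pose(L+[0,0,.223],y,30,0,T),8))
for t,z,n in((10,.213,3),(20,.20,3),(30,.182,4),(45,.178,4),(60,.178,4)):
    w.append((*pose(L+[0,0,z],y,30,t,T),n))
for a in w: print(a[0].round(4),a[1][:,0].round(2))
plan(w,p0,R0)
E
```

```text
[ 0.6547 -0.1241  0.2276] [-0.49  0.08 -0.87]
[0.6719 0.0669 0.2276] [-0.49  0.08 -0.87]
[0.67   0.0672 0.2302] [-0.34  0.05 -0.94]
[0.666  0.0678 0.2292] [-0.17  0.03 -0.98]
[0.66   0.0688 0.2224] [-0. -0. -1.]
[0.6476 0.0708 0.2327] [ 0.26 -0.04 -0.97]
[0.632  0.0733 0.2433] [ 0.49 -0.08 -0.87]
6 x [0.    0.    0.667] [0. 0. 0.]
8 x [ 0.043  0.477 -0.   ] [0. 0. 0.]
3 x [-0.013  0.002  0.017] [-0.078 -0.479  0.   ]
3 x [-0.027  0.004 -0.006] [-0.078 -0.479  0.   ]
4 x [-0.03   0.005 -0.034] [-0.058 -0.359 -0.   ]
4 x [-0.062  0.01   0.052] [-0.087 -0.538  0.   ]
4 x [-0.078  0.013  0.053] [-0.087 -0.538 -0.   ]
```

Request:
arm_command(
  series="0 0 0.3 0 0 0 50;0 0 0.6 0 0 0 50;0 0 0.8 0 0 0 50;0 0 0.9 0 0 0 50;0 0 0.8 0 0 0 50;0 0 0.5 0 0 0 50;0 0 0.1 0 0 0 50;0 0 0 0 0 0 50",
)

```text
time_s: 24.0
tcp_pos: [0.6538, -0.124, 0.2266]
tcp_rot: [-180.0, 59.8, 171.1]
ft_force: [-0.2, 0.5, -1.6]
opening: 0.691
```

Run:
```python
from h import *
avg(3);st()
save('side','s15.png',(190,60,390,260),3)
```

```text
avg [ 0.6537 -0.1239  0.2261] [0.0001 0.     0.0004] [-0.4971  0.0781 -0.8642] [0.0005 0.0001 0.0003] F [ 0.2  0.1 -2.3] t 24.15
t 24.15 p [ 0.6536 -0.1239  0.2257] jaw 81.03 x [-0.498  0.078 -0.864] open 59.2 F [-0.2  0.8 -1.8] q [-10.5  41.8  66.5  -0.8 101.9 -91.5]
```

View pics/s15.png

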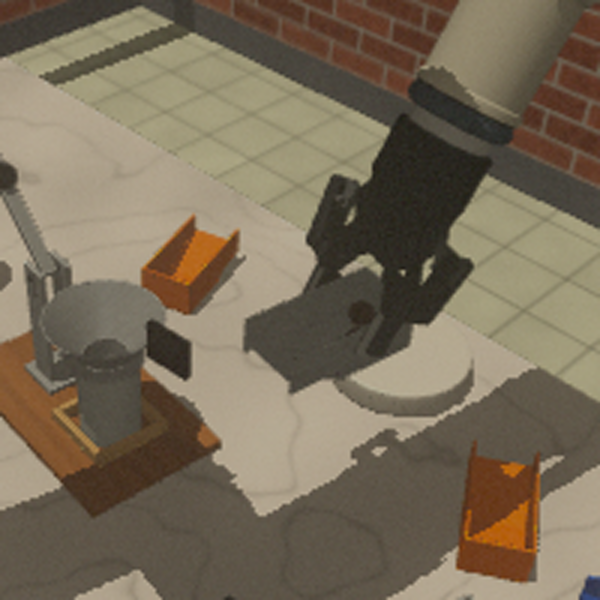

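Request:
arm_command(
  series="0.03 0.2 0 0 0 0 50;0.05 0.4 0 0 0 0 50;0.05 0.6 0 0 0 0 50;0.06 0.7 0 0 0 0 50;0.06 0.7 0 0 0 0 50;0.05 0.6 0 0 0 0 50;0.04 0.4 0 0 0 0 50;0.02 0.22 0 0 0 0 50",
)

```text
time_s: 25.2
tcp_pos: [0.6724, 0.0684, 0.2273]
tcp_rot: [-179.9, 59.9, 171.1]
ft_force: [-0.3, 0.0, -2.5]
opening: 0.692
```

Run:
```python
from h import *
avg(5);st()
save('side','s16.png',(170,50,340,220),3.5)
save('top','t16.png',(170,120,340,290),3.5)
```

```text
avg [0.6724 0.0677 0.2272] [0.    0.001 0.   ] [-0.4956  0.0775 -0.8651] [0.     0.0002 0.    ] F [-0.2  0.3 -2. ] t 25.45
t 25.45 p [0.6723 0.0659 0.2272] jaw 80.98 x [-0.496  0.078 -0.865] open 59.6 F [ 0.4  0.6 -1.9] q [  2.7  42.2  65.5   5.9 101.9 -78.6]
```

View pics/s16.png

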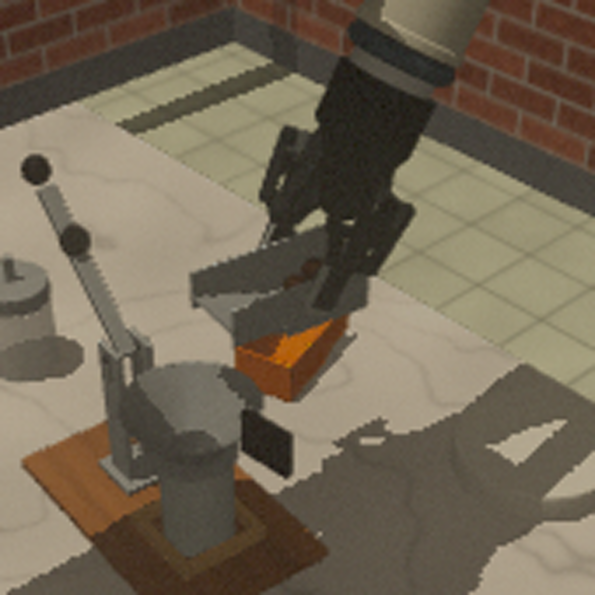

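View pics/t16.png

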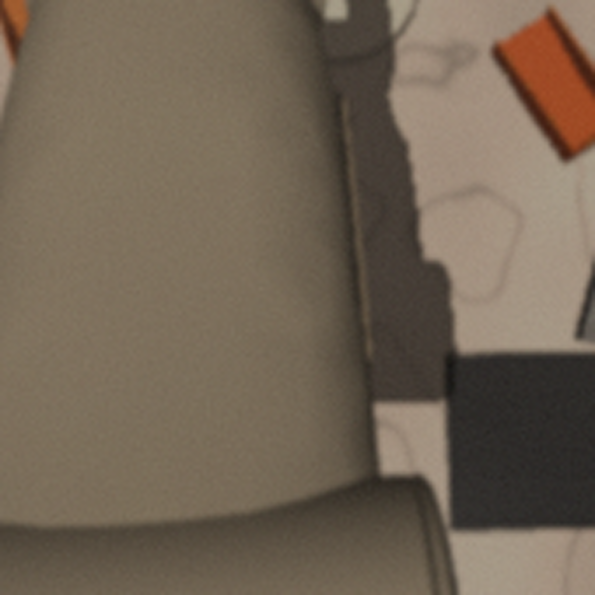

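Run:
```python
from h import *
p=[.6723,.067,.2272]
for d in(.027,-.027): print(((proj('side',np.array(p)+scoopR(-9.2)@(LIP+[0,d,0]-[-.0012,0,.0276]))-[170,50])*3.5).round(0))
print(((proj('side',np.array([.578,.0785,.149]))-[170,50])*3.5).round(0))
```

```text
[190. 293.]
[228. 330.]
[190. 403.]
```

Request:
arm_command(
  series="-0.013 0.002 0.017 -0.078 -0.48 0 50;-0.013 0.002 0.017 -0.078 -0.48 0 50;-0.013 0.002 0.017 -0.078 -0.48 0 50;-0.027 0.004 -0.006 -0.078 -0.48 0 50;-0.027 0.004 -0.006 -0.078 -0.48 0 50;-0.027 0.004 -0.006 -0.078 -0.48 0 50;-0.03 0.005 -0.034 -0.058 -0.36 0 50;-0.03 0.005 -0.034 -0.058 -0.36 0 50",
)

```text
time_s: 26.55
tcp_pos: [0.6631, 0.0675, 0.2258]
tcp_rot: [-178.5, 85.0, 172.4]
ft_force: [-0.2, -0.3, -1.1]
opening: 0.695
```

Run:
```python
from h import *
st()
save('side','s17.png',(170,50,340,220),3.5)
```

```text
t 26.55 p [0.6631 0.0675 0.2258] jaw 80.94 x [-0.086  0.011 -0.996] open 59.3 F [-0.2 -0.3 -1.1] q [  5.2  27.5  85.6   1.1  71.7 -76.2]
```

View pics/s17.png

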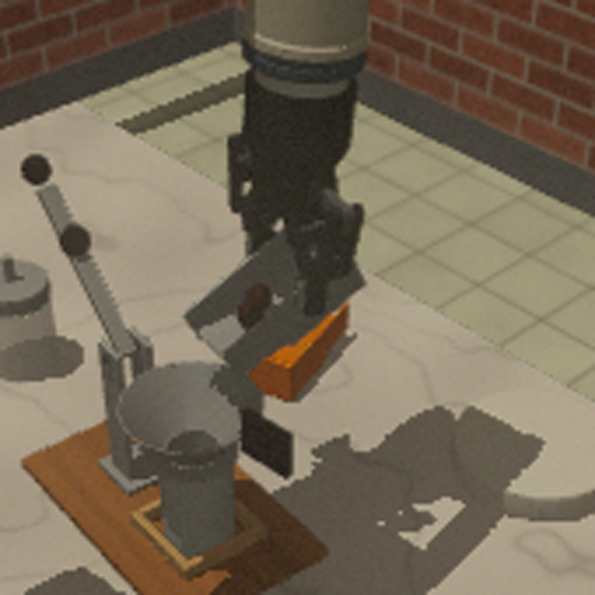

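Request:
arm_command(
  series="-0.03 0.005 -0.034 -0.058 -0.36 0 50;-0.03 0.005 -0.034 -0.058 -0.36 0 50;0 0 0 0 0 0 50;0 0 0 0 0 0 50",
)

```text
time_s: 27.1
tcp_pos: [0.6605, 0.0685, 0.2224]
tcp_rot: [-115.1, 89.9, -124.2]
ft_force: [-0.2, 0.7, -1.5]
opening: 0.697
```

Run:
```python
from h import *
st()
save('side','s18.png',(170,50,340,220),3.5)
```

```text
t 27.1 p [0.6605 0.0685 0.2224] jaw 80.96 x [-0.001 -0.002 -1.   ] open 59.5 F [-0.2  0.7 -1.5] q [  5.8  25.   89.8  -0.1  65.3 -75.1]
```

View pics/s18.png

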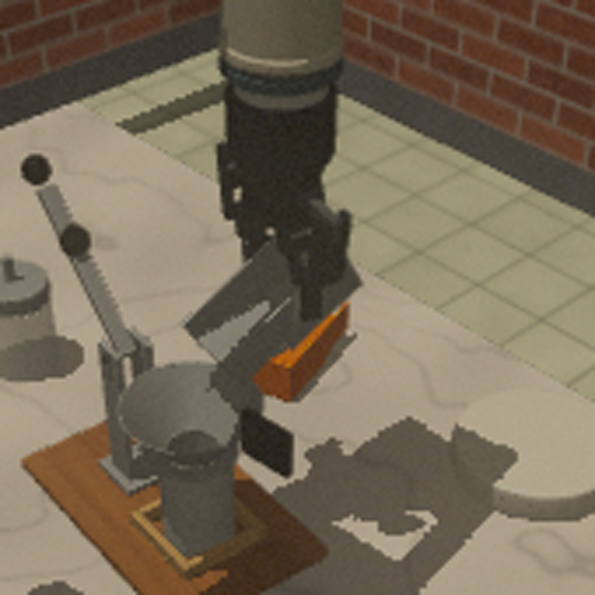

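Request:
arm_command(
  series="-0.062 0.01 0.052 -0.087 -0.54 0 50;-0.062 0.01 0.052 -0.087 -0.54 0 50;-0.062 0.01 0.052 -0.087 -0.54 0 50;-0.062 0.01 0.052 -0.087 -0.54 0 50;0 0 0 0 0 0 50;0 0 0 0 0 0 50",
)

```text
time_s: 27.9
tcp_pos: [0.6484, 0.0708, 0.2327]
tcp_rot: [-0.6, 75.0, -9.7]
ft_force: [-0.3, 0.1, -1.8]
opening: 0.691
```

Run:
```python
from h import *
st()
save('side','s19.png',(170,50,340,220),3.5)
save('side','s19f.png',None,1.5)
```

```text
t 27.9 p [0.6484 0.0708 0.2327] jaw 80.94 x [ 0.255 -0.043 -0.966] open 59.0 F [-0.3  0.1 -1.8] q [  8.4  17.1 101.7  -6.3  47.1 -68.9]
```

View pics/s19.png

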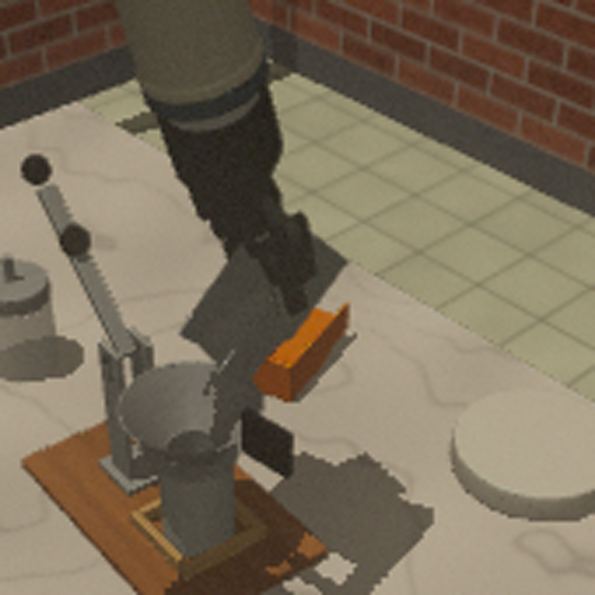

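View pics/s19f.png

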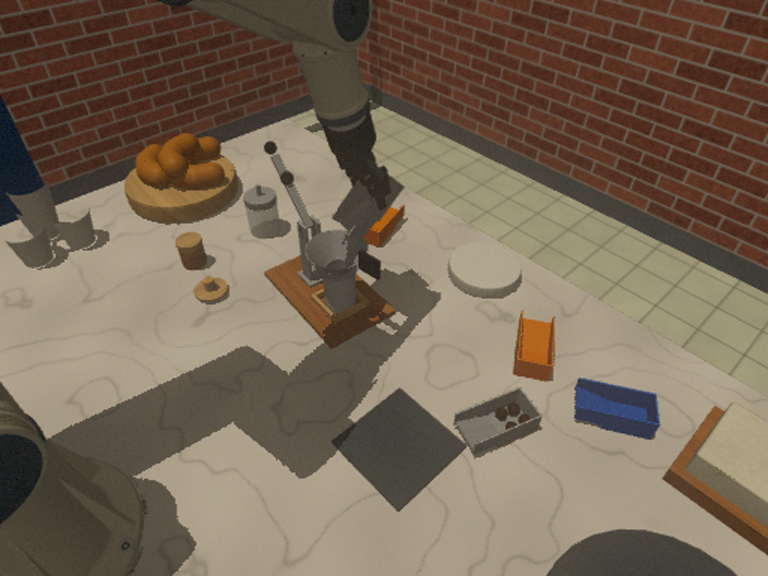

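Request:
arm_command(
  series="0.083 -0.013 -0.02 0.116 0.72 0 50;0.083 -0.013 -0.06 0.116 0.72 0 50;0.083 -0.014 -0.06 0.116 0.72 0 50;0.06 -0.01 0.068 0.116 0.72 0 50;0.06 -0.01 0.068 0.116 0.72 0 50;0.04 -0.006 0.009 0.117 0.72 0 50;0.04 -0.006 0.009 0.117 0.72 0 50",
)

```text
time_s: 28.88
tcp_pos: [0.6712, 0.0671, 0.2331]
tcp_rot: [-179.9, 69.8, 171.1]
ft_force: [-0.2, -0.0, -2.2]
opening: 0.694
```

Request:
arm_command(
  series="0.02 -0.1 0 0.117 0.72 0 50;0.02 -0.3 0 0.117 0.72 0 50;-0.04 -0.7 0 0 0 0 50;-0.06 -0.8 0 0 0 0 50;-0.06 -0.8 0 0 0 0 50;-0.06 -0.7 0 0 0 0 50;-0.06 -0.4 0 0 0 0 50;0 0 0 0 0 0 50",
)

```text
time_s: 29.88
tcp_pos: [0.6584, -0.1238, 0.2329]
tcp_rot: [-180.0, 59.9, 170.9]
ft_force: [-0.0, 0.1, -0.7]
opening: 0.693
```

Run:
```python
from h import *
avg(4)
go([.6547,-.1241,.030],toolR(-9.2,30),1)
save('side','s20.png',(170,50,370,250),3)
save('top','t20.png',None,1.5)
```

```text
avg [ 0.6586 -0.1224  0.233 ] [0.0001 0.0009 0.0001] [-0.4955  0.0786 -0.865 ] [0.     0.0004 0.    ] F [ 0.2  0.4 -1.5] t 30.07
t 30.07 p [ 0.6586 -0.1214  0.2332] jaw 81.1 x [-0.496  0.078 -0.865] open 59.4 F [ 0.2  0.4 -2.3] q [-10.2  41.8  65.5  -0.7 102.8 -91.3]
shift units [-0.079 -0.054 -4.064] rot units [-0.004 -0.015 -0.044] rot deg 0.32
per row 1 [-0.0789 -0.0542 -4.0639] [-0.0037 -0.0152 -0.0436]
```

View pics/s20.png

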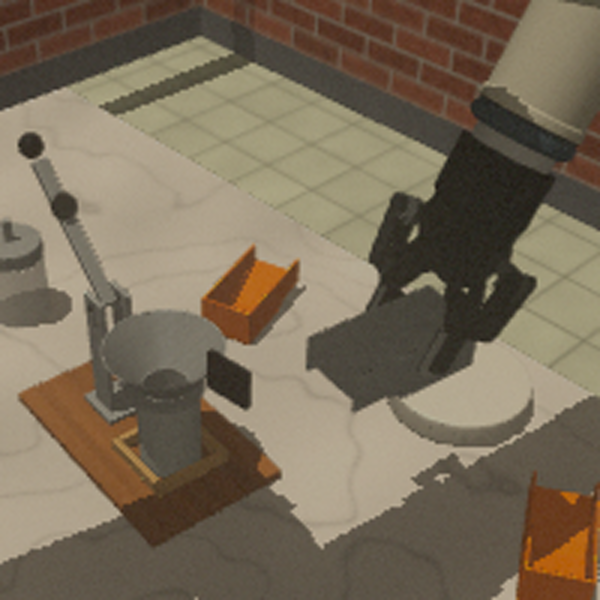

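View pics/t20.png

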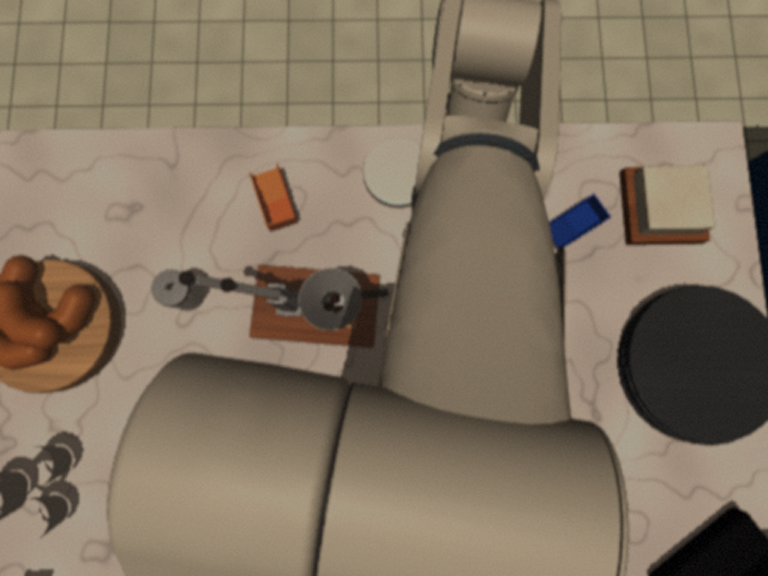

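Request:
arm_command(
  series="-0.03 -0.02 -0.5 0 0 -0.02 50;-0.02 -0.01 -0.9 0 0 -0.02 50;-0.01 0 -0.9 0 0 0 50;0 0 -0.8 0 0 0 50;0 0 -0.5 0 0 0 50;0 0 -0.3 0 0 0 50;0 0 -0.1 0 0 0 50;0 0 0 0 0 0 50",
)

```text
time_s: 31.18
tcp_pos: [0.6559, -0.1243, 0.034]
tcp_rot: [-180.0, 60.0, 170.8]
ft_force: [-0.7, 0.2, -1.2]
opening: 0.689
```

Run:
```python
from h import *
avg(3)
```

```text
avg [ 0.656  -0.1244  0.0343] [0.0001 0.     0.0002] [-0.4939  0.08   -0.8658] [0.0003 0.     0.0002] F [-0.1 -0.3 -1.7] t 31.32
```

Request:
arm_command(
  series="0 0 -0.06 0 0 0 50;0 0 -0.06 0 0 0 50;0 0 0 0 0 0 50;0 0 0 0 0 0 50",
)

```text
time_s: 31.82
tcp_pos: [0.6555, -0.1243, 0.0276]
tcp_rot: [-180.0, 59.9, 170.8]
ft_force: [0.5, 0.2, 3.9]
opening: 0.691
```

Run:
```python
from h import *
avg(2)
```

```text
avg [ 0.6555 -0.1243  0.0276] [0. 0. 0.] [-0.4949  0.0802 -0.8652] [0. 0. 0.] F [ 0.6 -0.5  4.1] t 31.93
```

Request:
arm_command(
  series="0 0 0 0 0 0 85;0 0 0 0 0 0 85;0 0 0 0 0 0 85;0.15 -0.02 0.26 0 0 0 85;0.3 -0.05 0.52 0 0 0 85;0.4 -0.06 0.7 0 0 0 85;0.4 -0.06 0.7 0 0 0 85;0.2 -0.03 0.4 0 0 0 85",
)

```text
time_s: 32.92
tcp_pos: [0.7298, -0.1356, 0.1596]
tcp_rot: [-179.9, 60.1, 170.8]
ft_force: [-0.4, -0.3, 0.1]
opening: 0.996
```

Run:
```python
from h import *
R=toolR(-18.5,30); a=R[:,0]; g=np.array([.596,-.3005,.030])+.002*a; print(a,g)
go(g-.13*a,R,6)
save('side','s21.png',None,1.5)
```

```text
[-0.47416183  0.15865233 -0.8660254 ] [ 0.59505168 -0.3001827   0.02826795]
t 32.92 p [ 0.7298 -0.1356  0.1596] jaw 80.76 x [-0.492  0.08  -0.867] open 85.1 F [-0.4 -0.3  0.1] q [-10.4  52.2  54.8  -0.6 102.9 -91.1]
shift units [-1.463 -3.705 -0.375] rot units [ 0.008  0.015 -1.347] rot deg 9.26
per row 6 [-0.2438 -0.6175 -0.0624] [ 0.0013  0.0025 -0.2244]
```

View pics/s21.png

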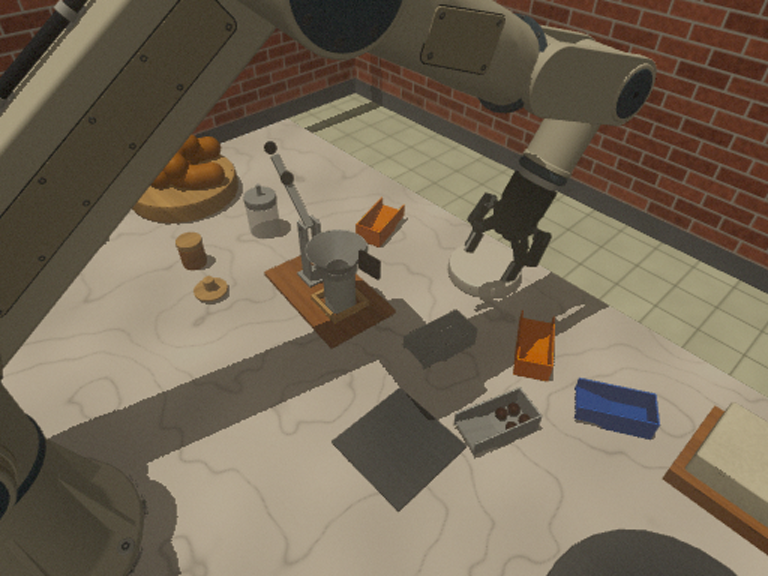

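Run:
```python
from h import *
for p in [(500,247),(523,233),(467,203),(492,185),(545,228),(560,250)]: print(p,atz('top',np.array(p)/1.5,.042).round(3))
```

```text
(500, 247) [ 0.69  -0.25   0.042]
(523, 233) [ 0.718 -0.298  0.042]
(467, 203) [ 0.782 -0.188  0.042]
(492, 185) [ 0.819 -0.24   0.042]
(545, 228) [ 0.727 -0.343  0.042]
(560, 250) [ 0.682 -0.37   0.042]
```

Request:
arm_command(
  series="-0.1 -0.4 0.1 0 0 -0.15 85;-0.25 -0.7 0 0 0 -0.25 85;-0.3 -0.8 0 0 0 -0.3 85;-0.3 -0.8 0 0 0 -0.3 85;-0.3 -0.7 -0.1 0 0 -0.25 85;-0.2 -0.3 -0.2 0 0 -0.1 85;0 0 -0.17 0 0 0 85;0 0 0 0 0 0 85",
)

```text
time_s: 33.98
tcp_pos: [0.6552, -0.3187, 0.1363]
tcp_rot: [179.9, 59.8, 161.5]
ft_force: [0.3, -0.8, 0.1]
opening: 0.994
```

Run:
```python
from h import *
R=toolR(-18.5,30); a=R[:,0]; g=np.array([.596,-.3005,.030])+.002*a; print(a,g)
avg(2)
go(g,R,4)
save('side','s22.png',(260,140,400,310),3.5)
```

```text
[-0.47416183  0.15865233 -0.8660254 ] [ 0.59505168 -0.3001827   0.02826795]
avg [ 0.6555 -0.3186  0.1367] [0.0002 0.0001 0.0003] [-0.4772  0.1595 -0.8642] [0.0003 0.0004 0.0002] F [ 0.7 -0.3  0.2] t 34.08
t 34.08 p [ 0.6561 -0.3186  0.1375] jaw 71.59 x [-0.476  0.159 -0.865] open 85.1 F [0.2 0.3 0.6] q [-24.6  52.   58.1  -3.2  99.9 -95.9]
shift units [-1.22   0.369 -2.185] rot units [-0.006 -0.018 -0.013] rot deg 0.16
per row 4 [-0.305   0.0921 -0.5463] [-0.0015 -0.0045 -0.0032]
```

View pics/s22.png

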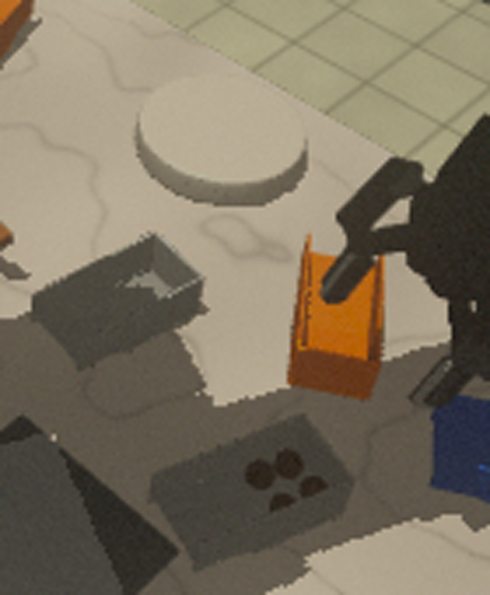

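Request:
arm_command(
  series="-0.3 0.09 -0.54 0 0 0 85;-0.3 0.09 -0.54 0 0 0 85;-0.3 0.09 -0.54 0 0 0 85;-0.25 0.08 -0.43 0 0 0 85;-0.06 0.02 -0.12 0 0 0 85;0 0 0 0 0 0 85;0 0 0 0 0 0 85",
)

```text
time_s: 35.0
tcp_pos: [0.5962, -0.302, 0.0304]
tcp_rot: [-179.9, 60.0, 161.6]
ft_force: [0.6, 0.6, 0.5]
opening: 0.994
```

Run:
```python
from h import *
R=toolR(-18.5,30); a=R[:,0]; g=np.array([.596,-.3005,.030])+.002*a
avg(2);go(g,R,1)
save('side','s23.png',(280,200,400,310),5)
```

```text
avg [ 0.5961 -0.302   0.0303] [0.0001 0.     0.    ] [-0.474   0.1581 -0.8662] [0. 0. 0.] F [0.7 0.2 0.6] t 35.1
t 35.1 p [ 0.5958 -0.302   0.0302] jaw 71.48 x [-0.474  0.158 -0.866] open 84.8 F [ 0.1  0.6 -0.1] q [-25.3  52.8  71.2  -3.4  85.8 -95.6]
shift units [-0.015  0.037 -0.038] rot units [ 0.005 -0.002  0.002] rot deg 0.04
per row 1 [-0.0152  0.0368 -0.0378] [ 0.0046 -0.002   0.0022]
```

View pics/s23.png

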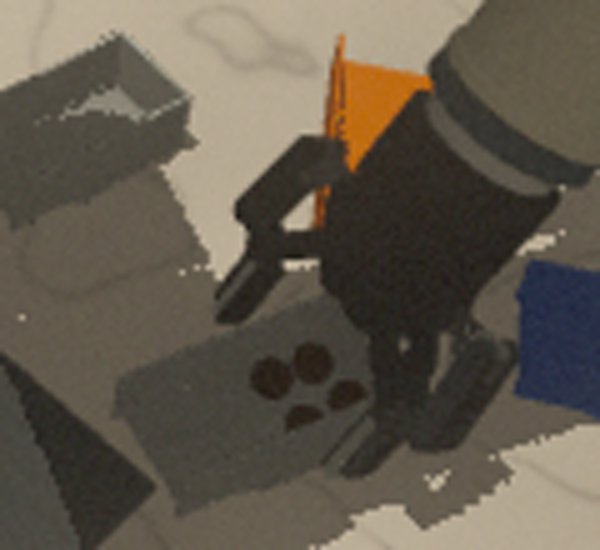

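Request:
arm_command(
  series="-0.015 0.035 -0.04 0 0 0 72;0 0 0 0 0 0 66;0 0 0 0 0 0 50;0 0 0 0 0 0 50;0 0 0 0 0 0 50;0 0 0 0 0 0 50",
  newtons=60,
)

```text
time_s: 35.9
tcp_pos: [0.5944, -0.3001, 0.0274]
tcp_rot: [-179.9, 59.9, 161.5]
ft_force: [1.5, -0.7, 3.0]
opening: 0.691
```

Run:
```python
from h import *
avg(3);st()
save('side','s24.png',(280,200,400,310),5)
T=(-.0012,0,.0276); y=-18.5
p0,R0=manip.sense()['tcp_pos'],toolR(y,30)
T=scoopR(y).T@(p0-np.array([.596,-.3005,0])); print('T',T)
w=[(p0+[0,0,.2],R0,7)]
L=np.array([.600,.0785,0])
w.append((*pose(L+[0,0,.223],y,30,0,T),12))
for t,z,n in((10,.213,3),(20,.20,3),(30,.182,4),(45,.178,4)):
    w.append((*pose(L+[0,0,z],y,30,t,T),n))
for a in w: print(a[0].round(4),a[1][:,0].round(2))
plan(w,p0,R0)
```

```text
avg [ 0.5944 -0.3001  0.0274] [0. 0. 0.] [-0.4752  0.1588 -0.8655] [0. 0. 0.] F [ 2.2 -0.5  2.7] t 36.05
t 36.05 p [ 0.5944 -0.3001  0.0274] jaw 71.47 x [-0.475  0.159 -0.865] open 59.0 F [ 3.5 -1.3  3.3] q [-25.3  52.9  71.5  -3.4  85.5 -95.6]
T [-0.00162044 -0.00014445  0.02744938]
[ 0.5944 -0.3001  0.2274] [-0.47  0.16 -0.87]
[0.6686 0.0554 0.2274] [-0.47  0.16 -0.87]
[0.6668 0.056  0.23  ] [-0.32  0.11 -0.94]
[0.663  0.0573 0.2289] [-0.16  0.06 -0.98]
[0.6573 0.0592 0.222 ] [ 0.  0. -1.]
[0.6455 0.0631 0.2323] [ 0.25 -0.08 -0.97]
7 x [0.    0.    0.571] [0. 0. 0.]
12 x [0.124 0.593 0.   ] [0. 0. 0.]
3 x [-0.012  0.004  0.017] [-0.154 -0.46   0.   ]
3 x [-0.025  0.008 -0.007] [-0.154 -0.46  -0.   ]
4 x [-0.029  0.01  -0.034] [-0.115 -0.345 -0.   ]
4 x [-0.059  0.02   0.051] [-0.173 -0.517 -0.   ]
```

View pics/s24.png

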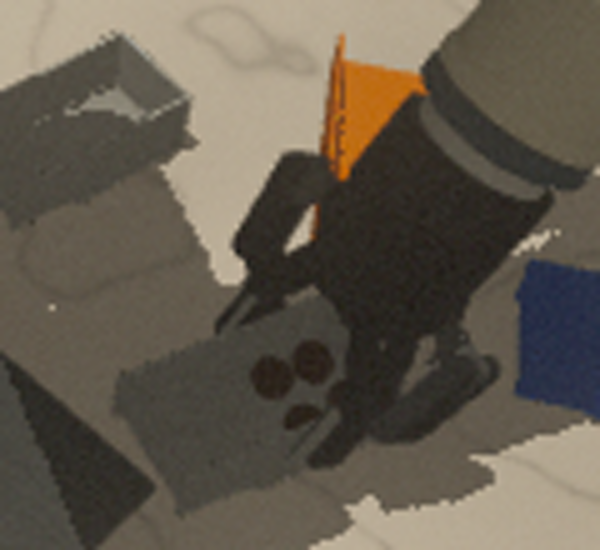

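Request:
arm_command(
  series="0 0 0.3 0 0 0 50;0 0 0.6 0 0 0 50;0 0 0.8 0 0 0 50;0 0 0.9 0 0 0 50;0 0 0.8 0 0 0 50;0 0 0.5 0 0 0 50;0 0 0.15 0 0 0 50;0 0 0 0 0 0 50",
)

```text
time_s: 37.1
tcp_pos: [0.5938, -0.2999, 0.2295]
tcp_rot: [-180.0, 59.9, 161.5]
ft_force: [-0.2, -0.2, -2.2]
opening: 0.69
```

Request:
arm_command(
  series="0.05 0.2 0 0 0 0 50;0.09 0.45 0 0 0 0 50;0.13 0.65 0 0 0 0 50;0.16 0.8 0 0 0 0 50;0.17 0.82 0 0 0 0 50;0.17 0.82 0 0 0 0 50;0.17 0.82 0 0 0 0 50;0.17 0.8 0 0 0 0 50",
)

```text
time_s: 38.1
tcp_pos: [0.6493, -0.0287, 0.2291]
tcp_rot: [-180.0, 59.8, 161.6]
ft_force: [0.2, -0.3, -1.1]
opening: 0.694
```

Request:
arm_command(
  series="0.16 0.75 0 0 0 0 50;0.1 0.55 0 0 0 0 50;0.07 0.35 0 0 0 0 50;0.04 0.1 0 0 0 0 50;0 0 0 0 0 0 50;0 0 0 0 0 0 50;0 0 0 0 0 0 50",
)

```text
time_s: 38.98
tcp_pos: [0.6681, 0.0545, 0.2298]
tcp_rot: [-179.9, 59.9, 161.5]
ft_force: [-0.5, -0.3, -1.7]
opening: 0.69
```

Run:
```python
from h import *
avg(3); go([.6686,.0554,.2274],toolR(-18.5,30))
save('side','s25.png',(170,50,340,220),3.5)
```

```text
avg [0.6681 0.0547 0.2298] [0.     0.0001 0.    ] [-0.4756  0.1594 -0.8651] [0. 0. 0.] F [ 0.5 -0.3 -1.6] t 39.12
t 39.12 p [0.6681 0.055  0.2298] jaw 71.44 x [-0.476  0.159 -0.865] open 59.1 F [ 0.3  0.4 -2. ] q [ 1.000e-01  4.100e+01  6.740e+01  9.400e+00  1.003e+02 -7.200e+01]
shift units [ 0.01   0.008 -0.048] rot units [-0.001 -0.015  0.009] rot deg 0.12
per row 1 [ 0.0098  0.0079 -0.0482] [-0.0015 -0.0153  0.0091]
```

View pics/s25.png

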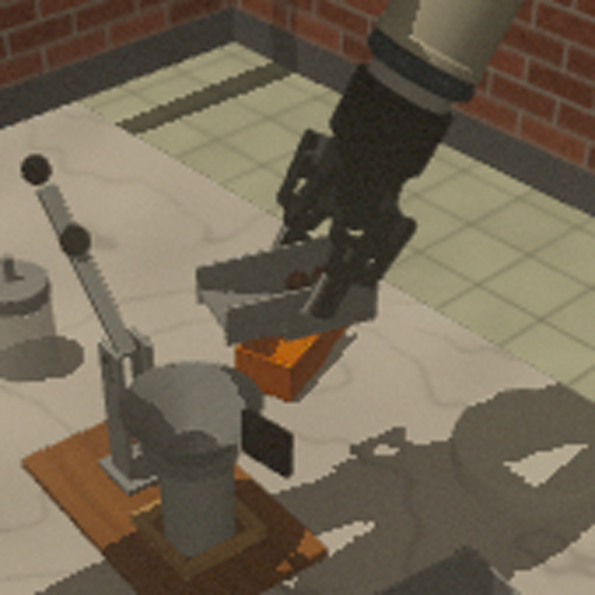

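Request:
arm_command(
  series="-0.005 0.01 -0.03 -0.154 -0.46 0 50;-0.012 0.004 0.017 -0.154 -0.46 0 50;-0.012 0.004 0.017 -0.154 -0.46 0 50;-0.025 0.008 -0.007 -0.154 -0.46 0 50;-0.025 0.008 -0.007 -0.154 -0.46 0 50;-0.025 0.008 -0.007 -0.154 -0.46 0 50;-0.029 0.01 -0.034 -0.115 -0.345 0 50;0 0 0 0 0 0 50",
)

```text
time_s: 40.17
tcp_pos: [0.6608, 0.0583, 0.2276]
tcp_rot: [-179.9, 82.4, 161.6]
ft_force: [-0.0, -0.6, -1.9]
opening: 0.692
```

Run:
```python
from h import *
st()
save('side','s26.png',(170,50,340,220),3.5)
```

```text
t 40.17 p [0.6608 0.0583 0.2276] jaw 71.49 x [-0.126  0.042 -0.991] open 59.1 F [-0.  -0.6 -1.9] q [  3.5  28.3  84.3   2.9  74.5 -68.9]
```

View pics/s26.png

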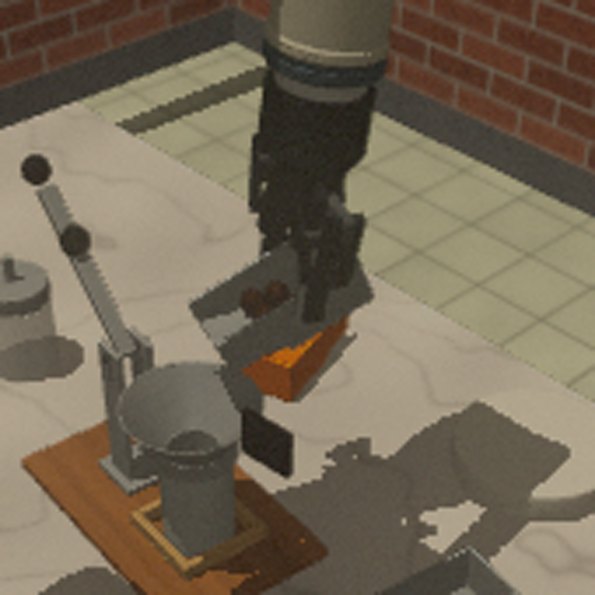

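Request:
arm_command(
  series="-0.029 0.01 -0.034 -0.115 -0.345 0 50;-0.029 0.01 -0.034 -0.08 -0.23 0 50;-0.029 0.01 -0.034 -0.08 -0.23 0 50;0 0 0 -0.07 -0.23 0 50;0 0 0 0 0 0 50;0 0 0 0 0 0 50",
)

```text
time_s: 40.98
tcp_pos: [0.6574, 0.0595, 0.2222]
tcp_rot: [175.9, 89.9, 157.4]
ft_force: [0.0, 0.4, -0.6]
opening: 0.692
```

Run:
```python
from h import *
st()
save('side','s27.png',(170,50,340,220),3.5)
```

```text
t 40.98 p [0.6574 0.0595 0.2222] jaw 71.46 x [-0.002  0.001 -1.   ] open 59.1 F [ 0.   0.4 -0.6] q [  5.   24.7  90.3   0.1  65.1 -66.5]
```

View pics/s27.png

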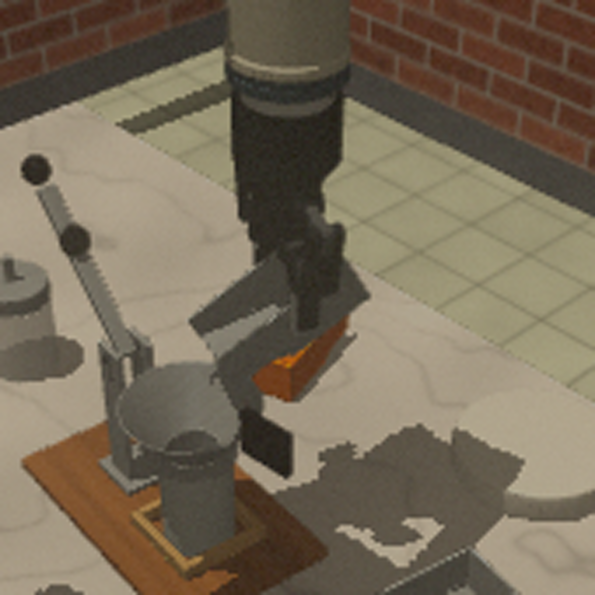

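Request:
arm_command(
  series="-0.059 0.02 0.051 -0.173 -0.517 0 50;-0.059 0.02 0.051 -0.173 -0.517 0 50;-0.059 0.02 0.051 -0.173 -0.517 0 50;-0.059 0.02 0.051 -0.173 -0.517 0 50;0 0 0 0 0 0 50;0 0 0 0 0 0 50;0 0 0 0 0 0 50",
)

```text
time_s: 41.9
tcp_pos: [0.6459, 0.0634, 0.2323]
tcp_rot: [0.1, 75.1, -18.5]
ft_force: [-0.0, -0.3, -1.2]
opening: 0.692
```

Run:
```python
from h import *
st()
save('side','s28.png',None,1.5)
T=[-0.0016,0,.0274];y=-18.5;L=np.array([.600,.0785,0]);w=[]
for t,z,n in((30,.184,3),(15,.205,3),(0,.223,3)): w.append((*pose(L+[0,0,z],y,30,t,T),n))
w.append((np.array([.5944,-.3001,.2274]),toolR(y,30),10)); plan(w)
```

```text
t 41.9 p [0.6459 0.0634 0.2323] jaw 71.44 x [ 0.243 -0.081 -0.967] open 59.1 F [-0.  -0.3 -1.2] q [  8.9  17.3 101.5  -9.1  48.3 -57.3]
3 x [ 0.077 -0.027 -0.054] [0.228 0.683 0.003]
3 x [ 0.052 -0.018  0.027] [0.231 0.69  0.   ]
3 x [ 0.023 -0.008 -0.004] [ 0.231  0.69  -0.   ]
10 x [-0.149 -0.711  0.   ] [0. 0. 0.]
```

View pics/s28.png

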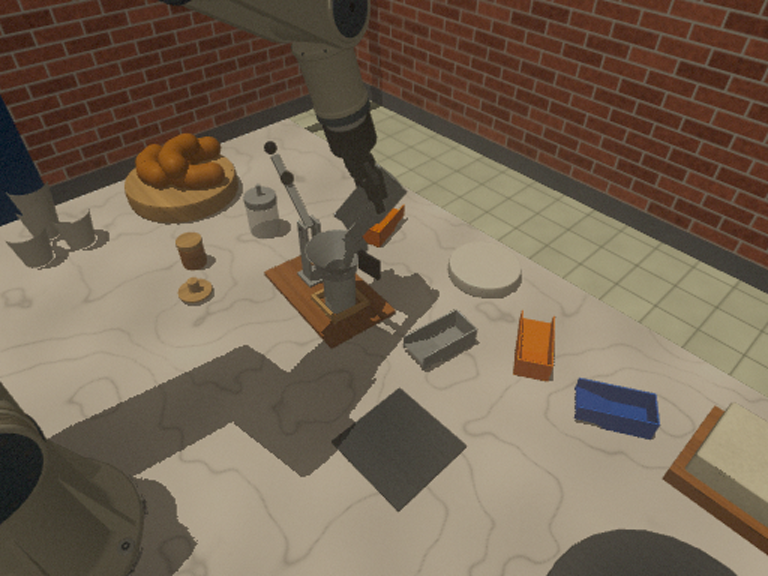

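The lid has moved (now around (196,290) in the 768-px view, was (210,290)); I'll re-measure it later. Returning scoop 2.

Request:
arm_command(
  series="0.077 -0.027 -0.03 0.228 0.685 0 50;0.077 -0.027 -0.054 0.228 0.685 0 50;0.077 -0.027 -0.054 0.228 0.685 0 50;0.052 -0.018 0.027 0.231 0.69 0 50;0.052 -0.018 0.027 0.231 0.69 0 50;0.052 -0.018 0.027 0.231 0.69 0 50;0.023 -0.1 0 0.231 0.69 0 50;0 -0.2 0 0.231 0.69 0 50",
)

```text
time_s: 42.95
tcp_pos: [0.6665, 0.0417, 0.2293]
tcp_rot: [180.0, 64.9, 161.5]
ft_force: [-0.3, 0.5, -2.8]
opening: 0.693
```

Request:
arm_command(
  series="0 -0.4 0 0.231 0.69 0 50;-0.15 -0.75 0 0 0 0 50;-0.18 -0.85 0 0 0 0 50;-0.18 -0.9 0 0 0 0 50;-0.18 -0.9 0 0 0 0 50;-0.18 -0.9 0 0 0 0 50;-0.18 -0.9 0 0 0 0 50;-0.16 -0.8 0 0 0 0 50",
)

```text
time_s: 43.95
tcp_pos: [0.6052, -0.2802, 0.229]
tcp_rot: [-180.0, 60.0, 161.5]
ft_force: [-0.3, 0.5, -1.5]
opening: 0.698
```

Run:
```python
from h import *
avg(4)
go([.5944,-.3001,.0340],toolR(-18.5,30))
save('side','s29.png',(190,60,390,260),3)
```

```text
avg [ 0.6045 -0.2822  0.2289] [0.0006 0.002  0.0001] [-0.4739  0.1589 -0.8661] [0.0002 0.0008 0.0001] F [-0.2 -0.5 -1.9] t 44.15
t 44.15 p [ 0.6053 -0.279   0.2289] jaw 71.37 x [-0.474  0.16  -0.866] open 59.2 F [-0.   0.1 -2.4] q [-23.7  41.5  66.5  -2.6 101.9 -94.9]
shift units [-0.218 -0.422 -3.898] rot units [-0.002 -0.002  0.018] rot deg 0.13
per row 1 [-0.2179 -0.4222 -3.8982] [-0.0017 -0.0016  0.0183]
```

View pics/s29.png

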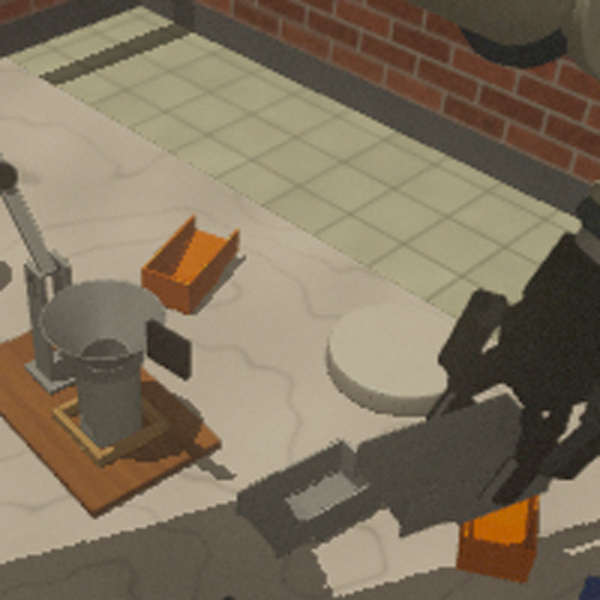

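Both scoops empty. Set scoop 2 down.

Request:
arm_command(
  series="-0.11 -0.2 -0.4 0 0 0 50;-0.11 -0.2 -0.8 0 0 0 50;0 0 -0.9 0 0 0 50;0 0 -0.8 0 0 0 50;0 0 -0.5 0 0 0 50;0 0 -0.3 0 0 0 50;0 0 -0.2 0 0 0 50;0 0 0 0 0 0 50",
)

```text
time_s: 45.2
tcp_pos: [0.5945, -0.2982, 0.0345]
tcp_rot: [-179.9, 60.0, 161.5]
ft_force: [-0.1, 0.8, -2.0]
opening: 0.692
```

Run:
```python
from h import *
avg(3)
```

```text
avg [ 0.5947 -0.2983  0.0351] [0.0002 0.0001 0.0004] [-0.4737  0.158  -0.8664] [0.0004 0.0002 0.0003] F [-0.   0.1 -2. ] t 45.35
```

Request:
arm_command(
  series="0 0 -0.07 0 0 0 50;0 0 -0.07 0 0 0 50;0 0 0 0 0 0 50;0 0 0 0 0 0 50;0 0 0 0 0 0 50",
)

```text
time_s: 45.98
tcp_pos: [0.5944, -0.2982, 0.0275]
tcp_rot: [-179.9, 60.0, 161.5]
ft_force: [0.5, 0.0, -0.4]
opening: 0.689
```

Run:
```python
from h import *
avg(2)
```

```text
avg [ 0.5944 -0.2982  0.0274] [0. 0. 0.] [-0.4743  0.1584 -0.866 ] [0. 0. 0.] F [ 0.5 -0.5  0.1] t 46.08
```

Request:
arm_command(
  series="0 0 0 0 0 0 85;0 0 0 0 0 0 85;0 0 0 0 0 0 85;0.15 -0.05 0.26 0 0 0 85;0.3 -0.1 0.52 0 0 0 85;0.4 -0.13 0.7 0 0 0 85;0.4 -0.1 0.7 0 0 0 85;0 0.3 0.8 0 0 0 85",
)

```text
time_s: 47.08
tcp_pos: [0.6579, -0.3031, 0.1779]
tcp_rot: [-179.9, 60.1, 161.5]
ft_force: [-0.7, 0.1, 0.1]
opening: 0.994
```

Run:
```python
from h import *
avg(2)
save('side','s30.png',None,1.5); save('top','t30.png',None,1.5)
go([.5859,-.0019,.26],down(4.3),14)
```

```text
avg [ 0.6588 -0.3022  0.1812] [0.0009 0.0009 0.0033] [-0.471   0.1573 -0.868 ] [0.0023 0.0009 0.0014] F [1.  0.1 1.8] t 47.17
t 47.27 p [ 0.6577 -0.3022  0.1781] jaw 71.51 x [-0.472  0.157 -0.867] open 84.7 F [-0.2 -0.6 -1.2] q [-23.6  49.3  58.1  -2.7 102.3 -95. ]
shift units [-1.435  6.006  1.637] rot units [-3.622 -2.829 -9.541] rot deg 72.81
per row 14 [-0.1025  0.429   0.117 ] [-0.2587 -0.2021 -0.6815]
```

View pics/s30.png

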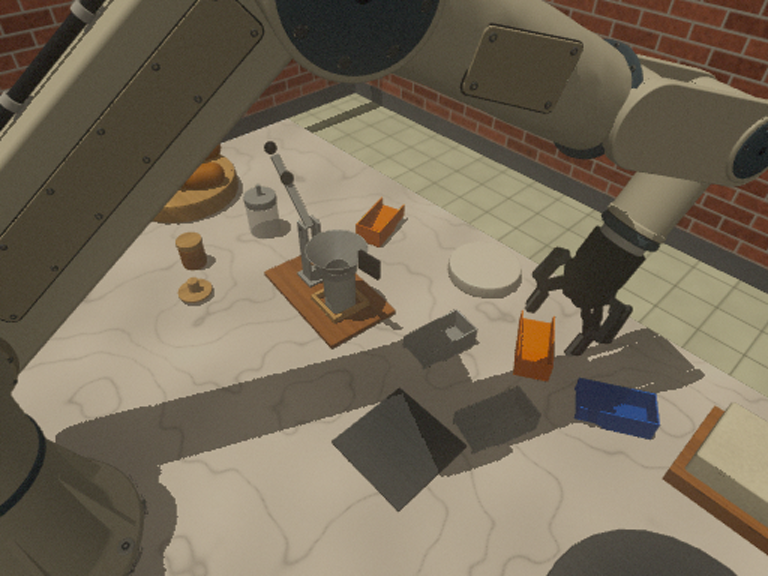

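View pics/t30.png

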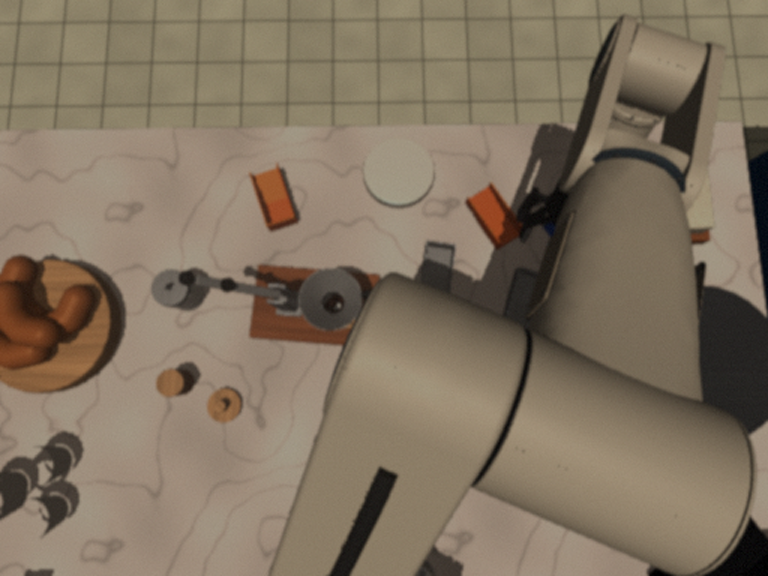

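Run:
```python
from h import *
save('side','z1.png',(195,145,260,215),8); save('top','z2.png',(190,170,260,230),8)
```

```text
(no output)
```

View pics/z1.png

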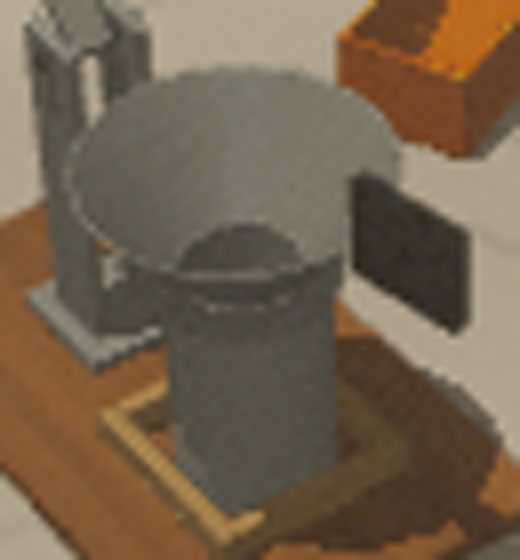

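View pics/z2.png

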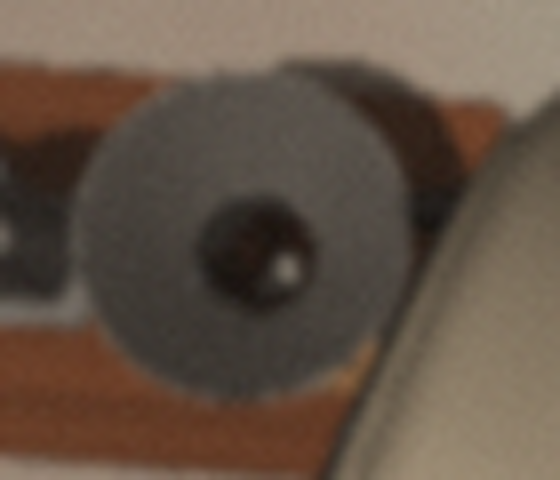

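Request:
arm_command(
  series="-0.1 0.43 0.1 -0.259 -0.202 -0.68 80;-0.1 0.43 0.1 -0.259 -0.202 -0.68 70;-0.1 0.43 0.1 -0.259 -0.202 -0.68 60;-0.1 0.43 0.1 -0.259 -0.202 -0.68 50;-0.1 0.43 0.12 -0.259 -0.202 -0.68 40;-0.1 0.43 0.12 -0.259 -0.202 -0.68 40;-0.1 0.43 0.12 -0.259 -0.202 -0.68 40;-0.1 0.43 0.12 -0.259 -0.202 -0.68 40",
)

```text
time_s: 48.38
tcp_pos: [0.6159, -0.1298, 0.2194]
tcp_rot: [-160.3, 76.4, 142.0]
ft_force: [0.3, -0.3, -0.3]
opening: 0.47
```

Request:
arm_command(
  series="-0.1 0.43 0.12 -0.259 -0.202 -0.68 40;-0.1 0.43 0.12 -0.259 -0.202 -0.68 40;-0.1 0.43 0.12 -0.259 -0.202 -0.68 40;-0.1 0.43 0.12 -0.259 -0.202 -0.68 40;-0.1 0.43 0.12 -0.259 -0.202 -0.68 40;-0.1 0.4 0 -0.259 -0.202 -0.7 40;0 0 0 0 0 0 40;0 0 0 0 0 0 40",
)

```text
time_s: 49.38
tcp_pos: [0.5867, -0.0032, 0.2498]
tcp_rot: [-143.9, 89.8, 130.5]
ft_force: [0.8, -0.4, -0.7]
opening: 0.468
```

Run:
```python
from h import *
avg(3)
go([.5859,-.0019,.1597],down(4.3),1)
save('side','s31.png',(160,90,310,240),4)
```

```text
avg [ 0.5869 -0.0034  0.2499] [0.0001 0.0002 0.0001] [-0.0018  0.0024 -1.    ] [0.0002 0.     0.    ] F [ 0.4 -0.1 -0.3] t 49.52
t 49.52 p [ 0.587  -0.0035  0.25  ] jaw 4.26 x [-0.001  0.002 -1.   ] open 40.2 F [-0.9  0.3 -0.1] q [-0.6 16.8 98.2  0.2 65.1 -4.9]
shift units [-0.022  0.033 -1.806] rot units [-0.02  -0.012  0.006] rot deg 0.17
per row 1 [-0.022   0.0329 -1.8061] [-0.0201 -0.012   0.006 ]
```

View pics/s31.png

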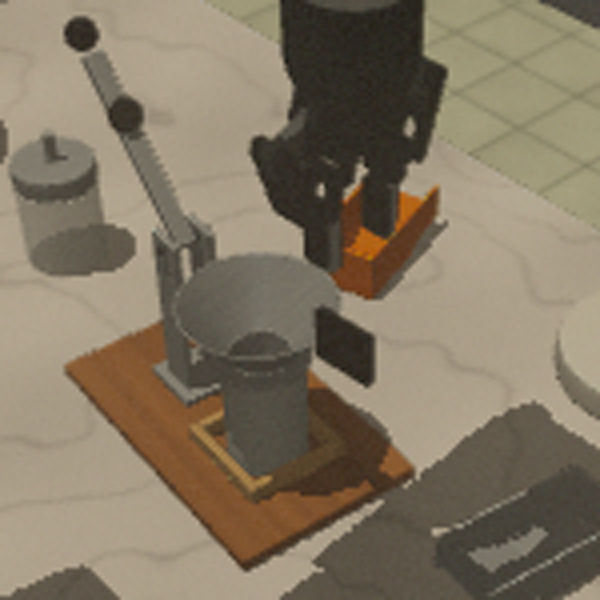

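Request:
arm_command(
  series="-0.02 0.03 -0.4 -0.02 -0.01 0 40;0 0 -0.6 0 0 0 40;0 0 -0.5 0 0 0 40;0 0 -0.3 0 0 0 40;0 0 0 0 0 0 40;0 0 0 0 0 0 0;0 0 0 0 0 0 0;0 0 0 0 0 0 0",
  newtons=110,
)

```text
time_s: 50.58
tcp_pos: [0.5861, -0.001, 0.1614]
tcp_rot: [89.7, 89.9, 4.0]
ft_force: [-2.5, -0.6, 6.7]
opening: 0.076
```

Request:
arm_command(
  series="0 0 0 0 0 0 0;0 0 0.1 0 0 0 0;0 0 0.3 0 0 0 0;0 0 0.4 0 0 0 0;0 0 0.4 0 0 0 0;0 0 0.2 0 0 0 0;0 0 0 0 0 0 0;0 0 0 0 0 0 0",
)

```text
time_s: 51.58
tcp_pos: [0.5854, -0.0011, 0.2298]
tcp_rot: [-79.2, 90.0, -164.9]
ft_force: [-0.4, 0.7, -1.8]
opening: 0.078
```

Run:
```python
from h import *
avg(2); st()
save('side','s32.png',(160,90,310,240),4)
```

```text
avg [ 0.5854 -0.0012  0.2297] [0.     0.     0.0001] [-5.e-04 -1.e-04 -1.e+00] [0.0002 0.     0.    ] F [-0.4  0.5 -1.4] t 51.67
t 51.67 p [ 0.5853 -0.0012  0.2296] jaw 4.27 x [-0.001 -0.    -1.   ] open 6.6 F [-0.7  0.  -0.9] q [-0.3 17.8 99.6 -0.  62.6 -4.5]
```

View pics/s32.png

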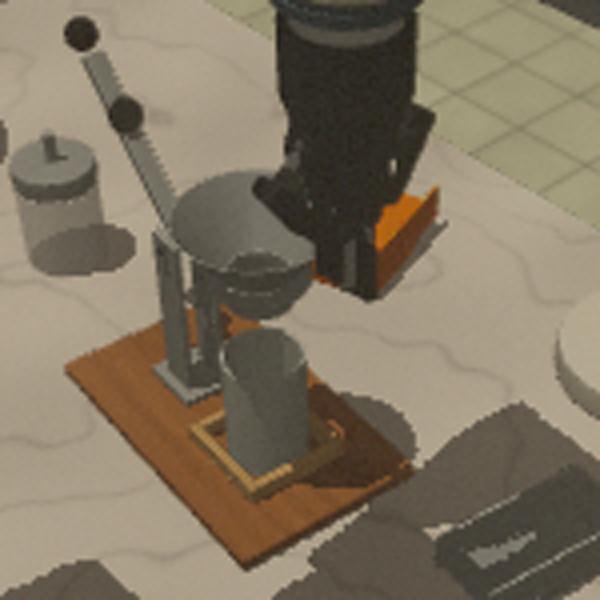

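Request:
arm_command(
  series="-0.1 -0.2 0 0 0 0 0;-0.2 -0.45 0 0 0 0 0;-0.29 -0.65 0 0 0 0 0;-0.35 -0.8 0 0 0 0 0;-0.38 -0.83 0 0 0 0 0;-0.38 -0.83 0 0 0 0 0;-0.35 -0.78 0 0 0 0 0;-0.25 -0.6 0 0 0 0 0",
)

```text
time_s: 52.72
tcp_pos: [0.4693, -0.26, 0.2303]
tcp_rot: [36.1, 90.0, -49.7]
ft_force: [0.2, -1.1, -1.4]
opening: 0.074
```

Request:
arm_command(
  series="-0.18 -0.4 0 0 0 0 0;-0.12 -0.29 -0.2 0 0 0 0;0 0 -0.5 0 0 0 0;0 0 -0.7 0 0 0 0;0 0 -0.7 0 0 0 0;0 0 -0.4 0 0 0 0;0 0 -0.2 0 0 0 0;0 0 0 0 0 0 0",
)

```text
time_s: 53.72
tcp_pos: [0.4554, -0.2924, 0.0948]
tcp_rot: [-145.0, 90.0, 129.3]
ft_force: [-0.0, 0.4, -1.0]
opening: 0.077
```

Run:
```python
from h import *
avg(3); st()
save('side','s33.png',(190,180,390,330),4)
```

```text
avg [ 0.4559 -0.2927  0.0954] [0.0003 0.0002 0.0005] [ 5.e-04 -0.e+00 -1.e+00] [0.0008 0.0005 0.    ] F [ 0.  -0.3 -1. ] t 53.88
t 53.88 p [ 0.4563 -0.293   0.0963] jaw 4.28 x [ 0.002 -0.001 -1.   ] open 6.8 F [-0.4  0.3 -1.1] q [-32.9  24.2 110.7   0.   45.  -37.2]
```

View pics/s33.png

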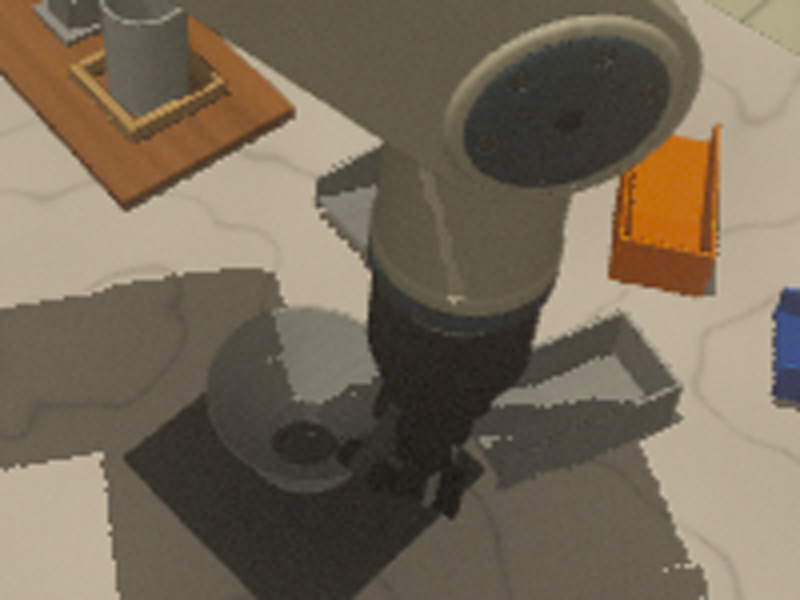

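Request:
arm_command(
  series="0 0 -0.1 0 0 0 0;0 0 -0.08 0 0 0 0;0 0 -0.04 0 0 0 0;0 0 0 0 0 0 0;0 0 0 0 0 0 0",
)

```text
time_s: 54.55
tcp_pos: [0.4558, -0.2926, 0.0844]
tcp_rot: [84.0, 90.0, -1.7]
ft_force: [-0.3, -0.4, -1.4]
opening: 0.072
```

Run:
```python
from h import *
avg(3)
```

```text
avg [ 0.4559 -0.2927  0.0845] [0. 0. 0.] [ 6.e-04 -1.e-04 -1.e+00] [0.0001 0.0001 0.    ] F [ 0.1 -0.5 -1.1] t 54.7
```

Request:
arm_command(
  series="0 0 -0.03 0 0 0 0;0 0 -0.02 0 0 0 0;0 0 0 0 0 0 0;0 0 0 0 0 0 0",
)

```text
time_s: 55.2
tcp_pos: [0.4563, -0.2933, 0.0832]
tcp_rot: [51.8, 89.9, -34.0]
ft_force: [-3.0, -1.8, 12.8]
opening: 0.076
```

Run:
```python
from h import *
avg(2)
```

```text
avg [ 0.4563 -0.2933  0.0832] [0. 0. 0.] [ 0.0017 -0.0011 -1.    ] [0. 0. 0.] F [-3.1 -1.4 13.1] t 55.3
```

Standing. Release, rise, and move clear; then measure the lid.

Request:
arm_command(
  series="0 0 0 0 0 0 40;0 0 0 0 0 0 40;0 0 0 0 0 0 40;0 0 0.4 0 0 0 40;0 0 0.8 0 0 0 40;0 0 0.9 0 0 0 40;0 0 0.5 0 0 0 40;0 0 0 0 0 0 40",
)

```text
time_s: 56.3
tcp_pos: [0.4568, -0.2933, 0.2138]
tcp_rot: [56.1, 89.7, -29.6]
ft_force: [-0.6, -1.0, -0.2]
opening: 0.471
```

Run:
```python
from fit import *
st()
save('side','s34.png',None,1.5); 
ms={}
L=atz('side',np.array([196,290])/1.5,.01); print(L)
for c in('side','top'):
    b=mask('lid',c,proj(c,np.array([L[0],L[1],.01]))); print(c,b and (b[0],b[2]))
    if b and b[0]<15: ms[c]=b[1]; print(fit('lid',{c:b[1]},L[0],L[1],0,0,True))
print(fit('lid',ms,L[0],L[1],0,0,True))
save('side','z3.png',(100,160,180,220),8);save('top','z4.png',(110,230,190,290),8)
```

```text
t 56.3 p [ 0.4568 -0.2933  0.2138] jaw 4.28 x [ 0.004 -0.002 -1.   ] open 40.2 F [-0.6 -1.  -0.2] q [-32.9  15.  105.8   0.   59.  -37.2]
[0.39265452 0.29837462 0.01      ]
side (np.float64(1.2465325522724746), 0.73)
(np.float64(0.3897276164857402), np.float64(0.2996609581973638), None, np.float64(0.08092259577795158))
top (np.float64(0.9762159971899192), 0.88)
(np.float64(0.39091897355259503), np.float64(0.300298871501745), None, np.float64(0.05706214689265532))
(np.float64(0.3905621813503757), np.float64(0.2999620676007357), None, np.float64(0.07117306763068881))
```

View pics/s34.png

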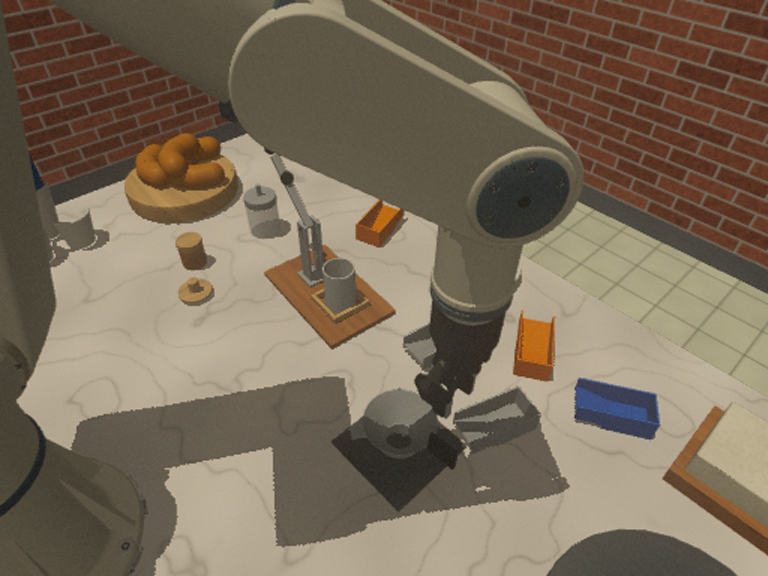

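View pics/z3.png

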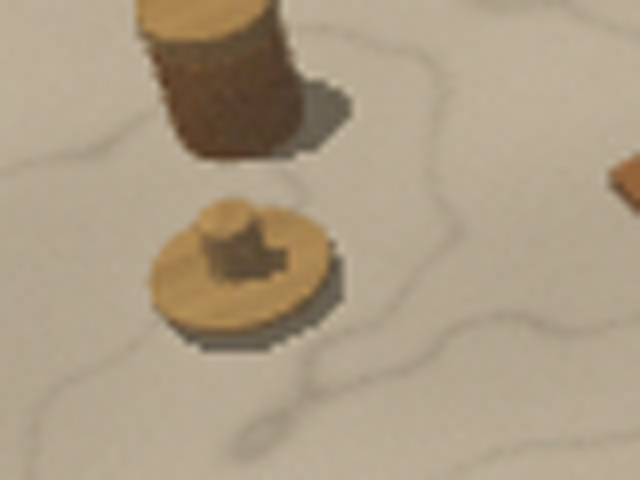

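View pics/z4.png

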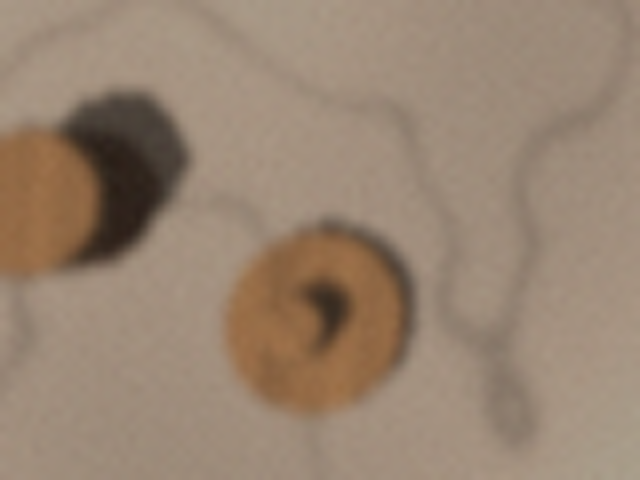

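Run:
```python
from h import *
go([.3905,.300,.14],down(0),14)
```

```text
t 56.55 p [ 0.4552 -0.2922  0.2106] jaw 4.28 x [-0.001  0.001 -1.   ] open 39.8 F [ 0.3 -0.5 -1. ] q [-32.9  15.2 106.    0.   58.9 -37.2]
shift units [-1.293 11.844 -1.411] rot units [-0.01  -0.011 -0.622] rot deg 4.28
per row 14 [-0.0924  0.846  -0.1008] [-0.0007 -0.0008 -0.0444]
```

Request:
arm_command(
  series="-0.09 0.6 0 0 0 -0.044 50;-0.09 0.9 0 0 0 -0.044 50;-0.09 0.9 0 0 0 -0.044 50;-0.09 0.9 0 0 0 -0.044 50;-0.09 0.9 0 0 0 -0.044 50;-0.09 0.9 0 0 0 -0.044 50;-0.09 0.9 0 0 0 -0.044 50;-0.09 0.9 0 0 0 -0.044 50",
)

```text
time_s: 57.55
tcp_pos: [0.4191, 0.0537, 0.2112]
tcp_rot: [-72.2, 90.0, -160.4]
ft_force: [0.4, -0.4, -0.2]
opening: 0.584
```

Request:
arm_command(
  series="-0.09 0.9 -0.1 0 0 -0.044 50;-0.09 0.9 -0.2 0 0 -0.044 50;-0.09 0.9 -0.2 0 0 -0.044 50;-0.09 0.9 -0.3 0 0 -0.044 50;-0.09 0.8 -0.3 0 0 -0.044 50;-0.12 0.54 -0.3 0 0 -0.044 50;0 0 0 0 0 0 50;0 0 0 0 0 0 50",
)

```text
time_s: 58.55
tcp_pos: [0.391, 0.2987, 0.1415]
tcp_rot: [-21.1, 89.9, -111.0]
ft_force: [0.1, 0.1, 0.9]
opening: 0.585
```

Run:
```python
from h import *
avg(3); go([.3905,.300,.034],down(0),1)
save('side','s35.png',(80,80,240,240),4)
save('top','t35.png',None,1.5)
```

```text
avg [0.3913 0.2986 0.1418] [0.0002 0.0001 0.0002] [ 1.e-04 -7.e-04 -1.e+00] [0.0004 0.0004 0.    ] F [-0.1 -0.2  0.5] t 58.7
t 58.7 p [0.3917 0.2986 0.1423] jaw -0.02 x [ 0.001 -0.    -1.   ] open 50.0 F [-0.7 -0.2  0.4] q [ 37.2  16.4 115.   -0.   48.5  37.2]
shift units [-0.023  0.028 -2.165] rot units [0.    0.008 0.003] rot deg 0.06
per row 1 [-0.0231  0.0283 -2.1653] [0.0001 0.0076 0.0026]
```

View pics/s35.png

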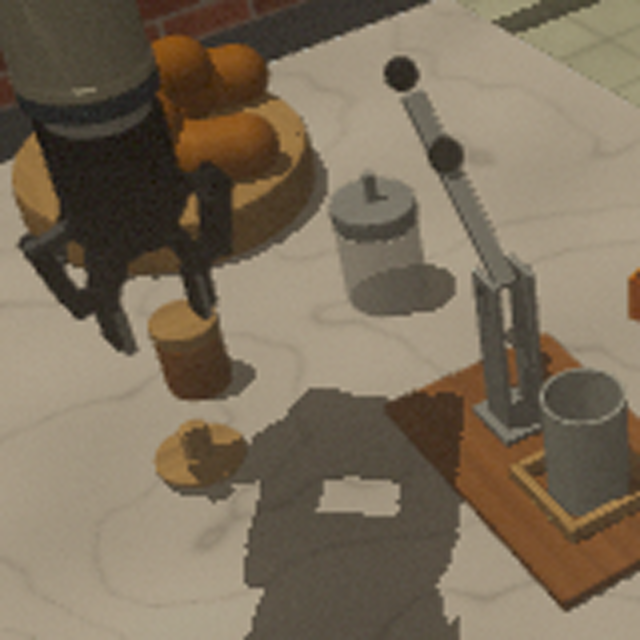

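View pics/t35.png

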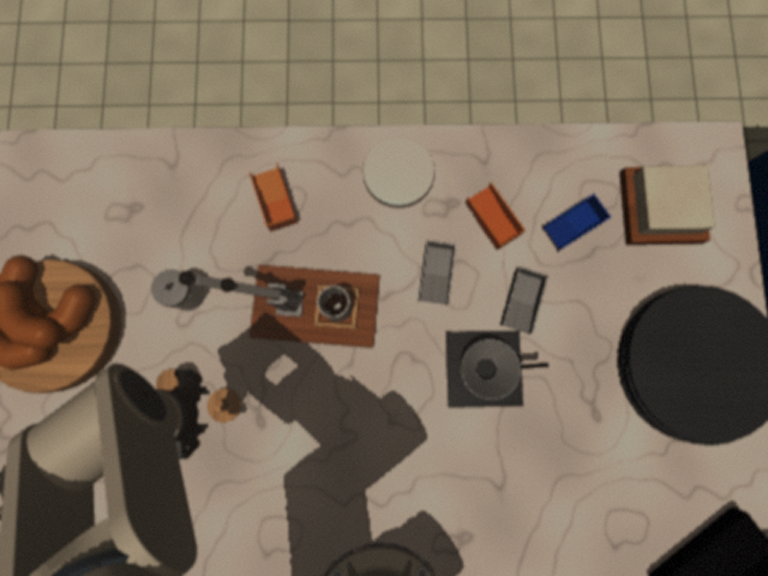

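Request:
arm_command(
  series="-0.015 0.028 -0.6 0 0 0 50;0 0 -0.6 0 0 0 50;0 0 -0.5 0 0 0 50;0 0 -0.35 0 0 0 50;0 0 -0.08 0 0 0 50;0 0 0 0 0 0 50;0 0 0 0 0 0 50",
)

```text
time_s: 59.68
tcp_pos: [0.3911, 0.301, 0.0362]
tcp_rot: [113.3, 89.9, 23.4]
ft_force: [-0.1, 0.1, -0.5]
opening: 0.588
```

Run:
```python
from h import *
avg(3)
save('side','s36.png',(100,130,180,220),7)
```

```text
avg [0.391  0.301  0.0362] [0. 0. 0.] [ 1.7e-03  7.0e-04 -1.0e+00] [0. 0. 0.] F [ 0.2 -0.1 -0.1] t 59.83
```

View pics/s36.png

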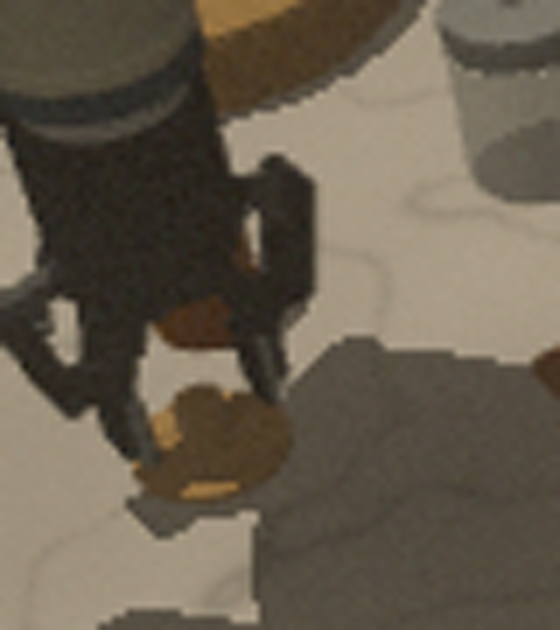

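Request:
arm_command(
  series="0 0 0 0 0 0 10;0 0 0 0 0 0 10;0 0 0 0 0 0 10;0 0 0 0 0 0 10;0 0 0 0 0 0 10",
  newtons=50,
)

```text
time_s: 60.5
tcp_pos: [0.3906, 0.3008, 0.0358]
tcp_rot: [89.2, 90.0, -0.7]
ft_force: [-0.9, -1.7, 6.0]
opening: 0.235
```

Request:
arm_command(
  series="0 0 0.2 0 0 0 10;0 0 0.6 0 0 0 10;0 0 0.9 0 0 0 10;0 0 0.9 0 0 0 10;0 0 0.5 0 0 0 10;0 0 0 0 0 0 10;0 0 0 0 0 0 10",
)

```text
time_s: 61.38
tcp_pos: [0.3901, 0.3004, 0.1898]
tcp_rot: [-12.1, 90.0, -102.1]
ft_force: [0.6, -0.7, -0.4]
opening: 0.235
```

Run:
```python
from h import *
avg(2); st()
go([.579,.0785,.195],down(0),8)
save('side','s37.png',(80,80,240,240),4)
```

```text
avg [0.39   0.3003 0.1896] [0.0001 0.0001 0.0002] [-5.e-04 -9.e-04 -1.e+00] [0.0004 0.0003 0.    ] F [ 0.  -0.5 -0.6] t 61.48
t 61.48 p [0.3899 0.3002 0.1892] jaw 0.04 x [-0.001 -0.001 -1.   ] open 20.1 F [ 0.   0.6 -0.6] q [ 37.4  12.5 112.8  -0.   54.8  37.4]
t 61.48 p [0.3899 0.3002 0.1892] jaw 0.04 x [-0.001 -0.001 -1.   ] open 20.1 F [ 0.   0.6 -0.6] q [ 37.4  12.5 112.8  -0.   54.8  37.4]
shift units [ 3.783 -4.434  0.115] rot units [ 0.012 -0.01  -0.006] rot deg 0.12
per row 8 [ 0.4729 -0.5543  0.0144] [ 0.0015 -0.0012 -0.0008]
```

View pics/s37.png

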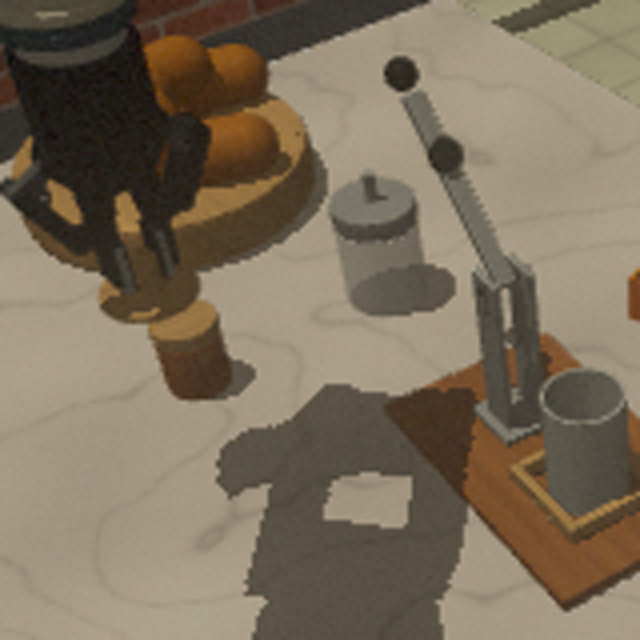

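Request:
arm_command(
  series="0.1 -0.4 0 0 0 0 10;0.2 -0.8 0.05 0 0 0 10;0.25 -0.95 0.05 0 0 0 10;0.35 -0.95 0 0 0 0 10;0.5 -0.7 0 0 0 0 10;0.5 -0.3 0 0 0 0 10;0.3 -0.1 0 0 0 0 10;0 0 0 0 0 0 10",
)

```text
time_s: 62.52
tcp_pos: [0.5008, 0.0909, 0.1948]
tcp_rot: [-73.3, 90.0, -163.3]
ft_force: [-1.0, 0.4, -0.5]
opening: 0.235
```

Run:
```python
from fit import *
avg(3)
for c in('side','top'):
    b=mask('tin',c,proj(c,np.array([.579,.078,.057]))); print(c,b[0],b[2])
    if b[0]<12: print(fit('tin',{c:b[1]},.579,.078,.012,0,True))
go([.579,.0785,.195],down(0),1)
```

```text
avg [0.5001 0.0911 0.1948] [0.0005 0.0002 0.    ] [-9.e-04 -2.e-04 -1.e+00] [0.0003 0.     0.    ] F [-0.7  0.2 -0.7] t 62.67
side 137.8651574160899 0.69
top 1.3085876620997985 0.58
(np.float64(0.5800372591018675), np.float64(0.07743192481994629), None, np.float64(0.42772249861802103))
t 62.77 p [0.4997 0.0914 0.1953] jaw 0.1 x [-0. -0. -1.] open 20.0 F [-0.3 -0.4 -1. ] q [ 10.2  13.4 110.7  -0.   55.9  10.1]
shift units [ 1.586 -0.257 -0.006] rot units [ 0.001 -0.001 -0.015] rot deg 0.1
per row 1 [ 1.5858 -0.2575 -0.0062] [ 0.0012 -0.0007 -0.0151]
```

Request:
arm_command(
  series="0.4 -0.06 0 0 0 0 10;0.6 -0.09 0 0 0 0 10;0.4 -0.06 -0.1 0 0 0 10;0.18 -0.03 -0.3 0 0 0 10;0 0 -0.2 0 0 0 10;0 0 0 0 0 0 10;0 0 0 0 0 0 10",
)

```text
time_s: 63.65
tcp_pos: [0.579, 0.0788, 0.1655]
tcp_rot: [36.9, 90.0, -53.1]
ft_force: [0.1, -0.2, 0.1]
opening: 0.233
```

Run:
```python
from fit import *
p=avg(3)
im=vision.camera('side')
im=cv2.resize(im[90:240,160:310,::-1],None,fx=4,fy=4,interpolation=cv2.INTER_CUBIC)
cv2.imwrite('pics/s38r.png',im)
for m,x,y,z,yaw,col in (('tin',.579,.0785,.012,0,(0,255,0)),('lid',p[0],p[1]-.0008,p[2]-.036,0,(255,255,0))):
    r=render('side',m,x,y,z,yaw)[90*4:240*4,160*4:310*4].copy()
    cs,_=cv2.findContours(r,cv2.RETR_EXTERNAL,cv2.CHAIN_APPROX_NONE); cv2.drawContours(im,cs,-1,col,1)
cv2.imwrite('pics/s38.png',im)
```

```text
avg [0.5793 0.0789 0.1657] [0.0002 0.     0.0002] [ 7.e-04 -1.e-04 -1.e+00] [0.0004 0.     0.    ] F [-0.1 -0.2 -0.3] t 63.8
```

View pics/s38.png

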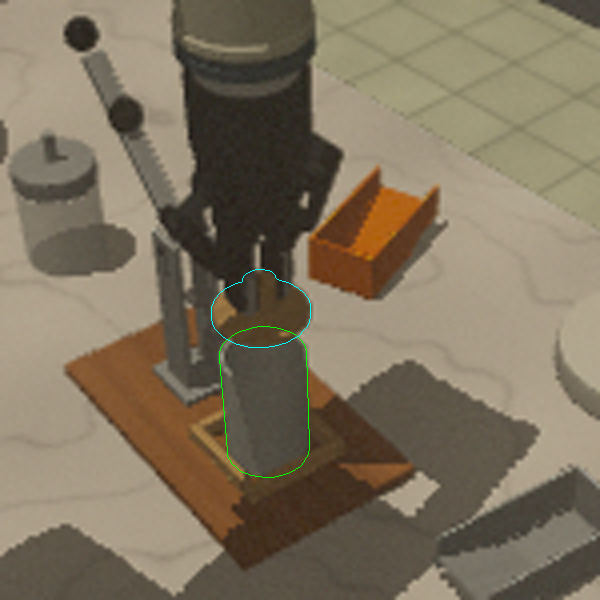

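Request:
arm_command(
  series="0 -0.005 -0.2 0 0 0 10;0 0 -0.2 0 0 0 10;0 0 -0.15 0 0 0 10;0 0 -0.1 0 0 0 10;0 0 0 0 0 0 10;0 0 0 0 0 0 10;0 0 0 0 0 0 10",
)

```text
time_s: 64.72
tcp_pos: [0.5798, 0.0785, 0.1333]
tcp_rot: [87.7, 89.9, -2.3]
ft_force: [-0.6, -0.9, -0.5]
opening: 0.232
```

Run:
```python
from h import *
avg(2)
save('side','s39.png',(180,110,280,220),6)
```

```text
avg [0.5798 0.0785 0.1333] [0. 0. 0.] [ 0.0012 -0.     -1.    ] [0. 0. 0.] F [-0.1 -0.6 -0.6] t 64.83
```

View pics/s39.png

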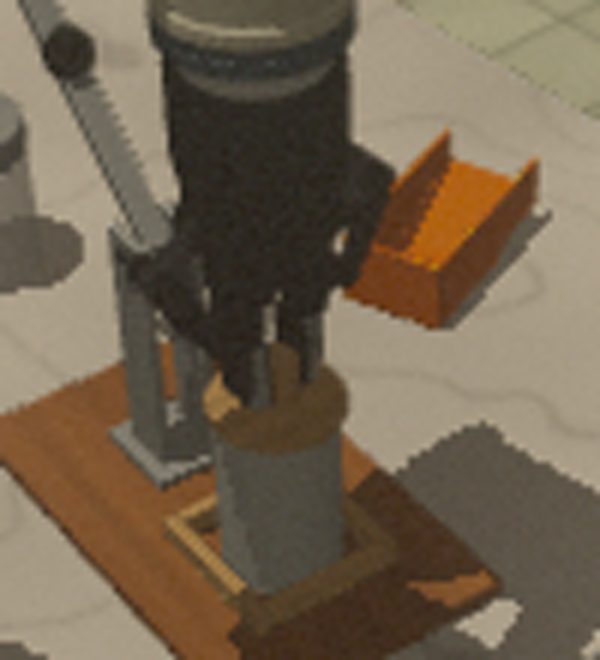

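Request:
arm_command(
  series="0 0 -0.04 0 0 0 10;0 0 -0.03 0 0 0 10;0 0 0 0 0 0 10;0 0 0 0 0 0 10",
)

```text
time_s: 65.38
tcp_pos: [0.5796, 0.0785, 0.1298]
tcp_rot: [81.0, 90.0, -9.0]
ft_force: [-1.2, -0.4, 5.6]
opening: 0.235
```

Run:
```python
from h import *
avg(2)
```

```text
avg [0.5796 0.0785 0.1298] [0. 0. 0.] [ 8.e-04 -1.e-04 -1.e+00] [0. 0. 0.] F [-1.4 -0.1  5.3] t 65.47
```

Request:
arm_command(
  series="0 0 0 0 0 0 50;0 0 0 0 0 0 50;0 0 0 0 0 0 50;0 0 0.4 0 0 0 50;0 0 0.8 0 0 0 50;0 0 0.9 0 0 0 50;0 0 0.9 0 0 0 50;0 0 0.8 0 0 -0.2 50",
)

```text
time_s: 66.47
tcp_pos: [0.5796, 0.0785, 0.3212]
tcp_rot: [89.1, 89.9, -2.3]
ft_force: [0.6, 0.1, 0.2]
opening: 0.582
```

Run:
```python
from h import *
st()
save('side','s40.png',(160,70,310,220),4)
save('top','t40.png',(100,150,300,260),4)
print(lm('clamp_ball','side'),lm('clamp_ball','top'))
```

```text
t 66.47 p [0.5796 0.0785 0.3212] jaw -1.36 x [ 0.001 -0.    -1.   ] open 49.7 F [0.6 0.1 0.2] q [ 7.6 13.1 93.9 -0.  72.9  8.9]
[(0.75, [178.7, 98.4])] [(0.35, [323.2, 244.2])]
```

View pics/s40.png

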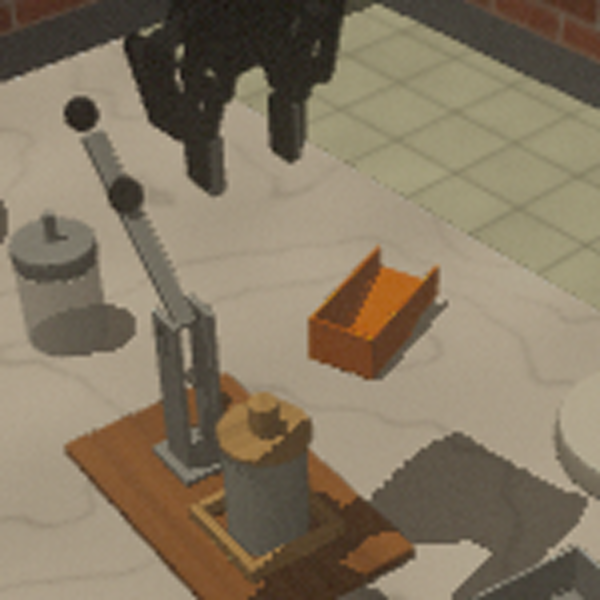

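View pics/t40.png

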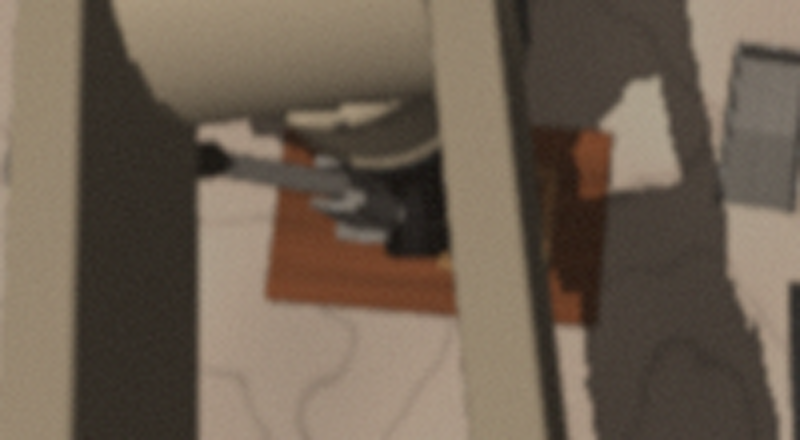

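Run:
```python
from h import *
n=np.array([.9957,-.0924,0]); H=np.array([.5878,.1731,.142])
for c,p in(('side',(179.9,97.9)),('top',(124.6,185.2)),('top',(124.3,182.6))):
    o,d=ray(c,p); s=((H-o)@n)/(d@n); P=o+s*d; v=P-H; print(c,P.round(4),'r',np.linalg.norm(v).round(4),'ang',np.arctan2(v[2],-(v@[.0924,.9957,0])).round(3))
print(tri((179.9,97.9),(124.6,185.2)))
B=H+.16*(-np.cos(2.4)*np.array([.0924,.9957,0])+np.sin(2.4)*np.array([0,0,1])); print(B,proj('side',B),proj('top',B))
```

```text
side [0.5985 0.2885 0.2522] r 0.1599 ang 2.381
top [0.5984 0.2877 0.2533] r 0.1601 ang 2.373
top [0.5971 0.2735 0.2927] r 0.1813 ang 2.16
(array([0.59851012, 0.28820441, 0.25230123]), np.float64(0.0002765982532199932))
[0.59870163 0.29057567 0.25007411] [179.62094344  98.27655939] [123.91114052 185.34973556]
```

Run:
```python
from h import *
go([.5987,.2895,.318],down(-5.3),6)
```

```text
t 66.67 p [0.5797 0.0785 0.3199] jaw -1.33 x [ 0.002  0.    -1.   ] open 50.0 F [-0.7 -0.2  0.2] q [ 7.6 13.2 94.  -0.  72.7  8.9]
shift units [ 0.379  4.219 -0.038] rot units [-0.     0.016 -0.578] rot deg 3.98
per row 6 [ 0.0632  0.7032 -0.0064] [-0.      0.0027 -0.0963]
```

Request:
arm_command(
  series="0.06 0.5 0 0 0 -0.1 50;0.06 0.8 0 0 0 -0.1 50;0.06 0.9 0 0 0 -0.1 50;0.06 0.9 0 0 0 -0.1 50;0.07 0.7 0 0 0 -0.1 50;0.07 0.42 0 0 0 -0.08 50;0 0 0 0 0 0 50;0 0 0 0 0 0 50",
)

```text
time_s: 67.68
tcp_pos: [0.5984, 0.2884, 0.3188]
tcp_rot: [-12.6, 89.9, -107.9]
ft_force: [0.3, -0.2, -0.1]
opening: 0.588
```

Run:
```python
from h import *
avg(2); go([.5987,.2895,.249],down(-5.3),1)
save('side','s41.png',(130,50,230,150),6)
```

```text
avg [0.5985 0.2884 0.319 ] [0.     0.0001 0.0002] [-2.e-04 -1.e-03 -1.e+00] [0.0002 0.0001 0.    ] F [-0.  -0.3  0.1] t 67.78
t 67.78 p [0.5986 0.2883 0.3193] jaw -5.38 x [ 0.    -0.001 -1.   ] open 50.1 F [-0.4  0.1  0.4] q [25.6 20.7 83.8 -0.  75.5 31. ]
shift units [ 0.002  0.024 -1.407] rot units [0.005 0.002 0.011] rot deg 0.09
per row 1 [ 0.0022  0.0242 -1.4069] [0.0051 0.0025 0.0112]
```

View pics/s41.png

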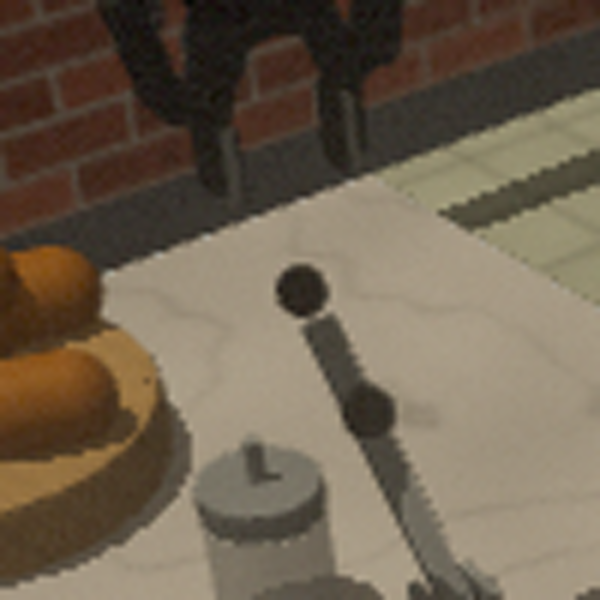

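Request:
arm_command(
  series="0 0.02 -0.4 0 0 0 50;0 0 -0.5 0 0 0 50;0 0 -0.4 0 0 0 50;0 0 -0.1 0 0 0 50;0 0 0 0 0 0 50;0 0 0 0 0 0 10;0 0 0 0 0 0 10;0 0 0 0 0 0 10",
  newtons=30,
)

```text
time_s: 68.82
tcp_pos: [0.5995, 0.2907, 0.2506]
tcp_rot: [107.3, 89.8, 11.9]
ft_force: [2.7, -0.8, 3.9]
opening: 0.255
```

Run:
```python
from h import *
avg(3);st()
save('side','s42.png',(130,50,230,150),6)
```

```text
avg [0.5995 0.2907 0.2506] [0. 0. 0.] [ 3.2e-03  7.0e-04 -1.0e+00] [0. 0. 0.] F [ 3.6 -0.4  3.7] t 68.97
t 68.97 p [0.5995 0.2907 0.2505] jaw -5.32 x [ 0.003  0.001 -1.   ] open 21.7 F [ 4.7 -0.7  5.9] q [25.8 23.7 88.1 -0.  68.  31.1]
```

View pics/s42.png

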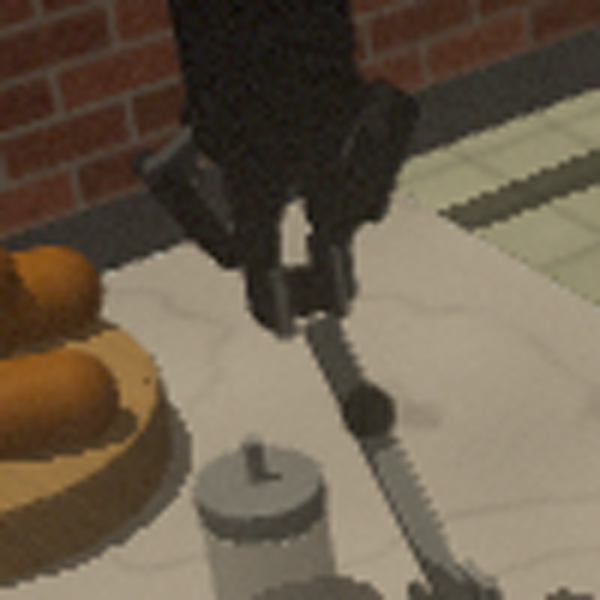

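Run:
```python
import numpy as np
yb=np.array([.0924,.9957,0])
f=lambda a:.16*(-np.cos(a)*yb+np.sin(a)*np.array([0,0,1]))
A=np.linspace(2.385,0.06,17)
for i in range(16): print(round(A[i+1],3),((f(A[i+1])-f(A[i]))/.05).round(3))
print((f(A[-1])+[.5878,.1731,.142]).round(4))
```

```text
2.24 [-0.032 -0.341  0.314]
2.094 [-0.036 -0.383  0.261]
1.949 [-0.039 -0.416  0.202]
1.804 [-0.041 -0.441  0.14 ]
1.658 [-0.042 -0.457  0.074]
1.513 [-0.043 -0.463  0.007]
1.368 [-0.043 -0.459 -0.06 ]
1.222 [-0.041 -0.445 -0.126]
1.077 [-0.039 -0.422 -0.19 ]
0.932 [-0.036 -0.39  -0.249]
0.787 [-0.033 -0.35  -0.303]
0.641 [-0.028 -0.303 -0.351]
0.496 [-0.023 -0.249 -0.391]
0.351 [-0.018 -0.19  -0.424]
0.205 [-0.012 -0.127 -0.447]
0.06 [-0.006 -0.061 -0.461]
[0.573  0.0141 0.1516]
```

Request:
arm_command(
  series="-0.032 -0.341 0.314 0 0 0 10;-0.036 -0.383 0.261 0 0 0 10;-0.039 -0.416 0.202 0 0 0 10;-0.041 -0.441 0.14 0 0 0 10;-0.042 -0.457 0.074 0 0 0 10;0 0 0 0 0 0 10",
)

```text
time_s: 69.78
tcp_pos: [0.5892, 0.1869, 0.2997]
tcp_rot: [91.3, 89.9, -4.1]
ft_force: [4.3, 0.9, 5.5]
opening: 0.255
```

Run:
```python
from h import *
avg(2);st()
save('side','s43.png',(130,30,250,150),5)
```

```text
avg [0.5893 0.1873 0.2996] [0.     0.0004 0.0001] [ 1.5e-03  1.0e-04 -1.0e+00] [0.     0.0002 0.    ] F [4.3 0.7 5.5] t 69.88
t 69.88 p [0.5893 0.1881 0.2995] jaw -5.38 x [ 0.001  0.    -1.   ] open 21.8 F [3.9 1.2 6.2] q [17.6 17.2 91.3 -0.  71.5 22.9]
```

View pics/s43.png

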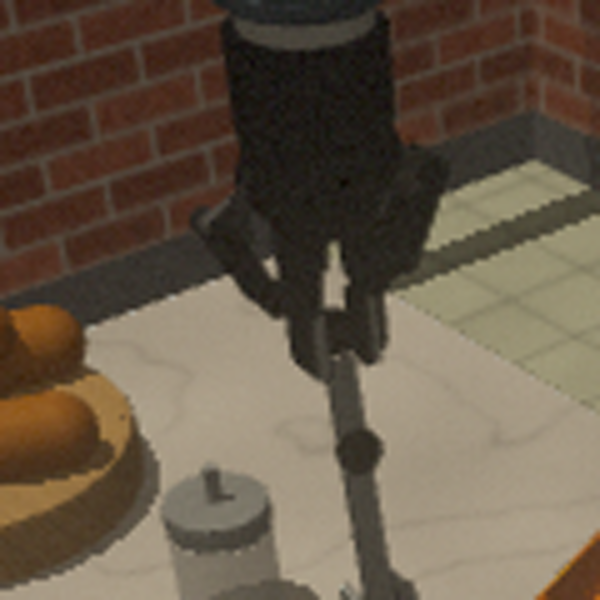

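Clamp is moving with the gripper. Continue over the top.

Request:
arm_command(
  series="-0.043 -0.463 0.007 0 0 0 10;-0.043 -0.459 -0.06 0 0 0 10;-0.041 -0.445 -0.126 0 0 0 10;-0.039 -0.422 -0.19 0 0 0 10;-0.036 -0.39 -0.249 0 0 0 10;-0.033 -0.35 -0.303 0 0 0 10;0 0 0 0 0 0 10",
)

```text
time_s: 70.8
tcp_pos: [0.5766, 0.0601, 0.251]
tcp_rot: [-42.6, 89.9, -138.0]
ft_force: [1.5, -3.6, 3.7]
opening: 0.26
```

Request:
arm_command(
  series="-0.028 -0.303 -0.351 0 0 0 10;-0.023 -0.249 -0.391 0 0 0 10;-0.018 -0.19 -0.424 0 0 0 10;0 0 0 0 0 0 10;0 0 0 0 0 0 10",
)

```text
time_s: 71.42
tcp_pos: [0.5731, 0.0246, 0.1935]
tcp_rot: [-71.6, 89.9, -166.9]
ft_force: [0.8, -2.9, 1.0]
opening: 0.259
```

Run:
```python
from h import *
avg(2);st()
save('side','s44.png',(160,60,310,210),4)
```

```text
avg [0.5731 0.0247 0.1937] [0.     0.0001 0.0002] [-1.5e-03 -4.0e-04 -1.0e+00] [0.0001 0.     0.    ] F [ 0.  -2.6  0.9] t 71.53
t 71.53 p [0.5731 0.0249 0.1941] jaw -5.31 x [-0.001 -0.    -1.   ] open 21.9 F [-0.5 -3.2  0.6] q [  2.3  19.1 102.9  -0.   58.1   7.7]
```

View pics/s44.png

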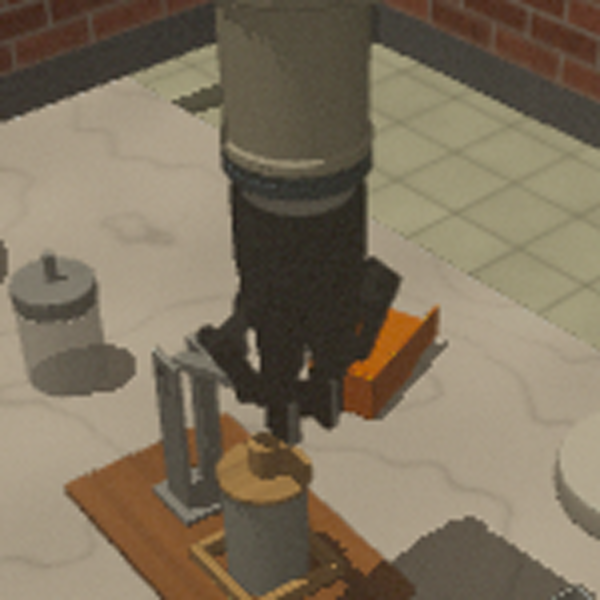

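Request:
arm_command(
  series="-0.012 -0.127 -0.447 0 0 0 10;-0.006 -0.061 -0.4 0 0 0 10;0 0 0 0 0 0 10;0 0 0 0 0 0 10",
)

```text
time_s: 72.08
tcp_pos: [0.5723, 0.0159, 0.1525]
tcp_rot: [-86.5, 89.9, 178.1]
ft_force: [-2.0, -1.0, 0.3]
opening: 0.254
```

Run:
```python
from h import *
avg(3)
```

```text
avg [0.5723 0.0159 0.1526] [0.     0.     0.0001] [-8.e-04  0.e+00 -1.e+00] [0.0002 0.     0.    ] F [-2.4 -0.6 -0.1] t 72.22
```

Request:
arm_command(
  series="0 -0.01 -0.1 0 0 0 10;0 0 -0.08 0 0 0 10;0 0 0 0 0 0 10;0 0 0 0 0 0 10",
  newtons=80,
)

```text
time_s: 72.72
tcp_pos: [0.5723, 0.0151, 0.1432]
tcp_rot: [-70.8, 89.9, -166.1]
ft_force: [-5.7, -0.7, 1.1]
opening: 0.243
```

Run:
```python
from h import *
avg(2)
```

```text
avg [0.5723 0.0151 0.1432] [0. 0. 0.] [-9.e-04 -2.e-04 -1.e+00] [0. 0. 0.] F [-5.4 -0.9  1.2] t 72.83
```

Request:
arm_command(
  series="0 0 -0.03 0 0 0 10;0 0 -0.03 0 0 0 10;0 0 0 0 0 0 10",
)

```text
time_s: 73.2
tcp_pos: [0.5723, 0.015, 0.1402]
tcp_rot: [-58.5, 89.9, -153.8]
ft_force: [-6.5, -1.9, 0.9]
opening: 0.238
```

Run:
```python
from h import *
avg(2)
```

```text
avg [0.5723 0.015  0.1402] [0. 0. 0.] [-8.e-04 -4.e-04 -1.e+00] [0. 0. 0.] F [-6.4 -2.   1.1] t 73.3
```

Request:
arm_command(
  series="0 0 -0.03 0 0 0 10;0 0 -0.03 0 0 0 10;0 0 0 0 0 0 10",
)

```text
time_s: 73.68
tcp_pos: [0.5723, 0.0151, 0.1371]
tcp_rot: [-79.6, 90.0, -174.9]
ft_force: [-4.9, -1.4, 1.1]
opening: 0.237
```

Run:
```python
from h import *
avg(2)
save('side','s45.png',(160,90,310,240),4)
```

```text
avg [0.5723 0.0151 0.1372] [0. 0. 0.] [-9.e-04 -1.e-04 -1.e+00] [0. 0. 0.] F [-5.3 -1.6  0.9] t 73.78
```

View pics/s45.png

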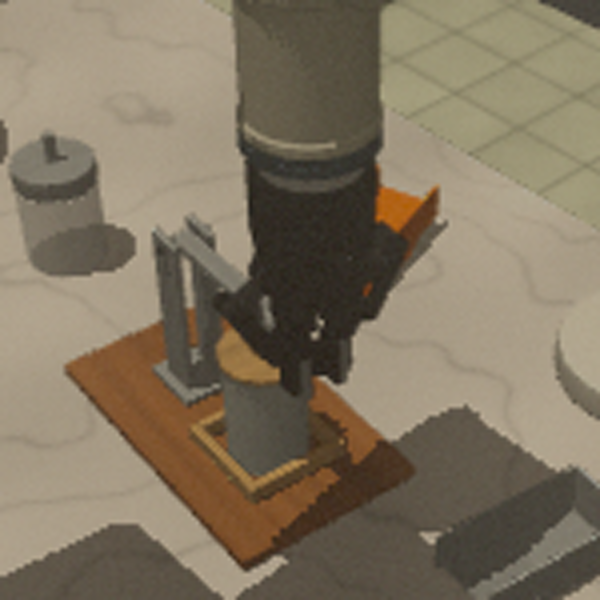

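Request:
arm_command(
  series="0 0 -0.03 0 0 0 10;0 0 -0.03 0 0 0 10;0 0 0 0 0 0 10",
)

```text
time_s: 74.2
tcp_pos: [0.5723, 0.0154, 0.1343]
tcp_rot: [-95.7, 90.0, 169.0]
ft_force: [-6.3, 1.4, 1.9]
opening: 0.241
```

Run:
```python
from h import *
avg(2)
```

```text
avg [0.5723 0.0154 0.1343] [0. 0. 0.] [-7.e-04  1.e-04 -1.e+00] [0. 0. 0.] F [-6.   1.5  2.2] t 74.3
```

Run:
```python
from h import *
im=cv2.resize(vision.camera('side')[120:200,190:270,::-1],None,fx=8,fy=8,interpolation=cv2.INTER_CUBIC)
H=np.array([.5878,.1731,.142]);yb=np.array([.0924,.9957,0]);xb=np.array([.9957,-.0924,0])
for a,col in((0,(0,255,0)),(.06,(0,0,255)),(-.06,(255,0,0))):
    e=-np.cos(a)*yb+np.sin(a)*np.array([0,0,1]); u=np.sin(a)*yb+np.cos(a)*np.array([0,0,1])
    for s in(-.008,.008):
        q=[((proj('side',H+e*r+xb*s+u*.005)-[190,120]+.5)*8).astype(int) for r in(.0,.15)]
        cv2.line(im,tuple(map(int,q[0])),tuple(map(int,q[1])),col,1)
cv2.imwrite('pics/s46.png',im)
```

```text
(no output)
```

View pics/s46.png

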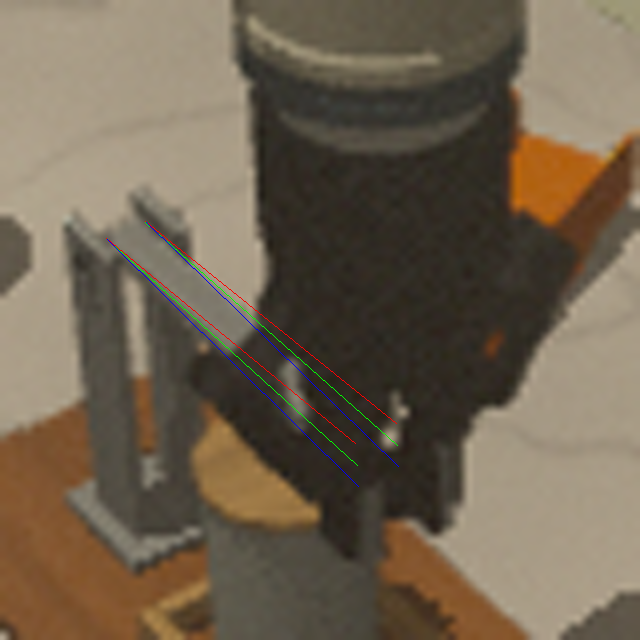

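Request:
arm_command(
  series="0 0 0 0 0 0 50;0 0 0 0 0 0 50;0 0 0 0 0 0 50;0 0 0.4 0 0 0 50;0 0 0.6 0 0 0 50;0 0 0.2 0 0 0 10;0 0 0 0 0 0 0;0 0 0 0 0 0 0",
)

```text
time_s: 75.35
tcp_pos: [0.5724, 0.0151, 0.1932]
tcp_rot: [-70.2, 90.0, -165.5]
ft_force: [0.5, -0.4, 0.1]
opening: 0.004
```

Run:
```python
from h import *
avg(4); st()
H=np.array([.5878,.1731,.142]);yb=np.array([.0924,.9957,0]); print(H-.16*yb,H-.128*yb)
go((H-.128*yb)+[0,0,.172-.142],down(-5.3))
save('side','s47.png',(160,60,310,210),4)
```

```text
avg [0.5724 0.0151 0.1932] [0.0001 0.     0.0001] [-1.e-03 -2.e-04 -1.e+00] [0.0001 0.     0.    ] F [0.4 0.2 0.2] t 75.55
t 75.55 p [0.5726 0.0151 0.1935] jaw -5.32 x [-0.001 -0.    -1.   ] open -0.1 F [-0.2 -0.8  0.5] q [  1.4  19.  103.   -0.   58.    6.7]
[0.573016 0.013788 0.142   ] [0.5759728 0.0456504 0.142    ]
t 75.55 p [0.5726 0.0151 0.1935] jaw -5.32 x [-0.001 -0.    -1.   ] open -0.1 F [-0.2 -0.8  0.5] q [  1.4  19.  103.   -0.   58.    6.7]
shift units [ 0.068  0.61  -0.429] rot units [ 0.002 -0.006  0.003] rot deg 0.05
per row 1 [ 0.0683  0.6103 -0.4295] [ 0.0018 -0.0061  0.0034]
```

View pics/s47.png

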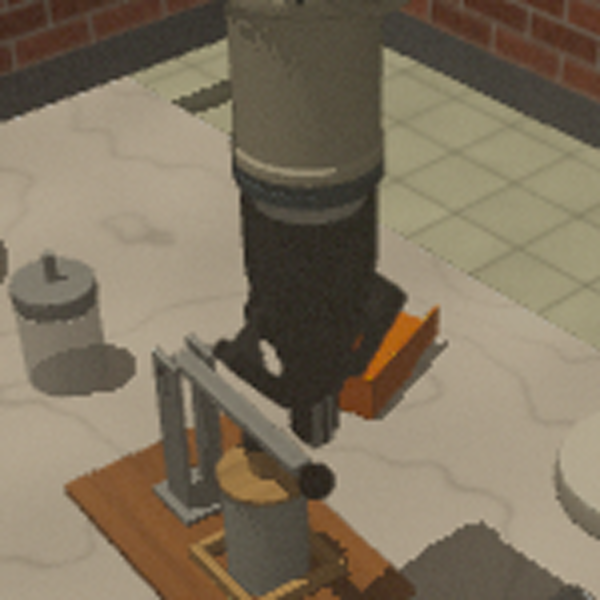

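Request:
arm_command(
  series="0.03 0.3 0 0 0 0 0;0.03 0.3 -0.15 0 0 0 0;0 0 -0.3 0 0 0 0;0 0 -0.05 0 0 0 0;0 0 0 0 0 0 0;0 0 0 0 0 0 0",
)

```text
time_s: 76.35
tcp_pos: [0.5762, 0.0449, 0.1695]
tcp_rot: [83.5, 89.9, -11.9]
ft_force: [-0.9, 0.0, 0.4]
opening: -0.0
```

Run:
```python
from h import *
avg(2)
```

```text
avg [0.5762 0.0449 0.1695] [0.     0.     0.0001] [ 1.e-03 -2.e-04 -1.e+00] [0.0001 0.     0.    ] F [-1.  -0.1  0.3] t 76.45
```

Request:
arm_command(
  series="0 0 -0.05 0 0 0 0;0 0 -0.05 0 0 0 0;0 0 0 0 0 0 0;0 0 0 0 0 0 0",
)

```text
time_s: 76.95
tcp_pos: [0.5759, 0.0451, 0.1642]
tcp_rot: [67.8, 90.0, -27.5]
ft_force: [0.9, -0.3, -0.1]
opening: 0.001
```

Run:
```python
from h import *
avg(2)
```

```text
avg [0.5759 0.0451 0.1642] [0. 0. 0.] [ 4.e-04 -2.e-04 -1.e+00] [0. 0. 0.] F [ 0.3 -0.2 -0.3] t 77.05
```

Request:
arm_command(
  series="0 0 -0.03 0 0 0 0;0 0 -0.02 0 0 0 0;0 0 0 0 0 0 0",
)

```text
time_s: 77.42
tcp_pos: [0.5761, 0.0451, 0.1639]
tcp_rot: [89.2, 89.9, -6.2]
ft_force: [-7.0, -0.0, 20.5]
opening: 0.002
```

Run:
```python
from h import *
avg(1)
```

```text
avg [0.5761 0.0451 0.1639] [0. 0. 0.] [ 1.3e-03 -1.0e-04 -1.0e+00] [0. 0. 0.] F [-7.  -0.  20.5] t 77.47
```

Request:
arm_command(
  series="0 0 -0.024 0 0 0 0;0 0 0 0 0 0 0;0 0 0 0 0 0 0;0 0 0 0 0 0 0;0 0 0 0 0 0 0;0 0 0 0 0 0 0;0 0 0 0 0 0 0;0 0 0 0 0 0 0",
)

```text
time_s: 78.47
tcp_pos: [0.5762, 0.0452, 0.1638]
tcp_rot: [91.8, 89.9, -3.6]
ft_force: [-11.6, -1.2, 31.8]
opening: 0.002
```

Run:
```python
from h import *
avg(2)
save('side','s48.png',(160,60,310,210),4)
```

```text
avg [0.5762 0.0452 0.1638] [0. 0. 0.] [ 1.8e-03 -1.0e-04 -1.0e+00] [0. 0. 0.] F [-11.4  -1.   31.5] t 78.58
```

View pics/s48.png

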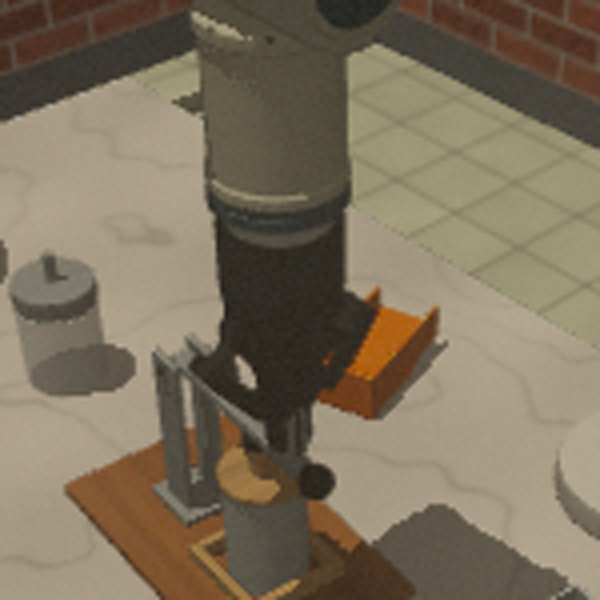

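Request:
arm_command(
  series="0 0 0.3 0 0 0 0;0 0 0.4 0 0 0 30;-0.03 -0.3 0.2 0 0 0 50;-0.035 -0.33 0 0 0 0 50;0 0 0 0 0 0 50;0 0 0 0 0 0 50",
)

```text
time_s: 79.38
tcp_pos: [0.5723, 0.0133, 0.2048]
tcp_rot: [-81.9, 90.0, -177.2]
ft_force: [-0.2, 1.0, 0.7]
opening: 0.583
```

Run:
```python
from h import *
avg(3); go([.573,.0138,.141],down(-5.3))
```

```text
avg [0.5724 0.0135 0.2049] [0.0001 0.0002 0.0001] [-5.e-04 -0.e+00 -1.e+00] [0.0001 0.     0.    ] F [0.3 0.6 0.2] t 79.53
t 79.53 p [0.5726 0.0138 0.2052] jaw -5.32 x [-0. -0. -1.] open 50.2 F [ 0.1  0.5 -0.4] q [  1.2  18.2 102.5  -0.   59.3   6.6]
shift units [ 9.000e-03 -1.000e-03 -1.283e+00] rot units [ 0.001 -0.001  0.003] rot deg 0.02
per row 1 [ 8.5000e-03 -8.0000e-04 -1.2833e+00] [ 0.0008 -0.0008  0.0025]
```

Request:
arm_command(
  series="0.01 0 -0.4 0 0 0 50;0 0 -0.5 0 0 0 50;0 0 -0.3 0 0 0 50;0 0 -0.12 0 0 0 50;0 0 0 0 0 0 50;0 0 0 0 0 0 10;0 0 0 0 0 0 10;0 0 0 0 0 0 10",
  newtons=40,
)

```text
time_s: 80.53
tcp_pos: [0.5722, 0.0138, 0.1405]
tcp_rot: [-89.2, 89.9, 175.5]
ft_force: [-6.4, 1.5, 8.5]
opening: 0.256
```

Run:
```python
from h import *
avg(2); st()
p=manip.sense()['tcp_pos']
yb=np.array([.0924,.9957,0])
f=lambda a:.16*(-np.cos(a)*yb+np.sin(a)*np.array([0,0,1]))
A=np.linspace(0.0,2.36,17)
for i in range(16): print(round(A[i+1],3),((f(A[i+1])-f(A[i]))/.05).round(3))
print(p+f(2.4)-f(0))
```

```text
avg [0.5722 0.0138 0.1405] [0. 0. 0.] [-1.3e-03  1.0e-04 -1.0e+00] [0. 0. 0.] F [-6.5  1.3  8.1] t 80.62
t 80.62 p [0.5722 0.0138 0.1405] jaw -5.33 x [-0.001  0.    -1.   ] open 21.5 F [-5.7  0.4  7.6] q [  1.2  22.8 105.4   0.   51.9   6.6]
0.148 [0.003 0.035 0.47 ]
0.295 [0.01  0.103 0.46 ]
0.442 [0.016 0.169 0.44 ]
0.59 [0.022 0.232 0.41 ]
0.737 [0.027 0.289 0.371]
0.885 [0.032 0.34  0.325]
1.032 [0.036 0.384 0.271]
1.18 [0.039 0.42  0.211]
1.328 [0.041 0.446 0.147]
1.475 [0.043 0.463 0.08 ]
1.622 [0.044 0.469 0.01 ]
1.77 [ 0.043  0.466 -0.059]
1.918 [ 0.042  0.452 -0.127]
2.065 [ 0.04   0.429 -0.192]
2.212 [ 0.037  0.396 -0.254]
2.36 [ 0.033  0.354 -0.309]
[0.59785621 0.29055528 0.2485509 ]
```

Request:
arm_command(
  series="0.003 0.035 0.47 0 0 0 10;0.01 0.103 0.46 0 0 0 10;0.016 0.169 0.44 0 0 0 10;0.022 0.232 0.41 0 0 0 10;0.027 0.289 0.371 0 0 0 10;0.032 0.34 0.325 0 0 0 10;0.036 0.384 0.271 0 0 0 10;0 0 0 0 0 0 10",
)

```text
time_s: 81.62
tcp_pos: [0.58, 0.0927, 0.2781]
tcp_rot: [-6.9, 90.0, -102.2]
ft_force: [-5.5, -2.9, 2.2]
opening: 0.251
```

Run:
```python
from h import *
st()
save('side','s49.png',(150,40,300,190),4)
```

```text
t 81.62 p [0.58   0.0927 0.2781] jaw -5.24 x [-0. -0. -1.] open 21.4 F [-5.5 -2.9  2.2] q [ 8.9 15.3 96.5 -0.  68.2 14.2]
```

View pics/s49.png

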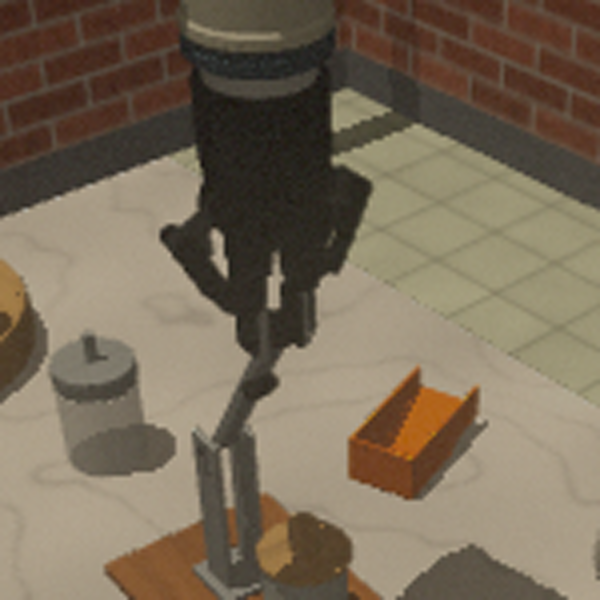

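Clamp follows; lid stays on. Continue to the back stop.

Request:
arm_command(
  series="0.039 0.42 0.211 0 0 0 10;0.041 0.446 0.147 0 0 0 10;0.043 0.463 0.08 0 0 0 10;0.044 0.469 0.01 0 0 0 10;0.043 0.466 -0.059 0 0 0 10;0.042 0.452 -0.127 0 0 0 10;0 0 0 0 0 0 10",
)

```text
time_s: 82.55
tcp_pos: [0.5933, 0.229, 0.2891]
tcp_rot: [79.2, 90.0, -16.0]
ft_force: [0.2, -0.1, -0.0]
opening: 0.12
```

Request:
arm_command(
  series="0.04 0.429 -0.192 0 0 0 10;0.037 0.396 -0.254 0 0 0 10;0.033 0.354 -0.309 0 0 0 10;0.01 0.09 -0.09 0 0 0 10;0 0 0 0 0 0 10;0 0 0 0 0 0 10",
)

```text
time_s: 83.3
tcp_pos: [0.5993, 0.2901, 0.2482]
tcp_rot: [86.2, 89.9, -9.2]
ft_force: [0.1, -0.2, -0.1]
opening: 0.112
```

Run:
```python
from h import *
avg(2); st()
save('side','s50.png',(120,40,270,190),4)
```

```text
avg [0.5994 0.2901 0.2483] [0.     0.     0.0001] [ 1.2e-03 -1.0e-04 -1.0e+00] [0.0001 0.0001 0.    ] F [ 0.3 -0.1  0.2] t 83.4
t 83.4 p [0.5994 0.2901 0.2484] jaw -5.36 x [ 0.001  0.    -1.   ] open 9.9 F [-0.2  0.8  0. ] q [25.7 23.8 88.2 -0.  67.9 31.1]
```

View pics/s50.png

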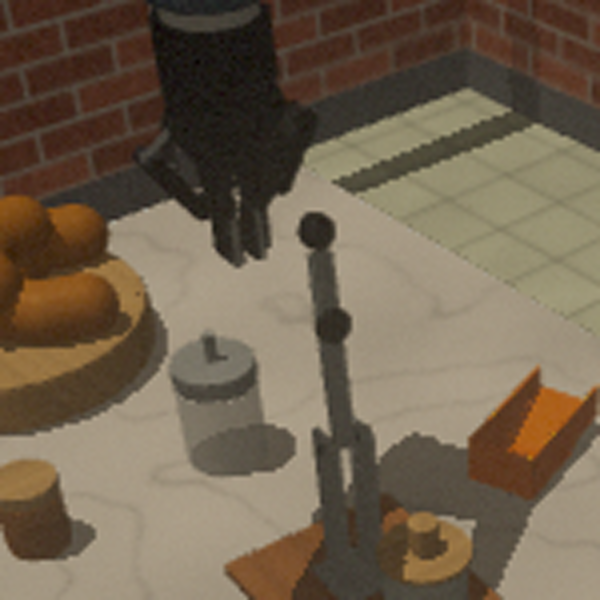

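Run:
```python
from h import *
n=np.array([.9957,-.0924,0]); H=np.array([.5878,.1731,.142])
for i in range(3):
    avg(3)
    r=lm('clamp_ball','side'); 
    o,d=ray('side',r[0][1]); s=((H-o)@n)/(d@n); P=o+s*d; v=P-H; print(r[:2],P.round(4),'r',np.linalg.norm(v).round(4),'ang',np.arctan2(v[2],-(v@[.0924,.9957,0])).round(3))
save('side','s51.png',(120,40,270,190),4)
```

```text
avg [0.5994 0.2901 0.2484] [0.     0.     0.0001] [ 1.3e-03  1.0e-04 -1.0e+00] [0.0001 0.     0.    ] F [ 0.3 -0.2  0.3] t 83.6
[(0.87, [198.2, 97.1]), (0.64, [176.3, 152.8])] [0.5887 0.1831 0.3017] r 0.16 ang 1.633
avg [0.5992 0.2903 0.248 ] [0.     0.0001 0.0001] [ 9.e-04 -0.e+00 -1.e+00] [0.0001 0.     0.    ] F [ 0.1 -0.3  0. ] t 83.8
[(0.76, [199.8, 98.7])] [0.588  0.1757 0.3005] r 0.1586 ang 1.587
avg [0.5991 0.2905 0.2478] [0. 0. 0.] [ 6.e-04 -2.e-04 -1.e+00] [0. 0. 0.] F [-0.   0.3  0.1] t 84.0
[(0.59, [198.6, 96.3])] [0.5885 0.1806 0.305 ] r 0.1632 ang 1.617
```

View pics/s51.png

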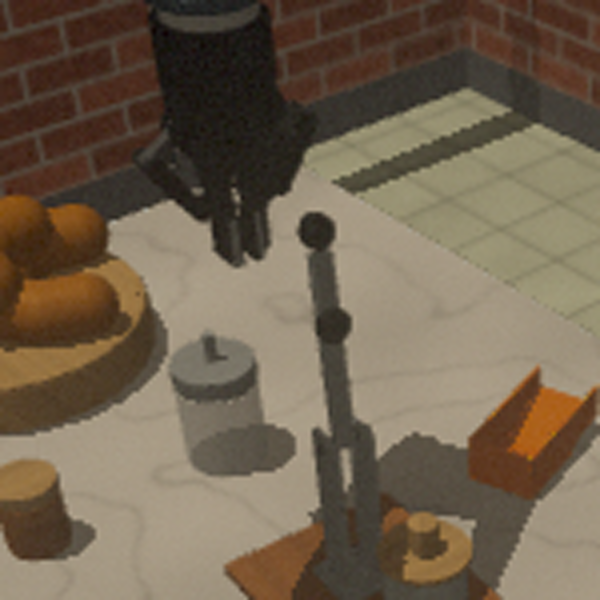

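Request:
arm_command(
  series="0 0.1 0.8 0 0 0 0;0 0 1 0 0 0 0;-0.05 -0.3 0.5 0 0 0 0;-0.06 -0.8 0 0 0 0 0;-0.07 -0.9 0 0 0 0 0;-0.07 -0.9 0 0 0 0 0;-0.05 -0.7 0 0 0 0 0;0 0 0 0 0 0 0",
)

```text
time_s: 85.1
tcp_pos: [0.584, 0.1135, 0.363]
tcp_rot: [58.5, 89.9, -37.0]
ft_force: [0.2, 1.1, 0.0]
opening: 0.004
```

Run:
```python
from h import *
avg(3); go([.584,.130,.295],down(-5.3))
save('side','s52.png',(120,0,270,150),4)
```

```text
avg [0.5841 0.1146 0.363 ] [0.0001 0.0009 0.    ] [ 9.e-04 -0.e+00 -1.e+00] [0.     0.0004 0.    ] F [-0.2  0.2 -0.3] t 85.25
t 85.25 p [0.5842 0.1161 0.3629] jaw -5.32 x [ 0.001  0.    -1.   ] open 0.0 F [0.5 0.2 0. ] q [11.1 12.6 89.4  0.  78.  16.4]
shift units [-0.005  0.278 -1.357] rot units [-0.003  0.006  0.003] rot deg 0.05
per row 1 [-0.0047  0.2777 -1.3571] [-0.0025  0.0063  0.0031]
```

View pics/s52.png

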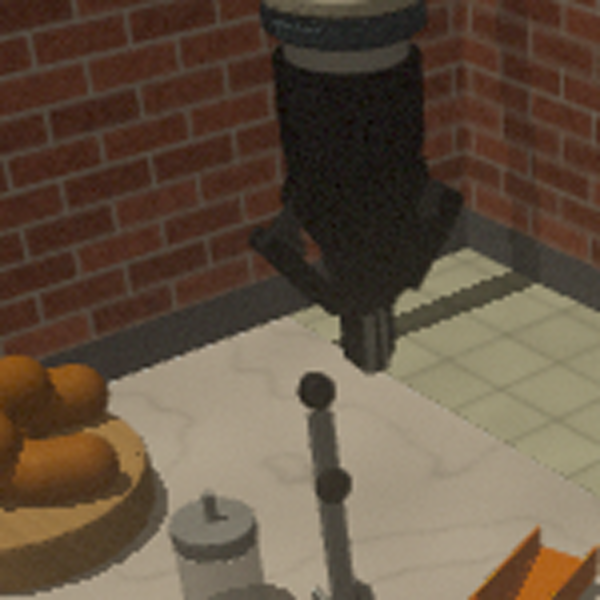

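Request:
arm_command(
  series="0 0.1 -0.5 0 0 0 0;0 0.1 -0.5 0 0 0 0;0 0.1 -0.25 0 0 0 0;0.02 0.3 0 0 0 0 0;0.03 0.3 0 0 0 0 0;0.04 0.35 0 0 0 0 0;0.04 0.35 -0.05 0 0 0 0;0.04 0.4 -0.1 0 0 0 0",
)

```text
time_s: 86.3
tcp_pos: [0.5929, 0.2169, 0.2929]
tcp_rot: [99.8, 89.9, 4.5]
ft_force: [0.1, 0.3, -0.9]
opening: 0.0
```

Run:
```python
from h import *
st()
save('side','s53.png',(120,20,270,170),4)
```

```text
t 86.3 p [0.5929 0.2169 0.2929] jaw -5.32 x [ 0.001  0.    -1.   ] open 0.0 F [ 0.1  0.3 -0.9] q [20.  18.6 90.1 -0.  71.2 25.3]
```

View pics/s53.png

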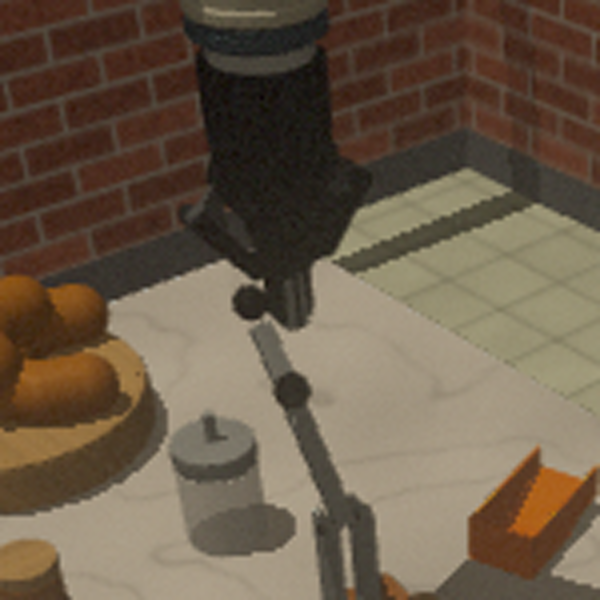

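Request:
arm_command(
  series="0.03 0.3 -0.15 0 0 0 0;0.02 0.25 -0.15 0 0 0 0;0.02 0.2 -0.12 0 0 0 0;0.01 0.1 -0.08 0 0 0 0;0 0 0 0 0 0 0",
)

```text
time_s: 86.98
tcp_pos: [0.5965, 0.2582, 0.2674]
tcp_rot: [1.3, 90.0, -94.0]
ft_force: [-0.2, -0.3, 0.5]
opening: 0.0
```

Run:
```python
from h import *
avg(2);st()
n=np.array([.9957,-.0924,0]); H=np.array([.5878,.1731,.142])
r=lm('clamp_ball','side'); 
o,d=ray('side',r[0][1]); s=((H-o)@n)/(d@n); P=o+s*d; v=P-H; print(r[:2],P.round(4),'r',np.linalg.norm(v).round(4),'ang',np.arctan2(v[2],-(v@[.0924,.9957,0])).round(3))
save('side','s54.png',(120,20,270,170),4)
```

```text
avg [0.5965 0.258  0.2675] [0.0001 0.0001 0.0002] [ 2.e-04 -5.e-04 -1.e+00] [0.0002 0.     0.    ] F [ 0.  -0.1  0.1] t 87.08
t 87.08 p [0.5967 0.2578 0.2679] jaw -5.33 x [ 0.001 -0.    -1.   ] open 0.1 F [ 0.1 -0.  -0.1] q [23.2 21.5 89.2 -0.  69.3 28.6]
[(0.58, [227.9, 179.5])] [0.5778 0.0657 0.1065] r 0.1136 ang -0.318
```

View pics/s54.png

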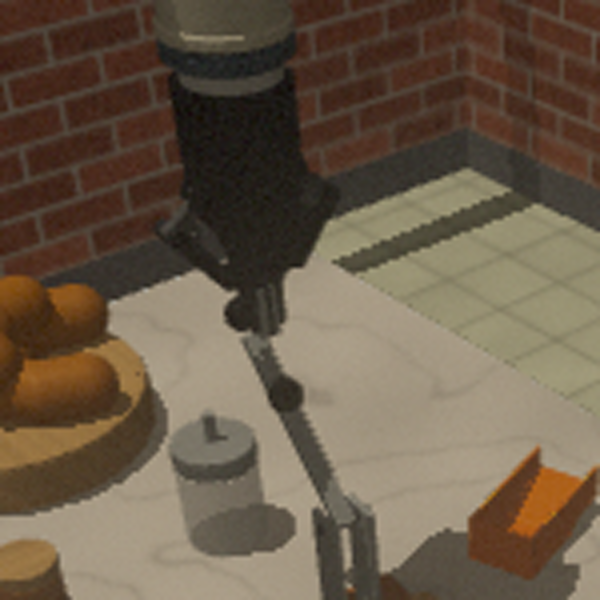

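Request:
arm_command(
  series="0.01 0.12 -0.06 0 0 0 0;0.01 0.08 -0.05 0 0 0 0;0 0 0 0 0 0 0",
)

```text
time_s: 87.55
tcp_pos: [0.5975, 0.268, 0.262]
tcp_rot: [23.5, 90.0, -71.8]
ft_force: [-0.2, -1.2, 0.0]
opening: -0.0
```

Run:
```python
from h import *
avg(2)
```

```text
avg [0.5975 0.268  0.262 ] [0. 0. 0.] [ 3.e-04 -6.e-04 -1.e+00] [0.     0.0001 0.    ] F [-0.2 -1.  -0.4] t 87.65
```

Request:
arm_command(
  series="0 0.04 -0.02 0 0 0 0;0 0.04 0 0 0 0 0;0 0 0 0 0 0 0",
)

```text
time_s: 88.02
tcp_pos: [0.5976, 0.2688, 0.2617]
tcp_rot: [6.5, 89.7, -88.8]
ft_force: [-0.9, -16.0, 6.7]
opening: -0.0
```

Run:
```python
from h import *
avg(2)
```

```text
avg [0.5976 0.2688 0.2617] [0. 0. 0.] [ 1.0e-04 -5.8e-03 -1.0e+00] [0.     0.0001 0.    ] F [ -0.9 -15.6   7. ] t 88.12
```

Request:
arm_command(
  series="0 -0.15 0 0 0 0 0;0 -0.3 0.3 0 0 0 0;0 -0.2 0.8 0 0 0 0;-0.2 -0.3 0.9 0 0 0 0;-0.6 -0.6 0.2 0 0 0 0;-0.8 -0.6 0 0 0 0 0;-0.8 -0.6 0 0 0 0 0;-0.4 -0.3 0 0 0 0 0",
)

```text
time_s: 89.12
tcp_pos: [0.4558, 0.1181, 0.3725]
tcp_rot: [106.9, 89.9, 11.5]
ft_force: [0.5, 0.0, 0.3]
opening: 0.003
```

Request:
arm_command(
  series="-0.5 -0.2 0 0 0 0 0;0 0 0 0 0 0 0;0 0 0 0 0 0 0;0 0 0 0 0 0 0",
)

```text
time_s: 89.62
tcp_pos: [0.4333, 0.1098, 0.3714]
tcp_rot: [99.2, 89.9, 3.9]
ft_force: [-0.2, -0.7, -0.1]
opening: 0.001
```

Run:
```python
from fit import *
avg(3);st()
n=np.array([.9957,-.0924,0]); H=np.array([.5878,.1731,.142])
for r in lm('clamp_ball','side')[:2]:
    o,d=ray('side',r[1]); s=((H-o)@n)/(d@n); P=o+s*d; v=P-H; print(r,P.round(4),'ang',np.arctan2(v[2],-(v@[.0924,.9957,0])).round(3))
save('side','s55.png',None,1.5);save('top','t55.png',None,1.5);save('side','z55.png',(150,80,270,220),5)
print(lm('truffle1','side'),lm('truffle1','top'))
```

```text
avg [0.4332 0.1098 0.3713] [0.0001 0.     0.0001] [ 6.e-04 -1.e-04 -1.e+00] [0.0002 0.0001 0.    ] F [-0.  -0.2  0.1] t 89.78
t 89.78 p [0.433  0.1097 0.3711] jaw -5.31 x [ 0. -0. -1.] open -0.0 F [-0.   0.1 -0.7] q [ 14.   -2.3 104.9  -0.   77.4  19.3]
(0.59, [180.1, 97.7]) [0.5984 0.287  0.2535] ang 2.369
[] []
```

View pics/s55.png

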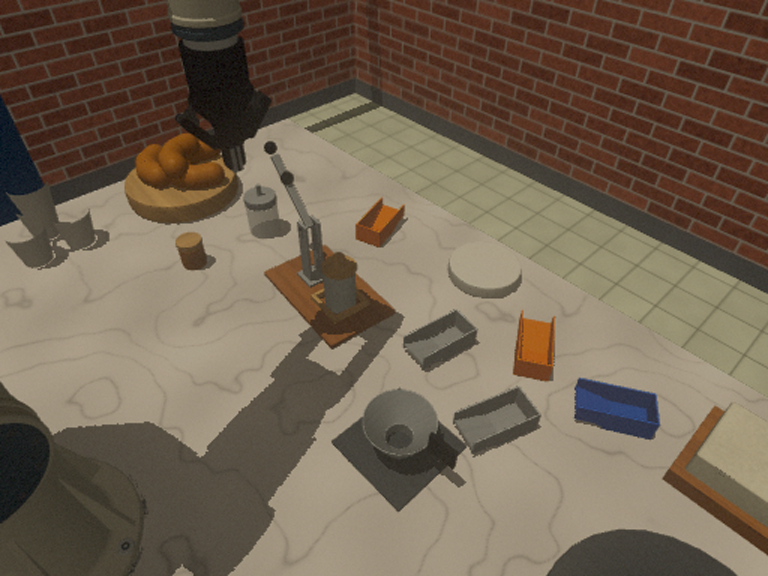

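View pics/t55.png

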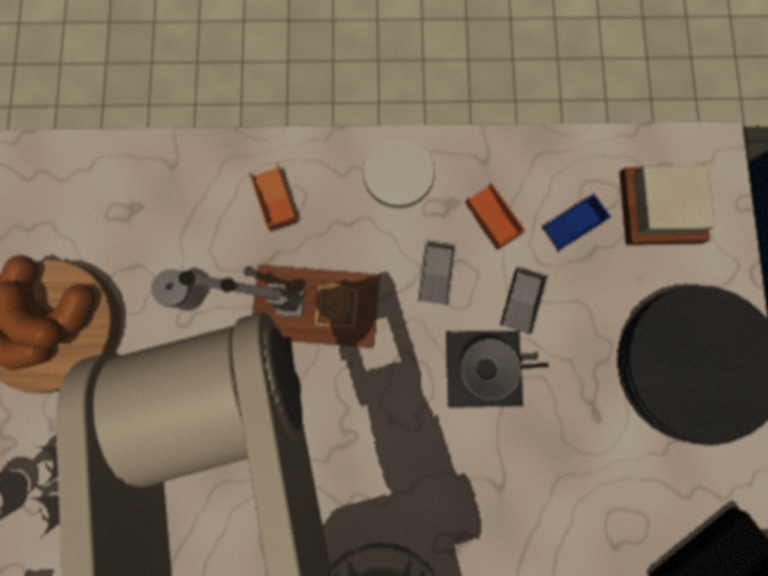

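View pics/z55.png

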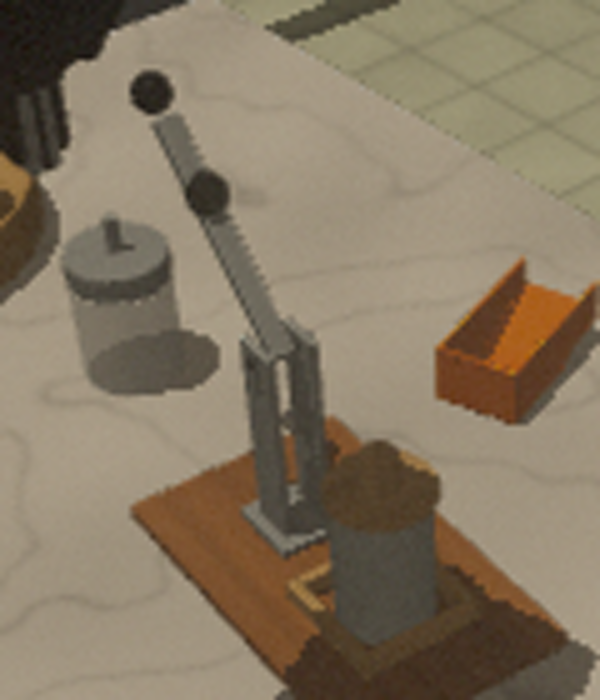

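Run:
```python
from h import *
print(manip.close_job())
```

```text
the job is handed in; nothing more can be done
None
```

I carried out the whole job in the order asked and handed it in at about 90 s of the 210 s; no verdict was reported.

**What I did:** I stood the tin in the pocket and set the funnel on it. I then tipped 3 truffles from one scoop and 4 from the other through the funnel. The funnel went back on its tray, the lid went on, and I pressed the clamp onto the knob and swung it back to its stop.

**Last checks:**
- **Truffles:** both scoops are empty and standing, and the networks found no truffle in view in either camera. I saw truffles in the tin through the spout but could not count all seven.
- **Funnel and lid:** the funnel stands on its tray. The lid is on the tin, which is still in the pocket.
- **Clamp:** the ball's position measures about 2.37 rad. A gentle push met 16 N without moving, so I take that as the 2.4 stop.
- **Sugar and honey:** neither was touched as far as I know, and both look to be where they started.

**What did not go smoothly:**
- The lid was knocked aside during the run, so I measured it again before picking it up.
- Pressing while gripping the ball slipped, with only about 2 N felt. I pressed instead with the closed fingertips on the arm, at about 32 N (roughly 43 N at the pad) for about a second.
- On the way back the ball slipped from the grip and the clamp stopped near upright, so I pushed it the rest of the way with closed fingers.

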